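Blow the dust off the glassware with the two-stage air valve

TASK

Stand the measuring cylinder and any jar and petri dishes waiting at the front left upright (dishes flat, lid up) on the grey plate of the blow-off station, then, with the air dial still open, squeeze the red trigger past its first pressure point all the way into full blast, hold it there for about two seconds and let go. Afterwards stand all of them upright on the green mat and turn the air dial fully anticlockwise to its stop. The cylinder is top-heavy: never let it tip over, and leave the other things on the bench where they are.

Things in the scene. Friction and masses are not known exactly. Their poses are not given: they have to be found in the camera images.
- plate (a point): top centre of the grey loading plate of the blow-off station, 110 (x) by 280 mm (y), 4 mm above the worktop; fixed, place and yaw vary. x points away from the robot, to the steel nozzle bar (20 mm thick, its axis 115 mm behind this point, top at 50 mm height), y left to the trigger handle, z up. Blue valve block at y +157 to +213 mm (36 mm high), blue blower housing at y -146 to -218 mm (46 mm high).
- handle (a point): on the axis of the upright black handle at the station's left end, 105 mm above the worktop; axes as the plate's. Handle fixed, 18 mm deep (x), 24 mm wide, top at 135 mm height. The red paddle (see trigger) is on its -x side, its front face 30 mm from this point at rest, 18 mm fully squeezed. Pinch both from above along x; a grip centred 4.5 mm in front of this point meets both faces at full squeeze.
- trigger (a point): centre of the front face of the red trigger paddle (6 mm thick, 20 mm wide, from 58 to 132 mm height), 105 mm above the worktop; it moves with the paddle along the station's +x, by the sum of the two stage joints. Handle back to paddle front: 39 mm at rest, 27 mm fully squeezed.
- first_stage (a joint): first stage of the trigger (m): 0 at rest, 0.006 at the pressure point; springs back; 2 N to start, 4.4 N at the pressure point
- second_stage (a joint): second stage of the trigger (m): stays 0 until the push on the paddle exceeds 10.8 N, then moves to 0.006 (full blast, end stop) at 14.4 N; springs back
- dial_grip (a point): on the upright axis of the air dial on the blower housing at the station's right end, 83 mm above the worktop, at the height to grip: a white knob of 40 mm diameter with a raised finger bar, 38 mm long, 14 mm thick, from 60 to 90 mm height. The bar runs along this point's own x axis, which turns with the knob (anticlockwise = positive about z up).
- dial (a joint): angle of the air dial (rad): 0 at the anticlockwise stop (off); grows as it is turned clockwise seen from above, up to 4.0; starts open at 0.9 to 1.9; moderate friction (0.04 N m), stays where it is left
- mat_top (a point): top centre of the flat green mat with a thin white border line, 130 mm (x) by 280 mm (y), 3 mm thick, fixed on the worktop at the front right; place and yaw vary; x away from the robot, y to the left, z up
- grad_cylinder_mid (a point): clear measuring cylinder, a tube 27 mm in diameter on a blue hexagonal foot (48 by 56 mm, 7 mm high), 191 mm tall, about 0.09 kg, always present. Point half-way up its axis, 95.5 mm above its underside; z up its axis. Tips over easily: grip it high on the tube, about 150 to 160 mm above its foot, and move it slowly.
- jar_mid (a point): small reagent jar, white with a red-trimmed label and a mint-green screw cap (closed, one piece), 47 mm diameter, 83 mm tall, about 0.08 to 0.17 kg; may be absent. Point at its centre, 41.5 mm above its underside; z up its axis.
- dish_a_mid (a point): closed clear petri dish (lid fixed on), 62 mm diameter, 15 mm tall, 0.03 kg; may be absent. Point at its centre, 7.5 mm above its underside; z up its axis.
- dish_b_mid (a point): closed clear petri dish (lid fixed on), 62 mm diameter, 15 mm tall, 0.03 kg; may be absent. Point at its centre, 7.5 mm above its underside; z up its axis.
- timer: bystander: white bench timer, 62 by 64 by 18 mm, origin under its centre; to the right of the station, not to be moved

How it is judged:
On the way, in this order (a step that is already met when the one before it is completed fails the run):
1. the cylinder and any jar and petri dishes present stand level on the grey plate (x of grad_cylinder_mid in the frame of plate between -0.052 and 0.052 m and y of grad_cylinder_mid in the frame of plate between -0.135 and 0.135 m and z of grad_cylinder_mid in the frame of plate between 0.0835 and 0.1075 m and angle between each of grad_cylinder_mid, jar_mid, dish_a_mid, dish_b_mid's own z axis and vertical below 0.15 rad and x of jar_mid in the frame of plate between -0.052 and 0.052 m and y of jar_mid in the frame of plate between -0.135 and 0.135 m and z of jar_mid in the frame of plate between 0.0295 and 0.0535 m and x of dish_a_mid in the frame of plate between -0.052 and 0.052 m and y of dish_a_mid in the frame of plate between -0.135 and 0.135 m and z of dish_a_mid in the frame of plate between -0.0045 and 0.0195 m and x of dish_b_mid in the frame of plate between -0.052 and 0.052 m and y of dish_b_mid in the frame of plate between -0.135 and 0.135 m and z of dish_b_mid in the frame of plate between -0.0045 and 0.0195 m), for 0.3 s.
2. with all of them on the plate and the dial open (above 0.6 rad), the trigger is held in its second stage (at least 3.5 mm of its 6 mm) for 1.2 s (all of step 1 and value of joint second_stage above 0.0035 m and value of joint dial above 0.6 rad), for 1.2 s.
3. the trigger is let go (value of joint first_stage below 0.002 m and value of joint second_stage below 0.0015 m), for 0.2 s.
At the end, for the whole second after the job is handed in: the cylinder and any jar and petri dishes present stand level (within 0.15 rad) and at rest on the green mat, their axes within its edges (3 mm in from each), the trigger is at rest (first stage under 2 mm, second under 1.5 mm), and the dial is within 0.08 rad of its anticlockwise stop (all of step 3 and x of grad_cylinder_mid in the frame of mat_top between -0.062 and 0.062 m and y of grad_cylinder_mid in the frame of mat_top between -0.137 and 0.137 m and z of grad_cylinder_mid in the frame of mat_top between 0.0835 and 0.1075 m and angle between each of grad_cylinder_mid, jar_mid, dish_a_mid, dish_b_mid's own z axis and vertical below 0.15 rad and x of jar_mid in the frame of mat_top between -0.062 and 0.062 m and y of jar_mid in the frame of mat_top between -0.137 and 0.137 m and z of jar_mid in the frame of mat_top between 0.0295 and 0.0535 m and x of dish_a_mid in the frame of mat_top between -0.062 and 0.062 m and y of dish_a_mid in the frame of mat_top between -0.137 and 0.137 m and z of dish_a_mid in the frame of mat_top between -0.0045 and 0.0195 m and x of dish_b_mid in the frame of mat_top between -0.062 and 0.062 m and y of dish_b_mid in the frame of mat_top between -0.137 and 0.137 m and z of dish_b_mid in the frame of mat_top between -0.0045 and 0.0195 m and value of joint dial below 0.08 rad and linear speed of each of grad_cylinder, jar, dish_a, dish_b below 0.03 m/s); the robot touches nothing.
It fails at once if the measuring cylinder tips over (leans more than 0.6 rad) (angle between grad_cylinder_mid's own z axis and vertical above 0.6 rad).
It fails at once if the timer is moved by more than 30 mm (distance of timer from where it was at the start of the episode above 0.03 m).
Of jar, dish_a, dish_b only 1 to 2 are there at a start; the rules pass over those that are not, and their reading is None.
At some moment in a run one of dish_a, dish_b may be knocked a few centimetres aside while the robot is not near it.
It also fails if it takes over 210 s, if anything falls off the work surface, if the arm or the gripper's body presses on something with over 40 N, if the wrist force passes 120 N, or if a joint passes its speed limit or range.

ROBOT

A 6-joint arm with a two-finger parallel gripper is mounted at the origin on a cart in front of the work surface, level with it; the furniture and walls round the work are solid. World frame = base frame: x ahead of the robot, y to its left, z up, the work surface at z = 0. Lengths are in m, angles in rad, forces in N, time in s.
With the tool pointing down it reaches from about 0.35 to 0.975 m from the base axis. Payload 4.9 kg.
Tool frame: the origin (TCP) lies at the very end of the fingers, on their centre line; the grasp point (between the pads) lies 19 mm behind it (manip.hold_point_z is the distance from the TCP to the grasp point, in m); z points along the fingers, y is the direction in which the jaws open and shut (so a half turn about z gives the same grasp; the last joint's range is limited). The gripper opens to 85 mm and grips with 20 to 120 N. Pads are 22 mm wide; open, the fingers measure 114 mm over their backs; the gripper's body (76 mm by 85 mm) begins 54 mm behind the grasp point. The pads swing forward as they close: fully open they stand 13 mm farther back than shut.
Start: joints at [1.143, 0.053, 1.613, -0, 1.476, -0.119], TCP at [0.19, 0.595, 0.205] pointing down, gripper open.
Joint ranges: [-3.01, 3.01], [-1.01, 2.22], [0.06, 2.58], [-1.02, 4.17], [0.09, 2.62], [-3.14, 3.14]. Speed limits (rad/s): [2.57, 2.57, 3.14, 3.14, 3.14, 3.14].

INTERFACE

Orientations are given as a unit quaternion [w, x, y, z].
In Python, from plant import monitor, grab_frame, camera_params, ticket, manip gives the robot as it stands.
- The arm moves only by the tool play_rows, never from a script. Its argument "commands" is a list of rows, each an object of numbers: "dx", "dy", "dz": the shift along the tool's x, y, z in cm; "rx", "ry", "rz": the turn, a rotation vector about the tool's x, y, z in rad; "claw": the closure, from 0 (fully open) to 1 (shut). In form: [{"dx": .., "dy": .., "dz": .., "rx": .., "ry": .., "rz": .., "claw": ..}, ...]. A call has 1 to 5 rows; each row is the pose to reach, as a shift and turn from the pose measured when the call began, along the tool's axes at that moment; what a row does not reach only later rows make up. A row lasts 1/10 s, in which the tool goes at most 50 mm and 8.59 degrees, less where a joint would pass 70% of its speed; a pose out of reach is approached as far as the arm can. A call with a gripper value outside its range is refused whole. The fingers move at their own pace and stop on an object; the grip force is fixed at half the most. Time passes only in rows, so rows that repeat a pose let the fingers close. It gives the time, the measured TCP pose, the force and the opening at its end, in the units of the state.
- monitor.state(): the state, without advancing time (a new reading comes with each control period).
- grab_frame(name): name is "scene" or "top" or "wrist"; returns the picture (420x560x3 uint8, blue, green, red); there is no depth.
- camera_params(name): a dict with "fx", "fy", "cx", "cy" (pixels), "rvec" (rotation vector, rad) and "tvec" (3), from world to camera coordinates, as OpenCV has them; the wrist camera has in their place "tool_from_camera" (4x4, takes a point from camera to tool coordinates, whose origin is the TCP and whose axes are the flange's). Camera axes: x right, y down, z forward; pixel columns grow to the right and rows downward; lengths in m; the calibration is good to about 2 mm. The wrist camera is an equidistant fisheye: a pixel r from the principal point sees the ray r / f radians off the axis. A picture is of the moment at which its call begins: read the wrist's pose just before it. camera_params takes no time and is no camera call.
- ticket.job_done(): hands the job in, once; it reports no verdict.
The state is a dict: "time": time; "joint_pos": joint angles; "joint_vel": joint speeds; "joint_efforts": joint torques, N m; "tool_pos": TCP position; "tool_rot": TCP orientation; "contact_force": force on the tool from outside, world axes, zero at the start; "ft_torque": the same for the moment, N m; "gripper_width": opening from 0.0 (shut) to 1.0 (fully open).
Only numpy, scipy, OpenCV 4.12 (cv2) and the standard library are available. Lean on these libraries where they do the work, as an engineer would, in place of code of your own. Each camera call takes 0.05 s, during which the arm holds its last target.

## Working session

There is one attempt and no reset: what is moved stays moved. The work goes in short steps, Python scripts to look and compute and a tool call to move; the robot and the scene stay as the last step left them, time stands still between calls to the robot, and variables do not carry over. Pictures are saved under pics/ and viewed, and the job is handed in when it is done.

Besides the shell and the picture viewer there is one more tool, called after "Request:" in YAML: its name, and indented under it one key for each argument. play_rows: Moves the arm, as the interface text tells. Its arguments: {"type":"object","properties":{"commands":{"type":"array"}},"required":["commands"]}

```bash
ls; mkdir -p pics; python3 - <<'E'
from plant import monitor, grab_frame, camera_params, manip
import cv2
print(monitor.state())
for n in ["scene","top","wrist"]:
    cv2.imwrite(f"pics/{n}0.png",grab_frame(n)); print(n,camera_params(n))
print(manip.hold_point_z)
E
```

```text
pics
{'time': 0.0, 'joint_pos': array([ 1.14296307e+00,  5.33603457e-02,  1.61429865e+00,  1.83809239e-05,
        1.47601185e+00, -1.18965059e-01]), 'joint_vel': array([-0.00079211, -0.00063182,  0.00122778, -0.00029394, -0.00059103,
        0.00091131]), 'joint_efforts': array([-1.24998160e-04, -3.93719566e+01, -3.70157647e+01,  2.90909611e-05,
        7.52463442e-03, -2.37542645e-05]), 'tool_pos': array([0.18967651, 0.59480782, 0.20395815]), 'tool_rot': array([-2.89369709e-04,  1.53821746e-01,  9.88098067e-01, -9.98029419e-04]), 'contact_force': array([-0.16490093,  0.31716216,  0.05924019]), 'ft_torque': array([ 0.02227979, -0.09297555,  0.021522  ]), 'gripper_width': 1.0000071542292186}
scene {'fx': 503.4313723451776, 'fy': 503.4313723451776, 'cx': 274.3159521582121, 'cy': 208.36036360358403, 'rvec': array([ 1.98943742, -0.84721385,  0.44588109]), 'tvec': array([-0.41733199,  0.30776808,  0.99699948])}
top {'fx': 450.52573450984085, 'fy': 450.52573450984085, 'cx': 283.7195779927934, 'cy': 220.90548604015495, 'rvec': array([ 2.15020975, -2.14170965,  0.16371811]), 'tvec': array([-0.01874576,  0.56090971,  1.46414549])}
wrist {'fx': 325.19226210127806, 'fy': 325.19226210127806, 'cx': 279.31643530895366, 'cy': 214.04175030068905, 'tool_from_camera': array([[-1.92068514e-04, -9.46297017e-01, -3.23298497e-01,
         8.41001965e-02],
       [ 9.99999980e-01, -1.65856192e-04, -1.08628066e-04,
        -2.84358370e-04],
       [ 4.91733573e-05, -3.23298511e-01,  9.46297031e-01,
        -1.68247851e-01],
       [ 0.00000000e+00,  0.00000000e+00,  0.00000000e+00,
         1.00000000e+00]])}
0.0187
```

View pics/scene0.png

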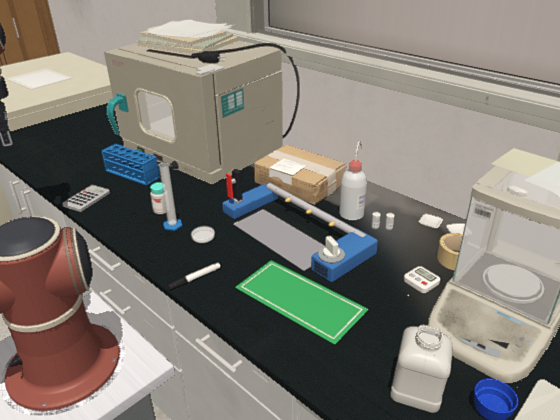

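View pics/top0.png

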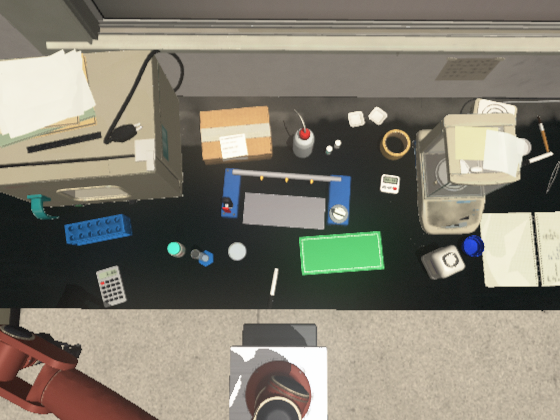

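View pics/wrist0.png

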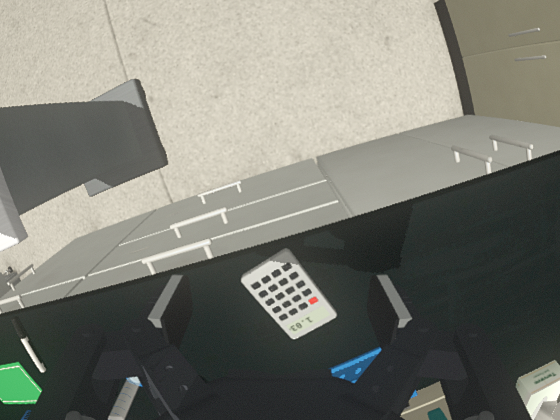

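Top view: jar cap at (176,249), cylinder foot at (206,259), one dish at (237,251), plate at about (285,211), dial at (339,213), mat at (341,253). Now I'll measure these.

```bash
cat > h.py <<'E'
import numpy as np, cv2
from scipy.spatial.transform import Rotation as R
from plant import monitor, grab_frame, camera_params, manip
def cam(n):
    p=camera_params(n); K=np.array([[p['fx'],0,p['cx']],[0,p['fy'],p['cy']],[0,0,1]]); return p,K
def ray(n,uv):
    p,K=cam(n); Rm=R.from_rotvec(p['rvec']).as_matrix(); o=-Rm.T@p['tvec']
    d=Rm.T@np.linalg.inv(K)@np.array([uv[0],uv[1],1.]); return o,d/np.linalg.norm(d)
def onz(n,uv,z):
    o,d=ray(n,uv); return o+d*(z-o[2])/d[2]
def proj(n,P):
    p,K=cam(n); q,_=cv2.projectPoints(np.array(P,float).reshape(-1,3),p['rvec'],p['tvec'],K,None); return q.reshape(-1,2)
def wray(uv,st):
    p=camera_params('wrist'); T=p['tool_from_camera']
    a=np.array([uv[0]-p['cx'],uv[1]-p['cy']]); r=np.linalg.norm(a); th=r/p['fx']
    d=np.array([*(np.sin(th)*a/max(r,1e-9)),np.cos(th)])
    q=st['tool_rot']; Rw=R.from_quat([q[1],q[2],q[3],q[0]]).as_matrix()
    return st['tool_pos']+Rw@T[:3,3], Rw@T[:3,:3]@d
def wonz(uv,st,z):
    o,d=wray(uv,st); return o+d*(z-o[2])/d[2]
def wproj(P,st):
    p=camera_params('wrist'); T=p['tool_from_camera']; q=st['tool_rot']; Rw=R.from_quat([q[1],q[2],q[3],q[0]]).as_matrix()
    c=T[:3,:3].T@(Rw.T@(np.array(P)-st['tool_pos'])-T[:3,3]); th=np.arctan2(np.hypot(c[0],c[1]),c[2]); f=th*p['fx']/np.hypot(c[0],c[1])
    return np.array([p['cx']+c[0]*f,p['cy']+c[1]*f])
E
python3 - <<'E'
from h import *
for n,box in [("top",(155,155,235,125)),("scene",(135,145,260,200))]:
    im=cv2.imread(f"pics/{n}0.png"); x,y,w,h=box
    cv2.imwrite(f"pics/{n}0z.png",cv2.resize(im[y:y+h,x:x+w],None,fx=3,fy=3,interpolation=cv2.INTER_CUBIC))
im=cv2.imread("pics/top0.png"); hsv=cv2.cvtColor(im,cv2.COLOR_BGR2HSV)
g=cv2.inRange(hsv,(45,120,80),(80,255,255)); n,l,s,c=cv2.connectedComponentsWithStats(g)
for i in range(1,n):
    if s[i][4]>30: print("green",s[i],c[i])
i=1+np.argmax(s[1:,4]); cn=cv2.findContours((l==i).astype('uint8'),0,1)[0][0]; r=cv2.minAreaRect(cn); print("mat",r)
for b in cv2.boxPoints(r): print(onz("top",b,.003))
print("ctr",onz("top",r[0],.003))
gr=im[215:,:][:1]; print(im[211,285],im[200,290],hsv[211,285])
m=cv2.inRange(hsv,(0,0,90),(179,60,170)); m[:180]=0;m[235:]=0;m[:,:235]=0;m[:,335:]=0
n,l,s,c=cv2.connectedComponentsWithStats(m);i=1+np.argmax(s[1:,4]);cn=cv2.findContours((l==i).astype('uint8'),0,1)[0][0]; r=cv2.minAreaRect(cn); print("plate",r)
for b in cv2.boxPoints(r): print(onz("top",b,.004))
print("ctr",onz("top",r[0],.004))
E
```

```text
green [299 231  85  45 493] [340.60851927 252.95131846]
green [ 303  235   77   36 2230] [341.14573991 252.62600897]
mat ((341.1948547363281, 252.597900390625), (30.090492248535156, 74.44093322753906), 85.71085357666016)
[ 0.49995615 -0.0824565   0.003     ]
[ 0.52010384 -0.33618197  0.003     ]
[ 0.41794792 -0.34103659  0.003     ]
[ 0.39825103 -0.08978228  0.003     ]
ctr [ 0.45880136 -0.21222172  0.003     ]
[162 166 172] [159 163 169] [ 12  15 172]
plate ((284.03045654296875, 210.5736083984375), (82.2190933227539, 32.20366668701172), 4.085616588592529)
[0.5563305  0.12652651 0.004     ]
[0.66862517 0.12054464 0.004     ]
[ 0.64924232 -0.16309177  0.004     ]
[ 0.53728903 -0.15409266  0.004     ]
ctr [ 0.60256528 -0.01759334  0.004     ]
```

View pics/top0z.png

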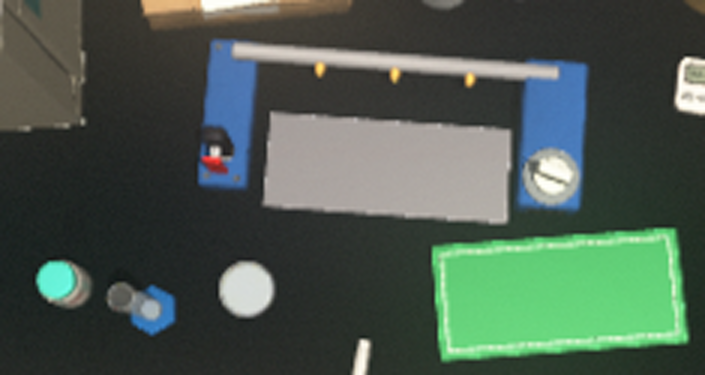

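View pics/scene0z.png

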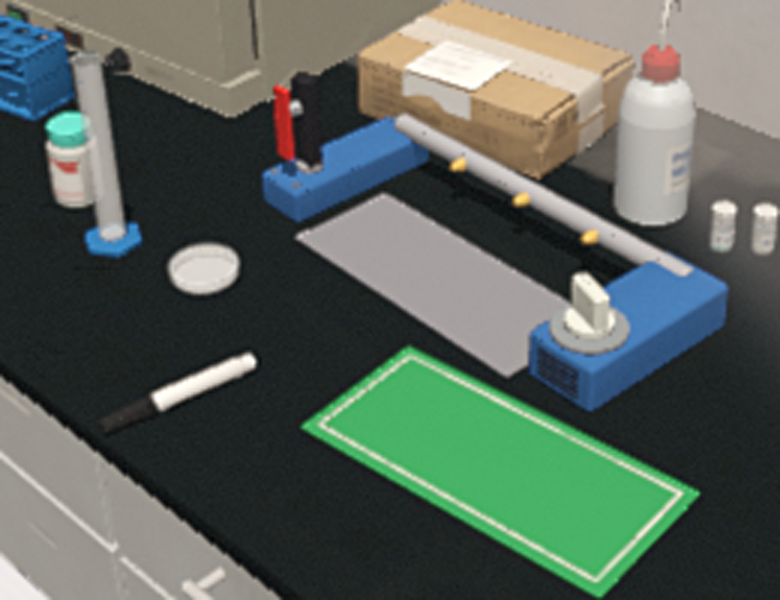

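```bash
python3 - <<'E'
from h import *
im=cv2.imread("pics/top0.png"); hsv=cv2.cvtColor(im,cv2.COLOR_BGR2HSV)
def comp(m,x0,y0,x1,y1):
    k=np.zeros_like(m);k[y0:y1,x0:x1]=m[y0:y1,x0:x1]
    n,l,s,c=cv2.connectedComponentsWithStats(k);i=1+np.argmax(s[1:,4]);cn=cv2.findContours((l==i).astype('uint8'),0,1)[0][0]
    return s[i],c[i],cv2.minAreaRect(cn),cv2.minEnclosingCircle(cn)
cap=comp(cv2.inRange(hsv,(75,80,80),(95,255,255)),160,235,195,270); print("cap",cap[0],cap[1],onz("top",cap[3][0],.083))
f=comp(cv2.inRange(hsv,(100,100,60),(120,255,255)),190,240,225,280); print("foot",f[0],f[1],f[3],onz("top",f[3][0],.005))
print("tip",onz("top",(195.7,254),.191))
d=comp(cv2.inRange(hsv,(0,0,110),(179,60,255)),222,235,255,268); print("dish",d[0],d[1],d[3],onz("top",d[3][0],.012))
t=comp(cv2.inRange(hsv,(0,0,100),(179,50,255)),325,200,355,228); print("dial",t)
print(onz("top",(155+552/3,155+173/3),.09),onz("top",(155+552/3,155+177/3),.055))
r=comp(cv2.inRange(hsv,(0,120,80),(8,255,255))|cv2.inRange(hsv,(172,120,80),(179,255,255)),215,195,240,220);print("red",r,onz("top",r[1],.132))
P=np.array([.6026,-.0176]);y=-.068;c,s=np.cos(y),np.sin(y);M=np.array([[c,-s],[s,c]])
# predictions of model points
for nm,q in dict(cap=(*onz("top",cap[3][0],.083)[:2],.083),capb=(*onz("top",cap[3][0],.083)[:2],0),foot=(*onz("top",f[3][0],.005)[:2],.005),tip=(*onz("top",f[3][0],.005)[:2],.191),dish=(*onz("top",d[3][0],.012)[:2],.012)).items():
    p=proj("scene",q)[0]; print(nm,q,p,(p-[135,145])*3, "topz",(proj("top",q)[0]-[155,155])*3)
for yy in(.157,.213,-.146,-.218): print(yy,(proj("scene",(*(P+M@[0,yy]),.036 if yy>0 else .046))[0]-[135,145])*3,(proj("top",(*(P+M@[0,yy]),.036 if yy>0 else .046))[0]-[155,155])*3)
for xx in (.105,.125):
  for yy in (-.2,.2): print("bar",(proj("top",(*(P+M@[xx,yy]),.05))[0]-[155,155])*3)
E
```

```text
cap [167 242  14  13 139] [173.17985612 247.8705036 ] [0.46513802 0.33850585 0.083     ]
foot [198 250  16  17 130] [207.05384615 258.76923077] ((205.5, 258.0), 8.500100135803223) [0.43854061 0.24734815 0.005     ]
tip [0.43805949 0.24528067 0.191     ]
dish [228 242  18  19 269] [236.57992565 250.87732342] ((236.59844970703125, 250.8834228515625), 9.25574779510498) [0.46247506 0.14200133 0.012     ]
dial (array([329, 205,  19,  18, 268], dtype=int32), array([338.17537313, 213.46641791]), ((338.0, 213.5), (17.0, 18.0), 90.0), ((338.01446533203125, 213.44798278808594), 9.341026306152344))
[ 0.58155828 -0.19563278  0.09      ] [ 0.58297973 -0.2000439   0.055     ]
red (array([222, 207,   9,   5,  28], dtype=int32), array([225.85714286, 209.17857143]), ((226.0, 209.0), (4.0, 8.0), 90.0), ((226.0, 209.5), 4.272101879119873)) [0.58405826 0.16623455 0.132     ]
cap (np.float64(0.4651380186227645), np.float64(0.33850585221307267), 0.083) [156.84269604 185.39774893] [ 65.52808811 121.1932468 ] topz [ 54.99998474 279.        ]
capb (np.float64(0.4651380186227645), np.float64(0.338505852213072
[... 259 characters left out ...]
loat64(0.4385406126810429), np.float64(0.24734815160911267), 0.191) [162.47810593 164.50099018] [82.43431778 58.50297053] topz [120.02801089 296.5062724 ]
dish (np.float64(0.46247506148327855), np.float64(0.14200132953601424), 0.012) [201.70414162 233.1173825 ] [200.11242485 264.35214751] topz [244.79534912 287.65026855]
0.157 [325.04984405 177.99780574] [247.87951397 151.87521896]
0.213 [288.94267282 156.02589924] [198.22028281 148.32881778]
-0.146 [557.14817028 309.14495533] [517.88682309 169.59177132]
-0.218 [623.64158513 349.21454612] [582.35969844 174.19559013]
bar [571.57224084  80.49679177]
bar [216.67302105  55.3161145 ]
bar [572.48406325  63.19533832]
bar [218.27219577  38.09357684]
```

```bash
cat > go.py <<'E'
# usage: go.py x y z az  -> tool-frame shift (cm) and rotvec; tool pointing down, tool x azimuth az
import sys; from h import *
def delta(x,y,z,az,st=None):
    st=st or monitor.state(); q=st['tool_rot']; Rw=R.from_quat([q[1],q[2],q[3],q[0]])
    c,s=np.cos(az),np.sin(az); Rt=R.from_matrix(np.array([[c,s,0],[s,-c,0],[0,0,-1.]]))
    return Rw.inv().apply(np.array([x,y,z])-st['tool_pos'])*100,(Rw.inv()*Rt).as_rotvec(),st
if __name__=="__main__":
    d,r,st=delta(*map(float,sys.argv[1:5]))
    print("d",np.round(d,2),"r",np.round(r,3),"dist",np.linalg.norm(d).round(2),"t",st['time'],"pos",st['tool_pos'].round(4),"F",st['contact_force'].round(1),"w",round(st['gripper_width'],3))
E
python3 go.py 0.40 0.25 0.36 3.1416; python3 go.py 0.42 0.142 0.26 3.1416
```

```text
d [-30.51 -26.5  -15.54] r [-0.002 -0.    -0.309] dist 43.3 t 0.15 pos [0.1897 0.595  0.2042] F [ 0.3 -0.7  0.3] w 0.998
d [-35.7  -36.16  -5.53] r [-0.002 -0.    -0.309] dist 51.12 t 0.15 pos [0.1897 0.595  0.2042] F [ 0.3 -0.7  0.3] w 0.998
```

Request:
play_rows:
  commands:
    - {"dx": -3,"dy": -2,"dz": -5}
    - {"dx": -6,"dy": -5,"dz": -8,"rz": -0.1}
    - {"dx": -9,"dy": -8,"dz": -11,"rz": -0.2}
    - {"dx": -12,"dy": -11,"dz": -13,"rz": -0.31}
    - {"dx": -15,"dy": -15,"dz": -14,"rz": -0.31}

```text
invalid input
```

```bash
python3 go.py 0.44 0.142 0.25 3.1416
```

```text
d [-37.61 -35.55  -4.53] r [-0.002 -0.    -0.309] dist 51.95 t 0.15 pos [0.1897 0.595  0.2042] F [ 0.3 -0.7  0.3] w 0.998
```

Every key seems to be needed in each row.

Request:
play_rows:
  commands:
    - {"dx": -3,"dy": -2,"dz": -5,"rx": 0,"ry": 0,"rz": 0,"claw": 0}
    - {"dx": -6,"dy": -5,"dz": -8,"rx": 0,"ry": 0,"rz": -0.1,"claw": 0}
    - {"dx": -9,"dy": -8,"dz": -11,"rx": 0,"ry": 0,"rz": -0.2,"claw": 0}
    - {"dx": -12,"dy": -11,"dz": -13,"rx": 0,"ry": 0,"rz": -0.31,"claw": 0}
    - {"dx": -15,"dy": -15,"dz": -14,"rx": 0,"ry": 0,"rz": -0.31,"claw": 0}

```text
time: 0.65
tool_pos: [0.2841, 0.4164, 0.344]
tool_rot: [0.001, -0.002, 1.0, 0.0]
contact_force: [1.2, 0.4, -0.4]
gripper_width: 0.999
```

```bash
python3 go.py 0.44 0.142 0.25 3.1416
```

```text
d [-15.47 -27.5    9.41] r [0.001 0.002 0.004] dist 32.93 t 0.65 pos [0.2841 0.4164 0.344 ] F [ 1.2  0.4 -0.4] w 0.999
```

Request:
play_rows:
  commands:
    - {"dx": -2.5,"dy": -4,"dz": 0,"rx": 0,"ry": 0,"rz": 0,"claw": 0}
    - {"dx": -5,"dy": -8,"dz": 0,"rx": 0,"ry": 0,"rz": 0,"claw": 0}
    - {"dx": -7.5,"dy": -12,"dz": 0,"rx": 0,"ry": 0,"rz": 0,"claw": 0}
    - {"dx": -10,"dy": -16,"dz": 0,"rx": 0,"ry": 0,"rz": 0,"claw": 0}
    - {"dx": -12,"dy": -20,"dz": 1,"rx": 0,"ry": 0,"rz": 0,"claw": 0}

```text
time: 1.15
tool_pos: [0.4061, 0.2151, 0.3352]
tool_rot: [0.002, -0.002, 1.0, 0.001]
contact_force: [0.1, 1.0, 0.2]
gripper_width: 1.0
```

```bash
python3 go.py 0.44 0.142 0.22 3.1416
```

```text
d [-3.31 -7.35 11.53] r [0.002 0.005 0.004] dist 14.06 t 1.15 pos [0.4061 0.2151 0.3352] F [0.1 1.  0.2] w 1.0
```

Request:
play_rows:
  commands:
    - {"dx": -1.5,"dy": -4,"dz": 2,"rx": 0,"ry": 0,"rz": 0,"claw": 0}
    - {"dx": -3.3,"dy": -7.3,"dz": 5,"rx": 0,"ry": 0,"rz": 0,"claw": 0}
    - {"dx": -3.3,"dy": -7.3,"dz": 9,"rx": 0,"ry": 0,"rz": 0,"claw": 0}
    - {"dx": -3.3,"dy": -7.3,"dz": 11.5,"rx": 0,"ry": 0,"rz": 0,"claw": 0}
    - {"dx": -3.3,"dy": -7.3,"dz": 11.5,"rx": 0,"ry": 0,"rz": 0,"claw": 0}

```text
time: 1.65
tool_pos: [0.4371, 0.1416, 0.2151]
tool_rot: [-0.002, -0.001, 1.0, 0.0]
contact_force: [0.6, 0.0, 1.3]
gripper_width: 0.999
```

```bash
cat > w.py <<'E'
import sys; from h import *
import json
st=monitor.state(); im=grab_frame("wrist"); cv2.imwrite(f"pics/{sys.argv[1]}.png",im)
json.dump({k:np.asarray(v).tolist() for k,v in st.items()},open(f"pics/{sys.argv[1]}.json","w")); print(st['tool_pos'],st['time'])
E
python3 w.py w1; python3 - <<'E'
from h import *
import json
st={k:np.array(v) for k,v in json.load(open("pics/w1.json")).items()}
for n,P in dict(dish=(.4625,.142,.015),foot=(.4385,.2473,.005),tip=(.4385,.2473,.191),plate=(.6026,-.0176,.004)).items(): print(n,wproj(P,st))
E
```

```text
[0.43714891 0.14159905 0.21513313] 1.65
dish [279.5997838  201.70702374]
foot [365.90921382 181.03455125]
tip [430.76750025 241.32781988]
plate [168.17675047 293.66718628]
```

View pics/w1.png

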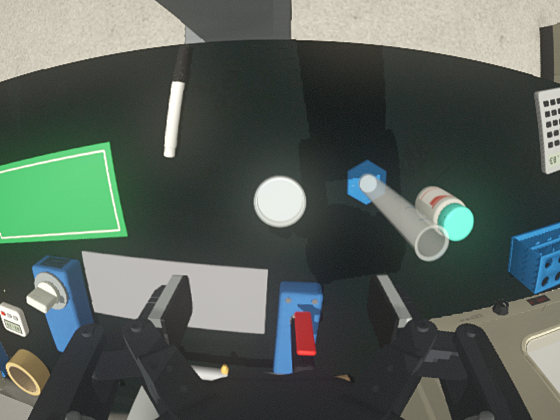

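Wrist view: dish (279,202), foot (366,182), tip (432,242). All agree with the predictions to within about 1 px, so I'm descending on the dish.

```bash
python3 go.py 0.4625 0.142 0.03 3.1416
```

```text
d [-2.39 -0.04 18.82] r [0.001 0.    0.003] dist 18.97 t 1.7 pos [0.4386 0.1421 0.2182] F [-0.8 -0.3  0.6] w 0.997
```

Request:
play_rows:
  commands:
    - {"dx": -1.2,"dy": 0,"dz": 4.5,"rx": 0,"ry": 0,"rz": 0,"claw": 0}
    - {"dx": -2.4,"dy": 0,"dz": 9,"rx": 0,"ry": 0,"rz": 0,"claw": 0}
    - {"dx": -2.4,"dy": 0,"dz": 13.5,"rx": 0,"ry": 0,"rz": 0,"claw": 0}
    - {"dx": -2.4,"dy": 0,"dz": 18,"rx": 0,"ry": 0,"rz": 0,"claw": 0}
    - {"dx": -2.4,"dy": 0,"dz": 18.8,"rx": 0,"ry": 0,"rz": 0,"claw": 0}

```text
time: 2.2
tool_pos: [0.4596, 0.1423, 0.0267]
tool_rot: [-0.004, -0.002, 1.0, -0.0]
contact_force: [-0.8, -0.4, -1.3]
gripper_width: 0.999
```

```bash
python3 w.py w2;python3 go.py 0.4625 0.142 0.00 3.1416
```

```text
[0.45961815 0.14229348 0.02670242] 2.2
d [-0.18 -0.04  2.81] r [ 0.    -0.005  0.004] dist 2.82 t 2.25 pos [0.4608 0.1424 0.0281] F [-1.  -0.3 -0.8] w 0.999
```

View pics/w2.png

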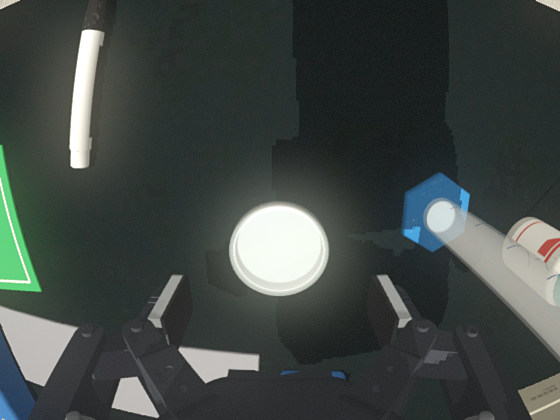

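Request:
play_rows:
  commands:
    - {"dx": -0.2,"dy": 0,"dz": 1,"rx": 0,"ry": 0,"rz": 0,"claw": 0}
    - {"dx": -0.2,"dy": 0,"dz": 2,"rx": 0,"ry": 0,"rz": 0,"claw": 0}
    - {"dx": -0.2,"dy": 0,"dz": 2.8,"rx": 0,"ry": 0,"rz": 0,"claw": 0}
    - {"dx": -0.2,"dy": 0,"dz": 2.8,"rx": 0,"ry": 0,"rz": 0,"claw": 0}

```text
time: 2.65
tool_pos: [0.4625, 0.1425, -0.0001]
tool_rot: [-0.003, -0.002, 1.0, 0.0]
contact_force: [0.5, -0.5, 0.5]
gripper_width: 0.998
```

Request:
play_rows:
  commands:
    - {"dx": 0,"dy": 0,"dz": 0,"rx": 0,"ry": 0,"rz": 0,"claw": 0.15}
    - {"dx": 0,"dy": 0,"dz": 0,"rx": 0,"ry": 0,"rz": 0,"claw": 0.3}
    - {"dx": 0,"dy": 0,"dz": 0,"rx": 0,"ry": 0,"rz": 0,"claw": 0.4}
    - {"dx": 0,"dy": 0,"dz": 0,"rx": 0,"ry": 0,"rz": 0,"claw": 0.4}
    - {"dx": 0,"dy": 0,"dz": 0,"rx": 0,"ry": 0,"rz": 0,"claw": 0.4}

```text
time: 3.15
tool_pos: [0.4626, 0.1425, 0.0]
tool_rot: [-0.003, -0.002, 1.0, 0.0]
contact_force: [-0.0, -0.7, 0.4]
gripper_width: 0.599
```

```bash
python3 w.py w3;python3 go.py 0.4625 0.142 0.00 3.1416
```

```text
[4.62635342e-01 1.42479804e-01 4.51476287e-05] 3.15
d [ 0.01 -0.05  0.  ] r [ 0.    -0.005  0.004] dist 0.05 t 3.2 pos [0.4626 0.1425 0.    ] F [-0.8  0.3 -0.6] w 0.602
```

View pics/w3.png

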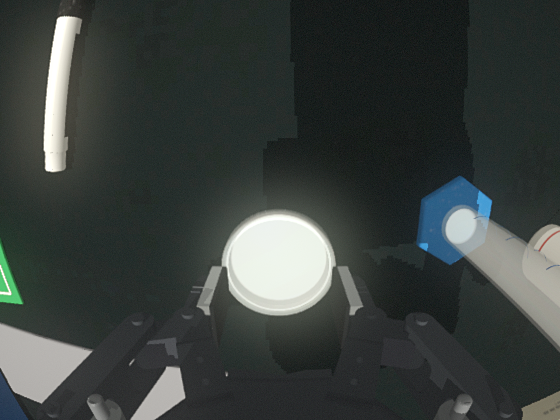

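```bash
python3 - <<'E'
from h import *
import json
st={k:np.array(v) for k,v in json.load(open("pics/w3.json")).items()}
for dx in (-.031,0,.031):
  for z in (0,.015): print(dx,z,wproj((.4625+dx,.142,z),st))
print(wproj((.4625,.142+.031,.015),st))
for z in (0,.008,.02,.03): print("pad",z,wproj((.4626,.1425+.0255,z),st),wproj((.4626-.011,.1425+.0255,z),st),wproj((.4626+.011,.1425+.0255,z),st))
print(wonz((279,262),st,.012))
im=cv2.imread("pics/w3.png");cv2.imwrite("pics/w3z.png",cv2.resize(im[190:350,170:390],None,fx=3.4,fy=3.4,interpolation=cv2.INTER_CUBIC))
E
```

```text
-0.031 0 [278.7199634  206.13323202]
-0.031 0.015 [278.67176983 215.00502108]
0 0 [278.55597524 257.55484391]
0 0.015 [278.50029222 269.89366489]
0.031 0 [278.42240609 302.08747272]
0.031 0.015 [278.36475014 316.36659164]
[335.87771135 269.51469747]
pad 0 [323.3517101 257.5890821] [324.42658559 240.20752141] [322.24750075 274.106625  ]
pad 0.008 [325.11061642 263.88891439] [326.30297143 245.96846039] [323.89010047 280.84993622]
pad 0.02 [328.00001956 274.30548591] [329.40369854 255.54591056] [326.57236635 291.93837659]
pad 0.03 [330.66739893 283.99811638] [332.2873487 264.5184944] [329.03038732 302.18596693]
[0.45926729 0.14225435 0.012     ]
```

View pics/w3z.png

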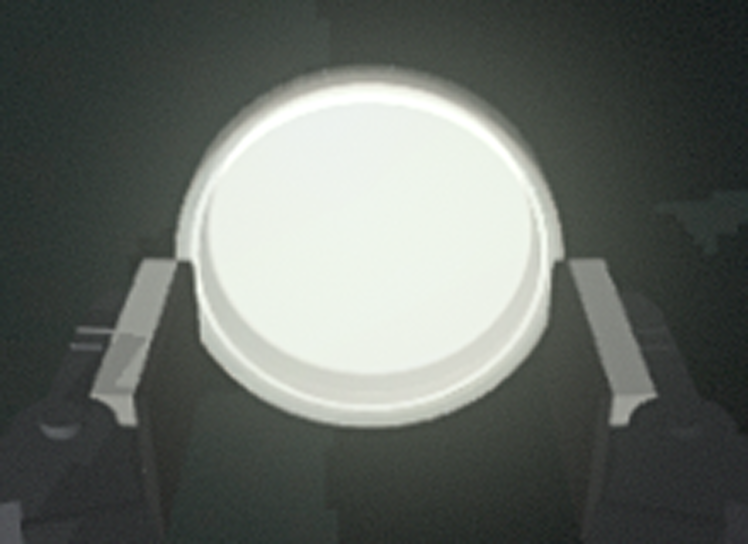

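```bash
python3 - <<'E'
from h import *
im=grab_frame("scene");cv2.imwrite("pics/s1.png",cv2.resize(im[150:300,120:320],None,fx=4,fy=4,interpolation=cv2.INTER_CUBIC))
E
```

```text
(no output)
```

View pics/s1.png

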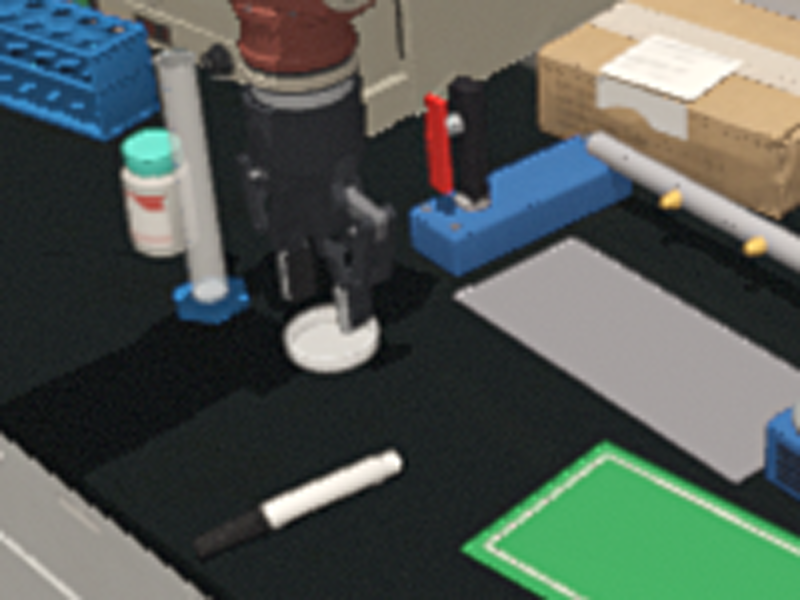

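The scene view shows the fingertips just above the dish, with the dish unmoved. I'll reopen, go lower in small steps, and watch the force.

Request:
play_rows:
  commands:
    - {"dx": 0,"dy": 0,"dz": 0,"rx": 0,"ry": 0,"rz": 0,"claw": 0}
    - {"dx": 0,"dy": 0,"dz": 0,"rx": 0,"ry": 0,"rz": 0,"claw": 0}
    - {"dx": 0,"dy": 0,"dz": 0,"rx": 0,"ry": 0,"rz": 0,"claw": 0}
    - {"dx": 0,"dy": 0,"dz": 0,"rx": 0,"ry": 0,"rz": 0,"claw": 0}
    - {"dx": 0,"dy": 0,"dz": 0.8,"rx": 0,"ry": 0,"rz": 0,"claw": 0}

```text
time: 3.75
tool_pos: [0.4637, 0.1426, -0.0072]
tool_rot: [-0.001, -0.002, 1.0, 0.0]
contact_force: [0.3, -0.8, -0.5]
gripper_width: 0.999
```

Request:
play_rows:
  commands:
    - {"dx": 0,"dy": 0,"dz": 0,"rx": 0,"ry": 0,"rz": 0,"claw": 0.1}
    - {"dx": 0,"dy": 0,"dz": 0,"rx": 0,"ry": 0,"rz": 0,"claw": 0.25}
    - {"dx": 0,"dy": 0,"dz": 0,"rx": 0,"ry": 0,"rz": 0,"claw": 0.35}
    - {"dx": 0,"dy": 0,"dz": 0,"rx": 0,"ry": 0,"rz": 0,"claw": 0.35}

```text
time: 4.15
tool_pos: [0.4638, 0.1427, -0.0071]
tool_rot: [-0.001, -0.002, 1.0, 0.0]
contact_force: [-0.0, -0.1, -0.5]
gripper_width: 0.649
```

```bash
python3 w.py w4;python3 go.py 0.4625 0.142 0.00 3.1416; python3 - <<'E'
from h import *
im=grab_frame("scene");cv2.imwrite("pics/s2.png",cv2.resize(im[170:250,160:260],None,fx=7,fy=7,interpolation=cv2.INTER_CUBIC))
E
```

```text
[ 0.46381494  0.14267333 -0.00710698] 4.15
d [ 0.14 -0.07 -0.71] r [ 0.001 -0.002  0.004] dist 0.72 t 4.2 pos [ 0.4638  0.1427 -0.0071] F [-0.   0.5 -0.4] w 0.645
```

View pics/s2.png

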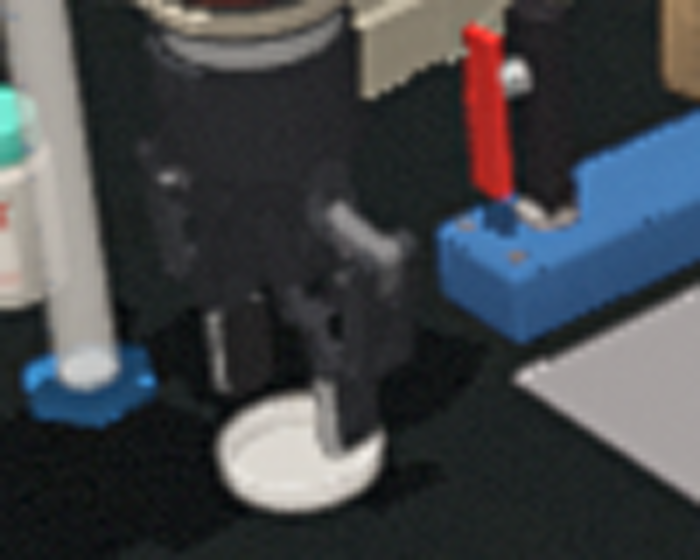

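View pics/w4.png

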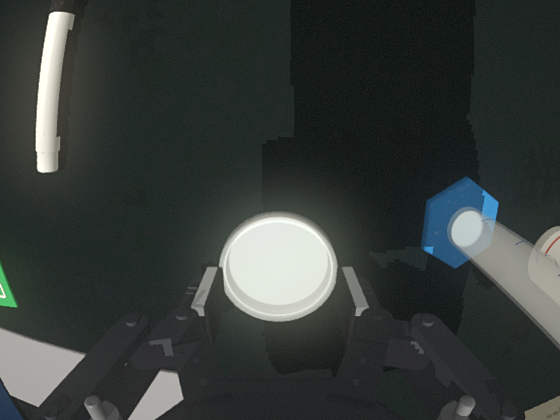

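```bash
python3 - <<'E'
from h import *
for y in (.115,.105,.17,.18):
  for x in (.453,.475):
    for z in (0,.015,.025,.04): print(y,x,z,((proj("scene",(x,y,z))[0]-[160,170])*7).round())
E
```

```text
0.115 0.453 0 [320. 506.]
0.115 0.453 0.015 [316. 474.]
0.115 0.453 0.025 [314. 452.]
0.115 0.453 0.04 [310. 419.]
0.115 0.475 0 [365. 481.]
0.115 0.475 0.015 [361. 449.]
0.115 0.475 0.025 [359. 428.]
0.115 0.475 0.04 [356. 395.]
0.105 0.453 0 [337. 517.]
0.105 0.453 0.015 [333. 484.]
0.105 0.453 0.025 [331. 462.]
0.105 0.453 0.04 [327. 429.]
0.105 0.475 0 [382. 492.]
0.105 0.475 0.015 [378. 459.]
0.105 0.475 0.025 [376. 438.]
0.105 0.475 0.04 [373. 405.]
0.17 0.453 0 [231. 449.]
0.17 0.453 0.015 [226. 417.]
0.17 0.453 0.025 [224. 396.]
0.17 0.453 0.04 [220. 364.]
0.17 0.475 0 [275. 426.]
0.17 0.475 0.015 [271. 394.]
0.17 0.475 0.025 [269. 373.]
0.17 0.475 0.04 [265. 341.]
0.18 0.453 0 [215. 439.]
0.18 0.453 0.015 [211. 408.]
0.18 0.453 0.025 [208. 386.]
0.18 0.453 0.04 [204. 354.]
0.18 0.475 0 [259. 416.]
0.18 0.475 0.015 [256. 384.]
0.18 0.475 0.025 [253. 363.]
0.18 0.475 0.04 [249. 331.]
```

Both cameras put the pad tips about 30 mm above the reported TCP at this opening. I'm setting the opening just over 62 mm and continuing down in steps.

Request:
play_rows:
  commands:
    - {"dx": 0.1,"dy": 0,"dz": 0,"rx": 0,"ry": 0,"rz": 0,"claw": 0.15}
    - {"dx": 0.1,"dy": 0,"dz": 0,"rx": 0,"ry": 0,"rz": 0,"claw": 0.15}
    - {"dx": 0.1,"dy": 0,"dz": 0,"rx": 0,"ry": 0,"rz": 0,"claw": 0.15}
    - {"dx": 0.1,"dy": 0,"dz": 0.4,"rx": 0,"ry": 0,"rz": 0,"claw": 0.15}
    - {"dx": 0.1,"dy": 0,"dz": 0.8,"rx": 0,"ry": 0,"rz": 0,"claw": 0.15}

```text
time: 4.75
tool_pos: [0.4629, 0.1427, -0.0153]
tool_rot: [-0.001, -0.002, 1.0, 0.0]
contact_force: [0.6, -1.0, -0.6]
gripper_width: 0.85
```

```bash
python3 w.py w5;python3 go.py 0.4625 0.142 0.00 3.1416; python3 - <<'E'
from h import *
im=grab_frame("scene");cv2.imwrite("pics/s3.png",cv2.resize(im[170:250,160:260],None,fx=7,fy=7,interpolation=cv2.INTER_CUBIC))
E
```

```text
[ 0.46289207  0.14267085 -0.01526528] 4.75
d [-0.03 -0.05 -1.62] r [ 0.001 -0.004  0.004] dist 1.62 t 4.8 pos [ 0.4621  0.1425 -0.0162] F [-1.  -0.9  0.4] w 0.845
```

View pics/s3.png

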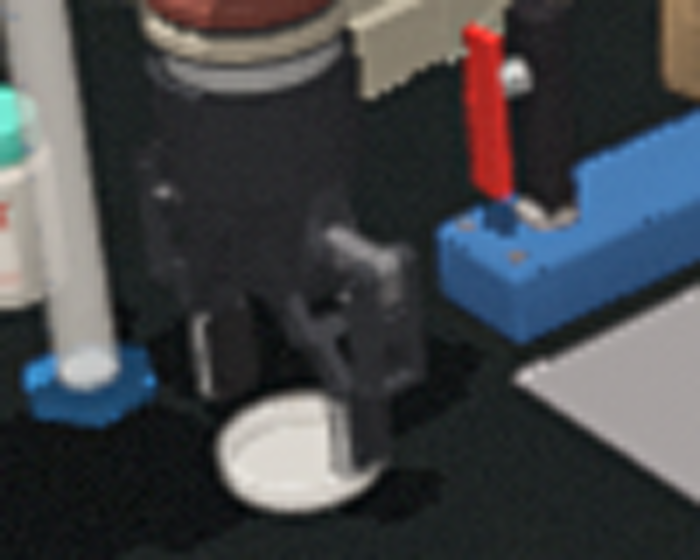

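View pics/w5.png

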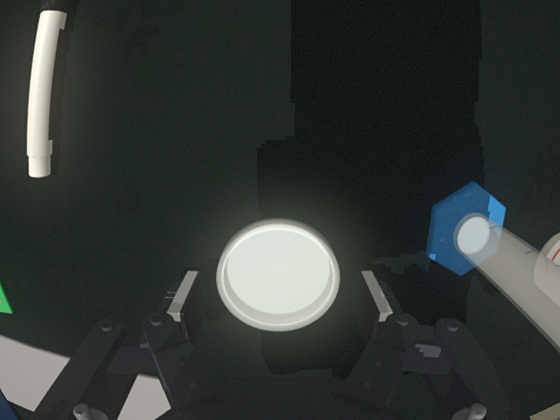

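Request:
play_rows:
  commands:
    - {"dx": 0,"dy": 0,"dz": 0.4,"rx": 0,"ry": 0,"rz": 0,"claw": 0.15}
    - {"dx": 0,"dy": 0,"dz": 0.8,"rx": 0,"ry": 0,"rz": 0,"claw": 0.15}
    - {"dx": 0,"dy": 0,"dz": 0.8,"rx": 0,"ry": 0,"rz": 0,"claw": 0.15}

```text
time: 5.15
tool_pos: [0.4612, 0.1424, -0.0249]
tool_rot: [-0.003, -0.002, 1.0, 0.0]
contact_force: [-0.8, -0.2, -0.3]
gripper_width: 0.851
```

Request:
play_rows:
  commands:
    - {"dx": 0,"dy": 0,"dz": 0.2,"rx": 0,"ry": 0,"rz": 0,"claw": 0.15}
    - {"dx": 0,"dy": 0,"dz": 0.4,"rx": 0,"ry": 0,"rz": 0,"claw": 0.15}
    - {"dx": 0,"dy": 0,"dz": 0.4,"rx": 0,"ry": 0,"rz": 0,"claw": 0.15}

```text
time: 5.45
tool_pos: [0.4609, 0.1424, -0.0292]
tool_rot: [-0.003, -0.002, 1.0, 0.0]
contact_force: [-0.6, 0.5, -0.7]
gripper_width: 0.85
```

```bash
python3 w.py w6;python3 go.py 0.4625 0.142 0.00 3.1416; python3 - <<'E'
from h import *
im=grab_frame("scene");cv2.imwrite("pics/s4.png",cv2.resize(im[170:250,160:260],None,fx=7,fy=7,interpolation=cv2.INTER_CUBIC))
E
```

```text
[ 0.46091549  0.14239005 -0.02924335] 5.45
d [-0.12 -0.04 -2.91] r [ 0.    -0.006  0.004] dist 2.91 t 5.5 pos [ 0.4611  0.1424 -0.0291] F [ 0.5 -0.5 -0.3] w 0.85
```

View pics/s4.png

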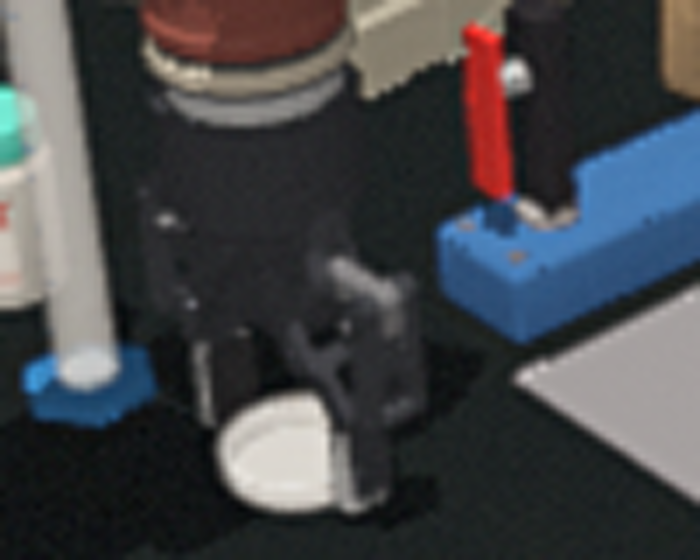

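View pics/w6.png

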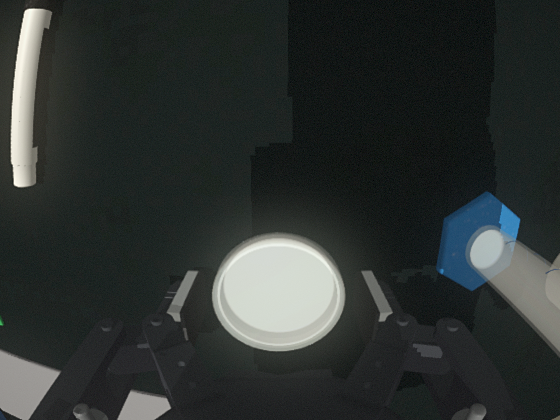

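```bash
python3 - <<'E'
from h import *
import json
st={k:np.array(v) for k,v in json.load(open("pics/w6.json")).items()}
def chk(st):
  for dx in (-.031,.031):
    for z in (0,.015): print(dx,z,wproj((.4625+dx,.142,z),st))
  print(wproj((.4625,.173,.015),st),wproj((.4625,.111,.015),st),"foot",wproj((.4385,.2473,.007),st))
chk(st); st['tool_pos'][2]+=.022; chk(st)
E
```

```text
-0.031 0 [278.79003423 228.43345212]
-0.031 0.015 [278.73371121 241.34406572]
0.031 0 [278.45079164 334.12825884]
0.031 0.015 [278.38479149 352.45243869]
[345.39436764 302.19636809] [211.6922002 301.730296 ] foot [482.56647169 244.70221331]
-0.031 0 [278.85646642 213.34700378]
-0.031 0.015 [278.8130078  223.19916101]
0.031 0 [278.53492393 311.13048189]
0.031 0.015 [278.47909921 326.3464212 ]
[337.9455364  278.90624663] [219.3197802  278.49189413] foot [462.71799931 229.52414978]
```

Request:
play_rows:
  commands:
    - {"dx": -0.1,"dy": 0,"dz": 0,"rx": 0,"ry": 0,"rz": 0,"claw": 0.3}
    - {"dx": -0.1,"dy": 0,"dz": 0,"rx": 0,"ry": 0,"rz": 0,"claw": 0.5}
    - {"dx": -0.1,"dy": 0,"dz": 0,"rx": 0,"ry": 0,"rz": 0,"claw": 0.5}
    - {"dx": -0.1,"dy": 0,"dz": 0,"rx": 0,"ry": 0,"rz": 0,"claw": 0.5}
    - {"dx": -0.1,"dy": 0,"dz": 0,"rx": 0,"ry": 0,"rz": 0,"claw": 0.5}

```text
time: 6.05
tool_pos: [0.4628, 0.1425, -0.028]
tool_rot: [-0.003, -0.002, 1.0, 0.0]
contact_force: [-1.1, -1.0, 5.6]
gripper_width: 0.691
```

```bash
python3 w.py w7;python3 go.py 0.4625 0.142 0.10 3.1416
```

```text
[ 0.46284289  0.14252793 -0.02798373] 6.05
d [  0.1   -0.05 -12.8 ] r [ 0.    -0.005  0.004] dist 12.8 t 6.1 pos [ 0.4629  0.1425 -0.028 ] F [-1.8 -0.9  5.9] w 0.694
```

View pics/w7.png

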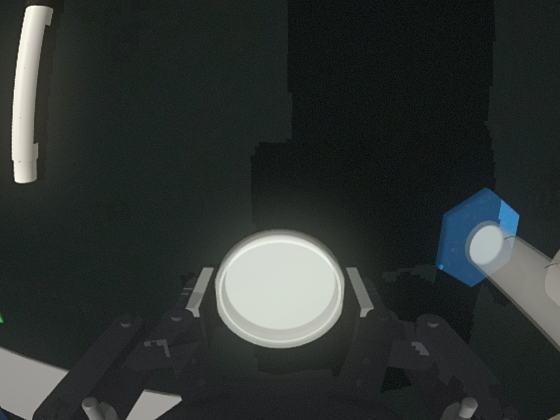

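Request:
play_rows:
  commands:
    - {"dx": 0,"dy": 0,"dz": -2,"rx": 0,"ry": 0,"rz": 0,"claw": 0.5}
    - {"dx": 0,"dy": 0,"dz": -5,"rx": 0,"ry": 0,"rz": 0,"claw": 0.5}
    - {"dx": 0,"dy": 0,"dz": -8,"rx": 0,"ry": 0,"rz": 0,"claw": 0.5}
    - {"dx": 0,"dy": 0,"dz": -11,"rx": 0,"ry": 0,"rz": 0,"claw": 0.5}
    - {"dx": 0,"dy": 0,"dz": -11,"rx": 0,"ry": 0,"rz": 0,"claw": 0.5}

```text
time: 6.6
tool_pos: [0.4672, 0.1431, 0.0872]
tool_rot: [0.002, -0.002, 1.0, 0.001]
contact_force: [-0.3, -0.1, 0.4]
gripper_width: 0.693
```

```bash
python3 w.py w8;python3 go.py 0.5972 -0.0974 0.06 3.0736
```

```text
[0.46717834 0.14306688 0.08719561] 6.6
d [-13.08 -24.07   2.44] r [0.001 0.001 0.072] dist 27.5 t 6.65 pos [0.4655 0.1428 0.0846] F [ 0.1 -0.3 -0.3] w 0.687
```

View pics/w8.png

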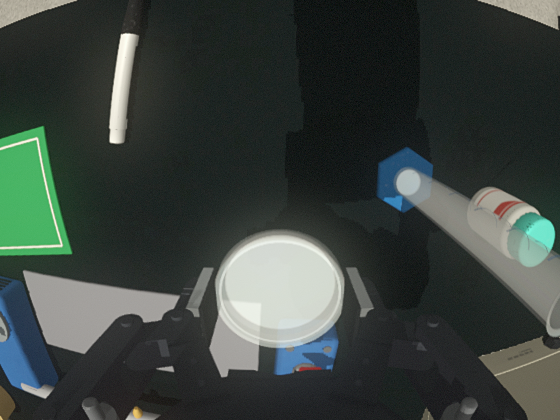

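The dish is held. Moving over the plate.

Request:
play_rows:
  commands:
    - {"dx": -2.5,"dy": -4,"dz": 0,"rx": 0,"ry": 0,"rz": 0,"claw": 0.5}
    - {"dx": -5,"dy": -8,"dz": 0,"rx": 0,"ry": 0,"rz": 0.03,"claw": 0.5}
    - {"dx": -7.5,"dy": -12.5,"dz": 0,"rx": 0,"ry": 0,"rz": 0.07,"claw": 0.5}
    - {"dx": -10,"dy": -17,"dz": 0,"rx": 0,"ry": 0,"rz": 0.07,"claw": 0.5}
    - {"dx": -12,"dy": -21,"dz": 0,"rx": 0,"ry": 0,"rz": 0.07,"claw": 0.5}

```text
time: 7.15
tool_pos: [0.586, -0.0684, 0.0823]
tool_rot: [-0.001, 0.033, 0.999, 0.001]
contact_force: [0.4, 0.6, -0.1]
gripper_width: 0.691
```

```bash
python3 go.py 0.5972 -0.0974 0.00 3.0736
```

```text
d [-1.33 -2.83  8.22] r [ 0.002 -0.002  0.002] dist 8.79 t 7.15 pos [ 0.586  -0.0684  0.0823] F [ 0.4  0.6 -0.1] w 0.691
```

Request:
play_rows:
  commands:
    - {"dx": -0.7,"dy": -1.5,"dz": 0,"rx": 0,"ry": 0,"rz": 0,"claw": 0.5}
    - {"dx": -1.3,"dy": -2.8,"dz": 0,"rx": 0,"ry": 0,"rz": 0,"claw": 0.5}
    - {"dx": -1.3,"dy": -2.8,"dz": 3,"rx": 0,"ry": 0,"rz": 0,"claw": 0.5}
    - {"dx": -1.3,"dy": -2.8,"dz": 6,"rx": 0,"ry": 0,"rz": 0,"claw": 0.5}
    - {"dx": -1.3,"dy": -2.8,"dz": 8,"rx": 0,"ry": 0,"rz": 0,"claw": 0.5}

```text
time: 7.65
tool_pos: [0.5945, -0.0955, -0.0012]
tool_rot: [-0.003, 0.033, 0.999, 0.002]
contact_force: [0.1, 0.7, 0.0]
gripper_width: 0.692
```

```bash
python3 go.py 0.5972 -0.0974 -0.023 3.0736; python3 w.py w9
```

```text
d [-0.3  -0.18  2.18] r [ 0.003 -0.007  0.003] dist 2.21 t 7.65 pos [ 0.5945 -0.0955 -0.0012] F [0.1 0.7 0. ] w 0.692
[ 0.59445406 -0.09546726 -0.00120161] 7.65
```

View pics/w9.png

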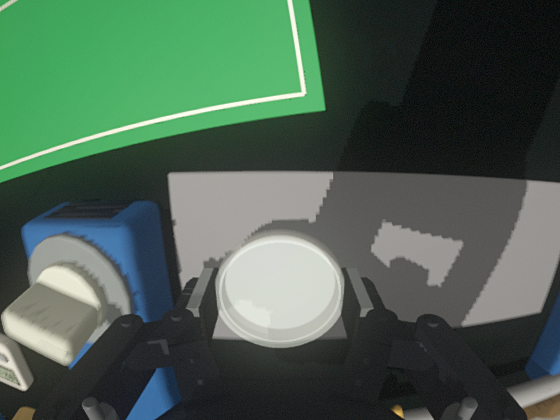

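Request:
play_rows:
  commands:
    - {"dx": -0.3,"dy": 1,"dz": 0,"rx": 0,"ry": 0,"rz": 0,"claw": 0.5}
    - {"dx": -0.3,"dy": 1,"dz": 1,"rx": 0,"ry": 0,"rz": 0,"claw": 0.5}
    - {"dx": -0.3,"dy": 1,"dz": 1.8,"rx": 0,"ry": 0,"rz": 0,"claw": 0.5}
    - {"dx": -0.3,"dy": 1,"dz": 2.1,"rx": 0,"ry": 0,"rz": 0,"claw": 0.5}
    - {"dx": -0.3,"dy": 1,"dz": 2.1,"rx": 0,"ry": 0,"rz": 0,"claw": 0.5}

```text
time: 8.2
tool_pos: [0.5961, -0.0844, -0.0239]
tool_rot: [-0.006, 0.032, 0.999, 0.003]
contact_force: [-3.7, 2.0, 6.2]
gripper_width: 0.691
```

Request:
play_rows:
  commands:
    - {"dx": 0,"dy": 0,"dz": 0,"rx": 0,"ry": 0,"rz": 0,"claw": 0.2}
    - {"dx": 0,"dy": 0,"dz": 0,"rx": 0,"ry": 0,"rz": 0,"claw": 0.2}
    - {"dx": 0,"dy": 0,"dz": 0,"rx": 0,"ry": 0,"rz": 0,"claw": 0.2}
    - {"dx": 0,"dy": 0,"dz": -1,"rx": 0,"ry": 0,"rz": 0,"claw": 0.2}
    - {"dx": 0,"dy": 0,"dz": -4,"rx": 0,"ry": 0,"rz": 0,"claw": 0.2}

```text
time: 8.7
tool_pos: [0.5935, -0.0839, 0.0133]
tool_rot: [-0.009, 0.033, 0.999, 0.003]
contact_force: [0.3, -0.2, 0.4]
gripper_width: 0.799
```

Request:
play_rows:
  commands:
    - {"dx": 0,"dy": 0,"dz": -5,"rx": 0,"ry": 0,"rz": 0,"claw": 0}
    - {"dx": 0,"dy": 0,"dz": -10,"rx": 0,"ry": 0,"rz": 0,"claw": 0}
    - {"dx": 0,"dy": 3,"dz": -14,"rx": 0,"ry": 0,"rz": 0,"claw": 0}
    - {"dx": 0,"dy": 6,"dz": -18,"rx": 0,"ry": 0,"rz": 0,"claw": 0}
    - {"dx": 2,"dy": 10,"dz": -22,"rx": 0,"ry": 0,"rz": 0,"claw": 0}

```text
time: 9.2
tool_pos: [0.588, 0.009, 0.2312]
tool_rot: [-0.007, 0.033, 0.999, 0.003]
contact_force: [0.8, 0.9, 0.2]
gripper_width: 1.001
```

```bash
python3 w.py w10; python3 go.py 0.40 0.247 0.30 3.1416; python3 - <<'E'
from h import *
cv2.imwrite("pics/t1.png",cv2.resize(grab_frame("top")[155:280,155:390],None,fx=3,fy=3,interpolation=cv2.INTER_CUBIC))
E
```

```text
[0.58801949 0.00903997 0.23124725] 9.2
d [20.3  22.16 -5.83] r [ 0.01  -0.007 -0.062] dist 30.61 t 9.25 pos [0.5885 0.0139 0.2382] F [1.8 3.8 4.9] w 1.006
```

View pics/w10.png

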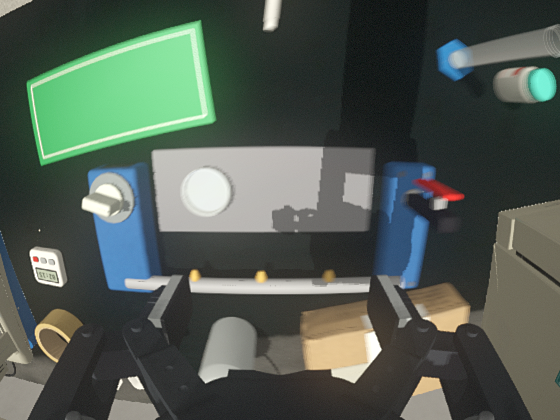

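View pics/t1.png

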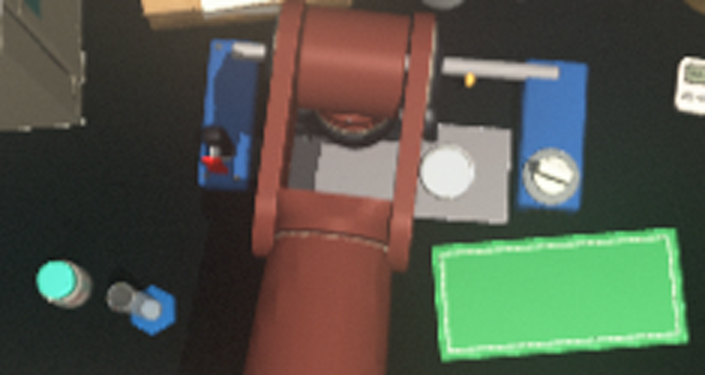

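Wrist view: the dish is flat on the plate at (207,190). Next is the jar.

```bash
python3 go.py 0.455 0.3385 0.26 3.1416; python3 - <<'E'
from h import *
import json
st={k:np.array(v) for k,v in json.load(open("pics/w10.json")).items()}
P=np.array([.6026,-.0176]);y=-.068;c,s=np.cos(y),np.sin(y);M=np.array([[c,-s],[s,c]])
d=wonz((207,190),st,.016)[:2]; print("dish",d,M.T@(d-P))
for q in ((-.055,.14),(-.055,-.14),(.055,-.14),(.055,.14)): print(q,wproj((*(P+M@q),.004),st))
E
```

```text
d [15.41 31.83 -2.09] r [ 0.007 -0.006 -0.061] dist 35.43 t 9.3 pos [0.5892 0.0115 0.2358] F [0.5 0.1 0.5] w 0.999
dish [ 0.59417739 -0.07971884] [-0.00418232 -0.06254757]
(-0.055, 0.14) [369.68929252 148.69716006]
(-0.055, -0.14) [149.39466042 150.40710354]
(0.055, -0.14) [157.33832033 230.78717155]
(0.055, 0.14) [363.73947846 231.03211142]
```

Request:
play_rows:
  commands:
    - {"dx": 2,"dy": 3,"dz": -4,"rx": 0,"ry": 0,"rz": 0,"claw": 0}
    - {"dx": 4,"dy": 7,"dz": -7,"rx": 0,"ry": 0,"rz": 0,"claw": 0}
    - {"dx": 6,"dy": 11,"dz": -8,"rx": 0,"ry": 0,"rz": -0.06,"claw": 0}
    - {"dx": 8,"dy": 15,"dz": -8,"rx": 0,"ry": 0,"rz": -0.06,"claw": 0}
    - {"dx": 10,"dy": 19,"dz": -8,"rx": 0,"ry": 0,"rz": -0.06,"claw": 0}

```text
time: 9.8
tool_pos: [0.501, 0.2077, 0.319]
tool_rot: [-0.002, 0.001, 1.0, 0.004]
contact_force: [-0.0, -0.2, -0.8]
gripper_width: 0.998
```

```bash
python3 go.py 0.455 0.3385 0.24 3.1416
```

```text
d [ 4.59 13.01  8.02] r [ 0.008 -0.004 -0.002] dist 15.96 t 9.8 pos [0.501  0.2077 0.319 ] F [-0.  -0.2 -0.8] w 0.998
```

Request:
play_rows:
  commands:
    - {"dx": 1.5,"dy": 4,"dz": 0,"rx": 0,"ry": 0,"rz": 0,"claw": 0}
    - {"dx": 3,"dy": 8,"dz": 1,"rx": 0,"ry": 0,"rz": 0,"claw": 0}
    - {"dx": 4.6,"dy": 12,"dz": 4,"rx": 0.004,"ry": 0,"rz": 0,"claw": 0}
    - {"dx": 4.6,"dy": 13,"dz": 8,"rx": 0.008,"ry": -0.004,"rz": 0,"claw": 0}
    - {"dx": 4.6,"dy": 13,"dz": 8,"rx": 0.008,"ry": -0.004,"rz": 0,"claw": 0}

```text
time: 10.3
tool_pos: [0.451, 0.3379, 0.2327]
tool_rot: [-0.005, -0.0, 1.0, -0.003]
contact_force: [-0.2, -0.8, -1.2]
gripper_width: 1.002
```

```bash
python3 go.py 0.465 0.3385 0.10 3.1416; python3 w.py w11;  python3 - <<'E'
from h import *
import json
st={k:np.array(v) for k,v in json.load(open("pics/w11.json")).items()}
for z in (0,.083): print(wproj((.4651,.3385,z),st))
E
```

```text
d [-1.55  0.15 13.25] r [-0.007 -0.011  0.001] dist 13.34 t 10.3 pos [0.451  0.3379 0.2327] F [-0.2 -0.8 -1.2] w 1.002
[0.45096969 0.33786281 0.2326757 ] 10.3
[281.08517852 187.1342082 ]
[280.96000254 206.0553911 ]
```

View pics/w11.png

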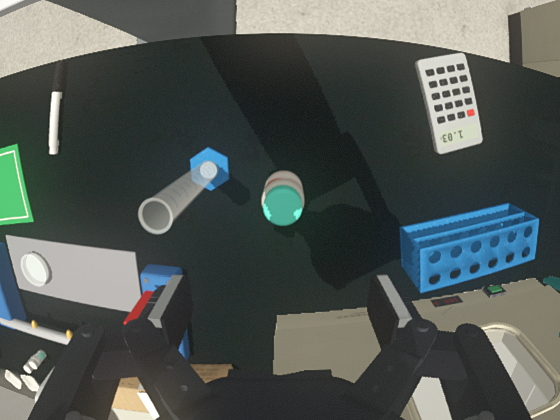

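Request:
play_rows:
  commands:
    - {"dx": -0.7,"dy": 0.1,"dz": 3.5,"rx": 0,"ry": -0.005,"rz": 0,"claw": 0}
    - {"dx": -1.5,"dy": 0.2,"dz": 7,"rx": -0.007,"ry": -0.01,"rz": 0,"claw": 0}
    - {"dx": -1.5,"dy": 0.2,"dz": 10.5,"rx": -0.007,"ry": -0.01,"rz": 0,"claw": 0}
    - {"dx": -1.5,"dy": 0.2,"dz": 13,"rx": -0.007,"ry": -0.01,"rz": 0,"claw": 0}
    - {"dx": -1.5,"dy": 0.2,"dz": 13,"rx": -0.007,"ry": -0.01,"rz": 0,"claw": 0}

```text
time: 10.85
tool_pos: [0.4662, 0.3366, 0.1039]
tool_rot: [-0.001, 0.001, 1.0, -0.0]
contact_force: [-0.3, -0.7, -1.1]
gripper_width: 1.0
```

```bash
python3 go.py 0.465 0.3397 0.018 3.1416; python3 w.py w12;  python3 - <<'E'
from h import *
import json
st={k:np.array(v) for k,v in json.load(open("pics/w12.json")).items()}
for z in (0,.083): print(wproj((.4651,.3397,z),st))
E
```

```text
d [0.11 0.31 8.59] r [-0.001 -0.001 -0.003] dist 8.59 t 10.85 pos [0.4662 0.3366 0.1039] F [-0.3 -0.7 -1.1] w 1.0
[0.46618853 0.33660288 0.10385184] 10.85
[282.9996948  203.47402079]
[284.29290613 241.60049776]
```

View pics/w12.png

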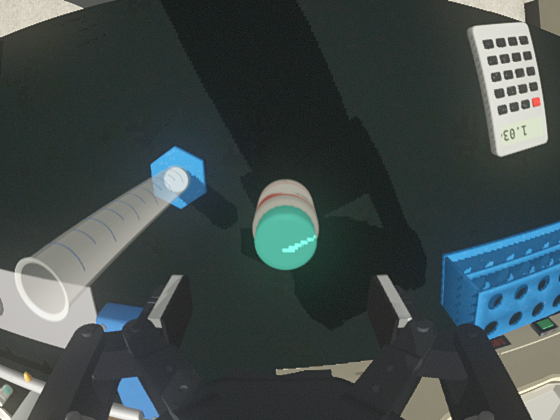

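Request:
play_rows:
  commands:
    - {"dx": 0.1,"dy": 0.35,"dz": 1,"rx": 0,"ry": 0,"rz": 0,"claw": 0}
    - {"dx": 0.1,"dy": 0.35,"dz": 3,"rx": 0,"ry": 0,"rz": 0,"claw": 0}
    - {"dx": 0.1,"dy": 0.35,"dz": 5,"rx": 0,"ry": 0,"rz": 0,"claw": 0}
    - {"dx": 0.1,"dy": 0.35,"dz": 6.5,"rx": 0,"ry": 0,"rz": 0,"claw": 0}
    - {"dx": 0.1,"dy": 0.35,"dz": 6.5,"rx": 0,"ry": 0,"rz": 0,"claw": 0}

```text
time: 11.4
tool_pos: [0.4661, 0.3408, 0.0404]
tool_rot: [0.0, 0.001, 1.0, 0.0]
contact_force: [-0.7, -0.2, -0.4]
gripper_width: 0.997
```

```bash
python3 go.py 0.465 0.34 0.018 3.1416; python3 w.py w13;python3 - <<'E'
from h import *
cv2.imwrite("pics/s5.png",cv2.resize(grab_frame("scene")[130:240,110:250],None,fx=5,fy=5,interpolation=cv2.INTER_CUBIC))
E
```

```text
d [ 0.11 -0.08  2.24] r [ 0.     0.001 -0.003] dist 2.24 t 11.4 pos [0.4661 0.3408 0.0404] F [-0.7 -0.2 -0.4] w 0.997
[0.46612944 0.34078443 0.04039138] 11.4
```

View pics/w13.png

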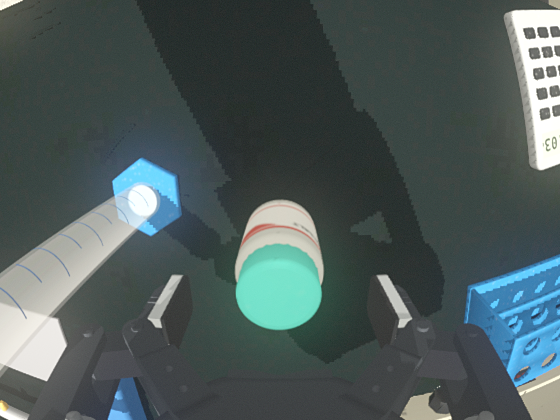

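View pics/s5.png

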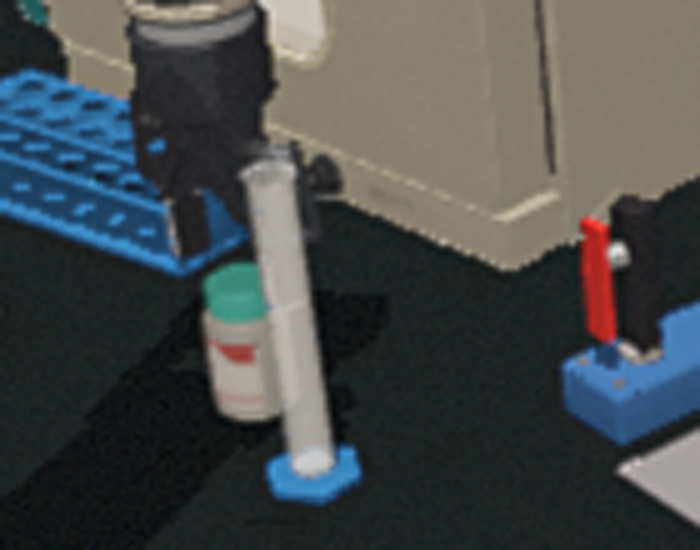

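Request:
play_rows:
  commands:
    - {"dx": 0.1,"dy": -0.1,"dz": 1,"rx": 0,"ry": 0,"rz": 0,"claw": 0}
    - {"dx": 0.1,"dy": -0.1,"dz": 2,"rx": 0,"ry": 0,"rz": 0,"claw": 0}
    - {"dx": 0.1,"dy": -0.1,"dz": 2.7,"rx": 0,"ry": 0,"rz": 0,"claw": 0.1}
    - {"dx": 0.1,"dy": -0.1,"dz": 2.7,"rx": 0,"ry": 0,"rz": 0,"claw": 0.2}
    - {"dx": 0.1,"dy": -0.1,"dz": 2.7,"rx": 0,"ry": 0,"rz": 0,"claw": 0.3}

```text
time: 12.0
tool_pos: [0.4663, 0.3406, 0.0151]
tool_rot: [0.001, 0.001, 1.0, 0.001]
contact_force: [0.3, -0.2, -0.5]
gripper_width: 0.702
```

```bash
python3 go.py 0.465 0.34 0.012 3.1416; python3 w.py w14
```

```text
d [ 0.13 -0.06  0.31] r [ 0.002  0.003 -0.003] dist 0.34 t 12.0 pos [0.4663 0.3406 0.0151] F [ 0.3 -0.2 -0.5] w 0.702
[0.4663084  0.34055386 0.01508228] 12.0
```

View pics/w14.png

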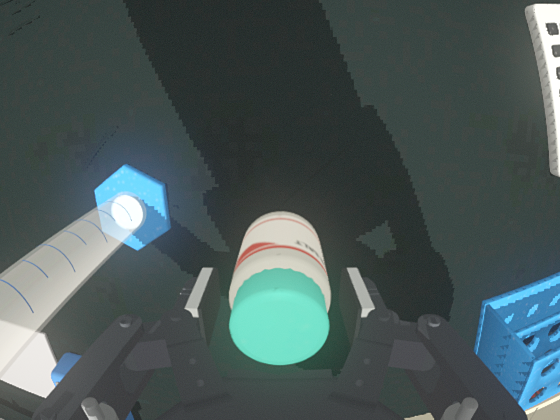

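Request:
play_rows:
  commands:
    - {"dx": 0.1,"dy": -0.05,"dz": 0.2,"rx": 0,"ry": 0,"rz": 0,"claw": 0.4}
    - {"dx": 0.1,"dy": -0.05,"dz": 0.2,"rx": 0,"ry": 0,"rz": 0,"claw": 0.6}
    - {"dx": 0.1,"dy": -0.05,"dz": 0.2,"rx": 0,"ry": 0,"rz": 0,"claw": 0.7}
    - {"dx": 0.1,"dy": -0.05,"dz": 0.2,"rx": 0,"ry": 0,"rz": 0,"claw": 0.7}
    - {"dx": 0.1,"dy": -0.05,"dz": 0.2,"rx": 0,"ry": 0,"rz": 0,"claw": 0.7}

```text
time: 12.55
tool_pos: [0.4662, 0.3405, 0.0141]
tool_rot: [0.002, 0.001, 1.0, 0.001]
contact_force: [-0.3, 0.1, 3.2]
gripper_width: 0.515
```

Request:
play_rows:
  commands:
    - {"dx": 0,"dy": 0,"dz": -1,"rx": 0,"ry": 0,"rz": 0,"claw": 0.7}
    - {"dx": 0,"dy": 0,"dz": -3,"rx": 0,"ry": 0,"rz": 0,"claw": 0.7}
    - {"dx": 0,"dy": 0,"dz": -6,"rx": 0,"ry": 0,"rz": 0,"claw": 0.7}
    - {"dx": 0,"dy": 0,"dz": -10,"rx": 0,"ry": 0,"rz": 0,"claw": 0.7}
    - {"dx": 0,"dy": 0,"dz": -14,"rx": 0,"ry": 0,"rz": 0,"claw": 0.7}

```text
time: 13.05
tool_pos: [0.4644, 0.3395, 0.1546]
tool_rot: [0.001, 0.001, 1.0, 0.001]
contact_force: [0.5, 0.7, -0.9]
gripper_width: 0.515
```

```bash
python3 go.py 0.465 0.34 0.26 3.1416; python3 w.py w15
```

```text
d [ -0.09   0.07 -10.54] r [ 0.001  0.002 -0.003] dist 10.54 t 13.05 pos [0.4644 0.3395 0.1546] F [ 0.5  0.7 -0.9] w 0.515
[0.46436497 0.33945101 0.15458631] 13.05
```

View pics/w15.png

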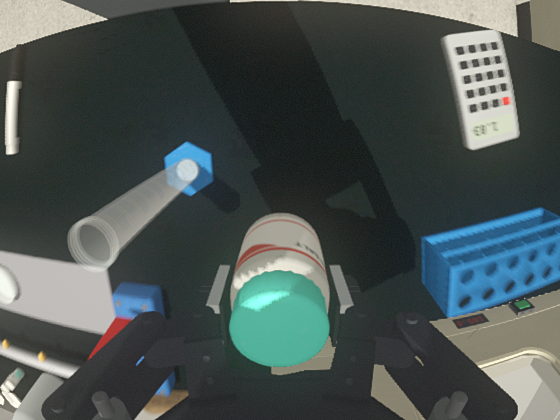

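Jar held upright. I'm raising it over the cylinder and going to plate y = +0.105.

Request:
play_rows:
  commands:
    - {"dx": 0,"dy": 0,"dz": -3.5,"rx": 0,"ry": 0,"rz": 0,"claw": 0.7}
    - {"dx": 0,"dy": 0,"dz": -7,"rx": 0,"ry": 0,"rz": 0,"claw": 0.7}
    - {"dx": 0,"dy": 0,"dz": -10.5,"rx": 0,"ry": 0,"rz": 0,"claw": 0.7}
    - {"dx": -2,"dy": -3,"dz": -11,"rx": 0,"ry": 0,"rz": 0,"claw": 0.7}
    - {"dx": -4,"dy": -7,"dz": -11,"rx": 0,"ry": 0,"rz": 0,"claw": 0.7}

```text
time: 13.6
tool_pos: [0.5074, 0.2715, 0.2765]
tool_rot: [0.009, -0.001, 1.0, 0.005]
contact_force: [0.6, 0.5, -1.3]
gripper_width: 0.511
```

```bash
python3 go.py 0.61 0.087 0.26 3.0736
```

```text
d [-10.21 -18.48   1.66] r [0.01  0.018 0.069] dist 21.18 t 13.6 pos [0.5074 0.2715 0.2765] F [ 0.6  0.5 -1.3] w 0.511
```

Request:
play_rows:
  commands:
    - {"dx": -2,"dy": -4,"dz": 0,"rx": 0,"ry": 0,"rz": 0,"claw": 0.7}
    - {"dx": -4.5,"dy": -8,"dz": 0,"rx": 0,"ry": 0,"rz": 0.03,"claw": 0.7}
    - {"dx": -7,"dy": -12,"dz": 0,"rx": 0.005,"ry": 0.01,"rz": 0.07,"claw": 0.7}
    - {"dx": -9,"dy": -16,"dz": 0,"rx": 0.01,"ry": 0.018,"rz": 0.07,"claw": 0.7}
    - {"dx": -10.2,"dy": -18.5,"dz": 1,"rx": 0.01,"ry": 0.018,"rz": 0.07,"claw": 0.7}

```text
time: 14.1
tool_pos: [0.6112, 0.0837, 0.2676]
tool_rot: [0.001, 0.036, 0.999, -0.0]
contact_force: [0.0, 0.3, -1.4]
gripper_width: 0.515
```

```bash
python3 go.py 0.61 0.087 0.10 3.0736
```

```text
d [ 0.17  0.32 16.76] r [-0.     0.002 -0.003] dist 16.76 t 14.1 pos [0.6112 0.0837 0.2676] F [ 0.   0.3 -1.4] w 0.515
```

Request:
play_rows:
  commands:
    - {"dx": 0.2,"dy": -0.6,"dz": 4,"rx": 0,"ry": 0,"rz": 0,"claw": 0.7}
    - {"dx": 0.2,"dy": -0.6,"dz": 8,"rx": 0,"ry": 0,"rz": 0,"claw": 0.7}
    - {"dx": 0.2,"dy": -0.6,"dz": 12,"rx": 0,"ry": 0,"rz": 0,"claw": 0.7}
    - {"dx": 0.2,"dy": -0.6,"dz": 16,"rx": 0,"ry": 0,"rz": 0,"claw": 0.7}
    - {"dx": 0.2,"dy": -0.6,"dz": 18.5,"rx": 0,"ry": 0,"rz": 0,"claw": 0.7}

```text
time: 14.6
tool_pos: [0.6061, 0.0776, 0.078]
tool_rot: [-0.002, 0.036, 0.999, -0.0]
contact_force: [0.1, -0.7, -2.0]
gripper_width: 0.513
```

```bash
python3 go.py 0.609 0.077 0.020 3.0736;  python3 w.py w16
```

```text
d [-0.32 -0.04  5.8 ] r [-0.001 -0.005 -0.003] dist 5.81 t 14.6 pos [0.6061 0.0776 0.078 ] F [ 0.1 -0.7 -2. ] w 0.513
[0.60614858 0.07762229 0.0780307 ] 14.6
```

View pics/w16.png

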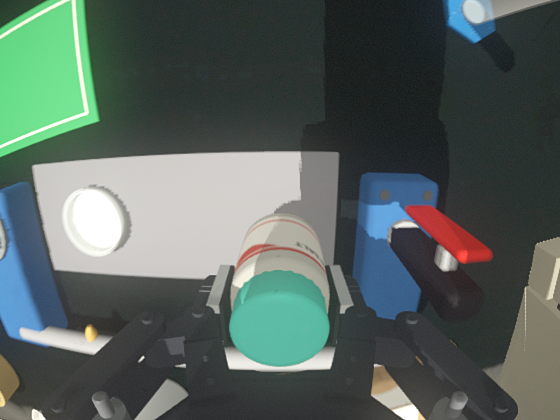

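Clear of the handle. Lowering.

Request:
play_rows:
  commands:
    - {"dx": -0.3,"dy": 0,"dz": 2,"rx": 0,"ry": -0.005,"rz": 0,"claw": 0.7}
    - {"dx": -0.3,"dy": 0,"dz": 4,"rx": 0,"ry": -0.005,"rz": 0,"claw": 0.7}
    - {"dx": -0.3,"dy": 0,"dz": 5.3,"rx": 0,"ry": -0.005,"rz": 0,"claw": 0.7}
    - {"dx": -0.3,"dy": 0,"dz": 5.8,"rx": 0,"ry": -0.005,"rz": 0,"claw": 0.7}
    - {"dx": -0.3,"dy": 0,"dz": 5.9,"rx": 0,"ry": -0.005,"rz": 0,"claw": 0.7}

```text
time: 15.15
tool_pos: [0.6075, 0.0772, 0.0182]
tool_rot: [-0.002, 0.036, 0.999, -0.001]
contact_force: [-5.2, -0.6, 10.7]
gripper_width: 0.516
```

Request:
play_rows:
  commands:
    - {"dx": 0,"dy": 0,"dz": 0,"rx": 0,"ry": 0,"rz": 0,"claw": 0.7}
    - {"dx": 0,"dy": 0,"dz": 0,"rx": 0,"ry": 0,"rz": 0,"claw": 0.7}

```text
time: 15.35
tool_pos: [0.6087, 0.0772, 0.0198]
tool_rot: [-0.001, 0.036, 0.999, -0.001]
contact_force: [-0.1, 0.4, -1.8]
gripper_width: 0.517
```

Request:
play_rows:
  commands:
    - {"dx": 0,"dy": 0,"dz": 0.15,"rx": 0,"ry": 0,"rz": 0,"claw": 0.7}
    - {"dx": 0,"dy": 0,"dz": 0.15,"rx": 0,"ry": 0,"rz": 0,"claw": 0.3}
    - {"dx": 0,"dy": 0,"dz": 0.15,"rx": 0,"ry": 0,"rz": 0,"claw": 0.25}
    - {"dx": 0,"dy": 0,"dz": 0.1,"rx": 0,"ry": 0,"rz": 0,"claw": 0.25}
    - {"dx": 0,"dy": 0,"dz": -1,"rx": 0,"ry": 0,"rz": 0,"claw": 0.25}

```text
time: 15.85
tool_pos: [0.6073, 0.0772, 0.0284]
tool_rot: [-0.002, 0.036, 0.999, -0.001]
contact_force: [-0.6, -0.4, -0.1]
gripper_width: 0.744
```

Request:
play_rows:
  commands:
    - {"dx": 0,"dy": 0,"dz": -4,"rx": 0,"ry": 0,"rz": 0,"claw": 0.25}
    - {"dx": 0,"dy": 0,"dz": -8,"rx": 0,"ry": 0,"rz": 0,"claw": 0.2}
    - {"dx": 0,"dy": 0,"dz": -13,"rx": 0,"ry": 0,"rz": 0,"claw": 0.1}
    - {"dx": 0,"dy": 0,"dz": -18,"rx": 0,"ry": 0,"rz": 0,"claw": 0}
    - {"dx": 0,"dy": 0,"dz": -23,"rx": 0,"ry": 0,"rz": 0,"claw": 0}

```text
time: 16.35
tool_pos: [0.6081, 0.0776, 0.2616]
tool_rot: [-0.002, 0.036, 0.999, -0.001]
contact_force: [0.2, -0.3, -0.3]
gripper_width: 0.999
```

Request:
play_rows:
  commands:
    - {"dx": 0,"dy": 0,"dz": -2,"rx": 0,"ry": 0,"rz": 0,"claw": 0}
    - {"dx": 0,"dy": 0,"dz": -2,"rx": 0,"ry": 0,"rz": 0,"claw": 0}
    - {"dx": 0,"dy": 0,"dz": -2,"rx": 0,"ry": 0,"rz": 0,"claw": 0}

```text
time: 16.65
tool_pos: [0.6082, 0.0777, 0.2822]
tool_rot: [-0.001, 0.036, 0.999, -0.001]
contact_force: [-0.1, 0.2, -0.7]
gripper_width: 1.001
```

```bash
python3 go.py 0.435 0.247 0.32 3.1416;  python3 w.py w17
```

```text
d [18.49 15.65 -3.76] r [-0.002 -0.003 -0.071] dist 24.51 t 16.65 pos [0.6082 0.0777 0.2822] F [-0.1  0.2 -0.7] w 1.001
[0.60817157 0.0776641  0.28218593] 16.65
```

View pics/w17.png

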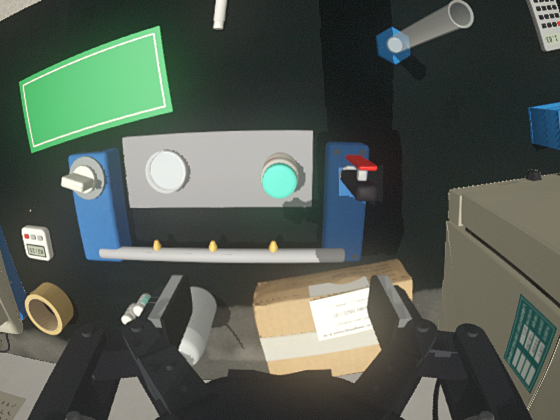

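Wrist view: jar on the plate, cap at (281,180); dish at (167,171). I'll use this settled view to refine the station's pose.

```bash
cat > wl.py <<'E'
from h import *
import json
def load(n): return {k:np.array(v) for k,v in json.load(open(f"pics/{n}.json")).items()}
P=np.array([.6026,-.0176]);_y=-.068;c,s=np.cos(_y),np.sin(_y);M=np.array([[c,-s],[s,c]])
def pl(q): return M.T@(np.array(q)[:2]-P)
def pw(x,y,z): return np.array([*(P+M@[x,y]),z])
E
python3 - <<'E'
from wl import *
st=load("w17")
for q in ((-.055,.14),(.055,.14),(.055,-.14),(-.055,-.14)): print(q,wproj(pw(*q,.004),st))
print("cap",pl(wonz((281,180),st,.083)),"dish",pl(wonz((167,171),st,.016)))
im=cv2.imread("pics/w17.png")
cv2.imwrite("pics/w17a.png",cv2.resize(im[125:220,300:400],None,fx=6,fy=6,interpolation=cv2.INTER_CUBIC))
cv2.imwrite("pics/w17b.png",cv2.resize(im[140:220,50:140],None,fx=6,fy=6,interpolation=cv2.INTER_CUBIC))
E
```

```text
(-0.055, 0.14) [312.28662866 129.52636255]
(0.055, 0.14) [310.76795841 206.27670518]
(0.055, -0.14) [128.35787228 207.30155766]
(-0.055, -0.14) [120.6057614  136.60197252]
cap [-0.00163835  0.09689977] dish [-0.00204864 -0.06396579]
```

View pics/w17a.png

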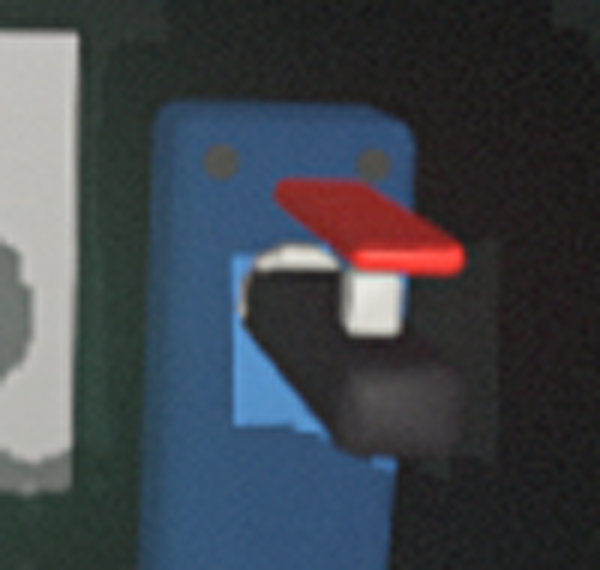

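View pics/w17b.png

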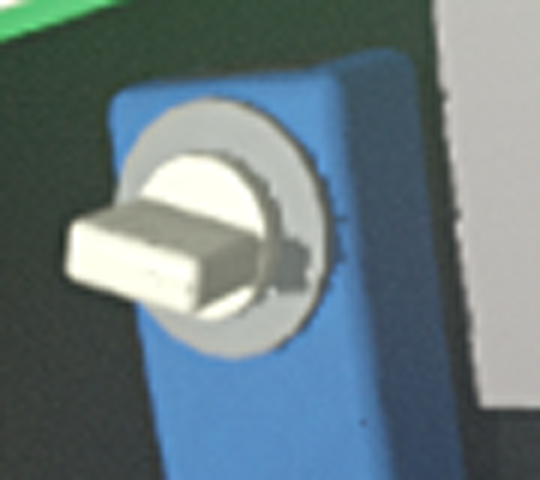

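```bash
python3 - <<'E'
from wl import *
st=load("w17")
a=lambda x,y:(300+x/6,125+y/6)
b=lambda x,y:(50+x/6,140+y/6)
print("handle top ctr",wonz(a(403,408),st,.135),pl(wonz(a(403,408),st,.135)))
for q in ((350,365),(465,365),(345,455),(458,455)): print(pl(wonz(a(*q),st,.135)))
print("red");
for q in ((355,258),(465,262),(410,248),(410,272)): print(pl(wonz(a(*q),st,.132)))
print("dial")
C=[wonz(b(*q),st,.09) for q in ((73,225),(203,260),(192,312),(65,275))]
for q in C: print(q[:2],pl(q))
m=sum(C)/4; print("ctr",m[:2],pl(m)); d=(C[1]-C[0]+C[2]-C[3]); print("angle",np.arctan2(d[1],d[0]), np.linalg.norm(C[1]-C[0]),np.linalg.norm(C[2]-C[1]))
print("knob",pl(wonz(b(207,237),st,.06)),pl(wonz(b(225,228),st,.05)))
E
```

```text
handle top ctr [0.61491626 0.16737354 0.135     ] [-0.00028071  0.1853829 ]
[-0.00775554  0.17543881]
[-0.00802443  0.19600758]
[0.00816491 0.17559665]
[0.0080694 0.1960642]
red
[-0.02567747  0.1759936 ]
[-0.0254296  0.1956239]
[-0.0276159   0.18560666]
[-0.02346125  0.18586014]
dial
[ 0.57481065 -0.21040485] [-0.01462449 -0.19424748]
[ 0.58674761 -0.17504925] [-0.00511745 -0.1581625 ]
[ 0.59786571 -0.18106394] [ 0.00638364 -0.16340784]
[ 0.58576535 -0.21592926] [-0.00331975 -0.19901478]
ctr [ 0.58629733 -0.19561183] [-0.00416951 -0.17870815]
angle 1.2409886794585672 0.03731634361959409 0.012640751563465683
knob [-0.00394677 -0.17713136] [-0.00383065 -0.17829172]
```

Handle measured at plate (0, 0.1855) with the paddle front at x = -0.0276. Dial centre is at world (0.586, -0.196) with the bar at 1.24 rad. All of this matches the given sizes. Now the cylinder.

Request:
play_rows:
  commands:
    - {"dx": 4,"dy": 3.5,"dz": 0,"rx": 0,"ry": 0,"rz": -0.03,"claw": 0}
    - {"dx": 8,"dy": 7,"dz": 0,"rx": 0,"ry": 0,"rz": -0.07,"claw": 0}
    - {"dx": 12,"dy": 10,"dz": 0,"rx": 0,"ry": 0,"rz": -0.07,"claw": 0}
    - {"dx": 16,"dy": 13.5,"dz": 0,"rx": 0,"ry": 0,"rz": -0.07,"claw": 0}
    - {"dx": 18.5,"dy": 15.6,"dz": 0,"rx": 0,"ry": 0,"rz": -0.07,"claw": 0}

```text
time: 17.2
tool_pos: [0.4311, 0.2472, 0.278]
tool_rot: [-0.005, 0.0, 1.0, -0.001]
contact_force: [0.7, 0.7, 0.2]
gripper_width: 1.005
```

Request:
play_rows:
  commands:
    - {"dx": 0,"dy": 0,"dz": 0,"rx": 0,"ry": 0,"rz": 0,"claw": 0}
    - {"dx": 0,"dy": 0,"dz": 0,"rx": 0,"ry": 0,"rz": 0,"claw": 0}

```text
time: 17.4
tool_pos: [0.4295, 0.2474, 0.2754]
tool_rot: [-0.007, -0.001, 1.0, -0.002]
contact_force: [0.0, -0.3, -0.5]
gripper_width: 1.0
```

```bash
python3 go.py 0.4385 0.2473 0.20 3.1416;  python3 w.py w18; python3 - <<'E'
from wl import *
st=load("w18"); print(wproj((.4385,.2473,.007),st),wproj((.4385,.2473,.191),st))
E
```

```text
d [-1.    0.03  7.52] r [-0.005 -0.014  0.001] dist 7.59 t 17.4 pos [0.4295 0.2474 0.2754] F [ 0.  -0.3 -0.5] w 1.0
[0.42953895 0.24737203 0.27535474] 17.4
[280.25834727 178.0105245 ] [279.77541197 223.22163878]
```

View pics/w18.png

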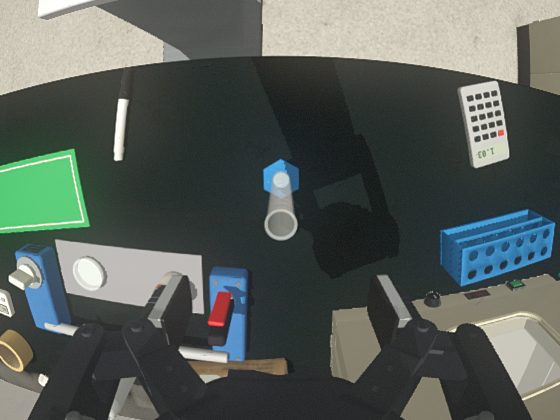

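Request:
play_rows:
  commands:
    - {"dx": -0.5,"dy": 0.1,"dz": 2,"rx": 0,"ry": -0.007,"rz": 0,"claw": 0}
    - {"dx": -1,"dy": 0.1,"dz": 4,"rx": -0.005,"ry": -0.014,"rz": 0,"claw": 0}
    - {"dx": -1,"dy": 0.1,"dz": 6,"rx": -0.005,"ry": -0.014,"rz": 0,"claw": 0}
    - {"dx": -1,"dy": 0.1,"dz": 8,"rx": -0.005,"ry": -0.014,"rz": 0,"claw": 0}
    - {"dx": -1,"dy": 0.1,"dz": 8,"rx": -0.005,"ry": -0.014,"rz": 0,"claw": 0}

```text
time: 17.95
tool_pos: [0.438, 0.2454, 0.1911]
tool_rot: [-0.004, 0.001, 1.0, -0.001]
contact_force: [-0.7, -0.2, -1.2]
gripper_width: 1.002
```

```bash
python3 go.py 0.4385 0.248 0.13 3.1416;  python3 w.py w19; python3 - <<'E'
from wl import *
st=load("w19"); print(wproj((.4385,.248,.007),st),wproj((.4385,.248,.191),st))
cv2.imwrite("pics/s6.png",cv2.resize(grab_frame("scene")[110:240,110:270],None,fx=5,fy=5,interpolation=cv2.INTER_CUBIC))
E
```

```text
d [-0.09  0.28  6.11] r [-0.003 -0.007 -0.003] dist 6.11 t 17.95 pos [0.438  0.2454 0.1911] F [-0.7 -0.2 -1.2] w 1.002
[0.43797303 0.24536681 0.19106967] 17.95
[282.23649532 184.81545601] [283.95783548 258.5556743 ]
```

View pics/w19.png

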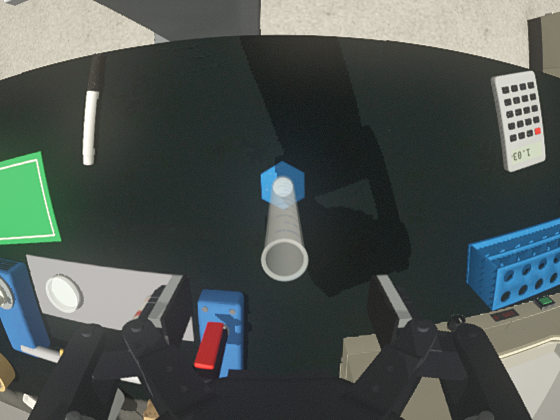

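View pics/s6.png

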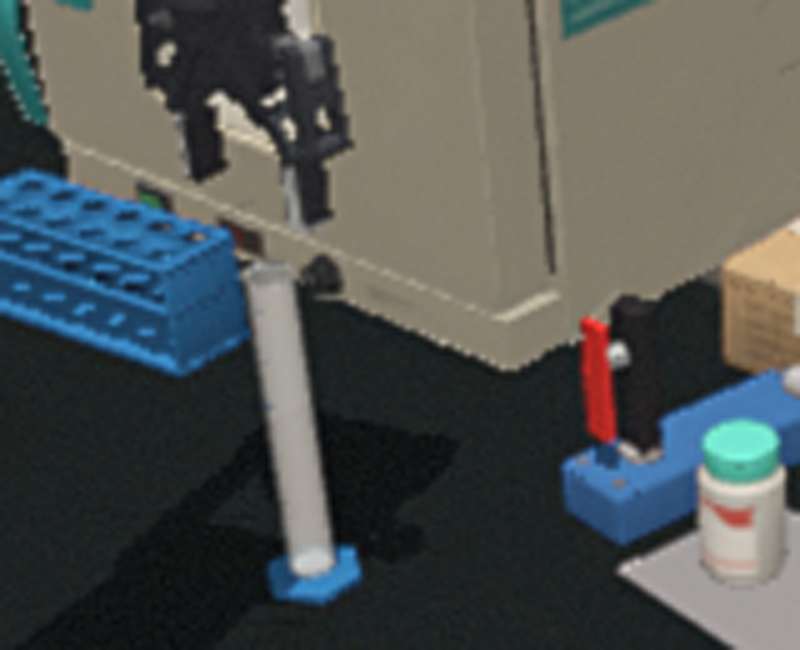

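Request:
play_rows:
  commands:
    - {"dx": -0.1,"dy": 0.3,"dz": 0.5,"rx": 0,"ry": -0.007,"rz": 0,"claw": 0}
    - {"dx": -0.1,"dy": 0.3,"dz": 2,"rx": -0.003,"ry": -0.007,"rz": 0,"claw": 0}
    - {"dx": -0.1,"dy": 0.3,"dz": 4,"rx": -0.003,"ry": -0.007,"rz": 0,"claw": 0}
    - {"dx": -0.1,"dy": 0.3,"dz": 6,"rx": -0.003,"ry": -0.007,"rz": 0,"claw": 0}
    - {"dx": -0.1,"dy": 0.3,"dz": 6.5,"rx": -0.003,"ry": -0.007,"rz": 0,"claw": 0}

```text
time: 18.55
tool_pos: [0.4389, 0.2488, 0.1269]
tool_rot: [0.001, 0.001, 1.0, 0.0]
contact_force: [0.2, -1.2, 0.0]
gripper_width: 1.001
```

Request:
play_rows:
  commands:
    - {"dx": 0,"dy": 0,"dz": 0,"rx": 0,"ry": 0,"rz": 0,"claw": 0.2}
    - {"dx": 0,"dy": 0,"dz": 0,"rx": 0,"ry": 0,"rz": 0,"claw": 0.4}
    - {"dx": 0,"dy": 0,"dz": 0,"rx": 0,"ry": 0,"rz": 0,"claw": 0.5}
    - {"dx": 0,"dy": 0,"dz": 0,"rx": 0,"ry": 0,"rz": 0,"claw": 0.5}

```text
time: 18.95
tool_pos: [0.4396, 0.2491, 0.1281]
tool_rot: [0.002, 0.001, 1.0, 0.001]
contact_force: [0.4, 0.8, 0.1]
gripper_width: 0.5
```

```bash
python3 go.py 0.4385 0.248 0.125 3.1416;  python3 w.py w20; python3 - <<'E'
from wl import *
st=load("w20"); print(wproj((.4385,.248,.007),st),wproj((.4385,.248,.191),st))
cv2.imwrite("pics/s7.png",cv2.resize(grab_frame("scene")[110:240,110:270],None,fx=5,fy=5,interpolation=cv2.INTER_CUBIC))
E
```

```text
d [ 0.11 -0.11  0.31] r [ 0.002  0.004 -0.002] dist 0.35 t 18.95 pos [0.4396 0.2491 0.1281] F [0.4 0.8 0.1] w 0.5
[0.43963121 0.24909688 0.12809203] 18.95
[277.99231815 197.41362058] [276.93727946 324.46498613]
```

View pics/w20.png

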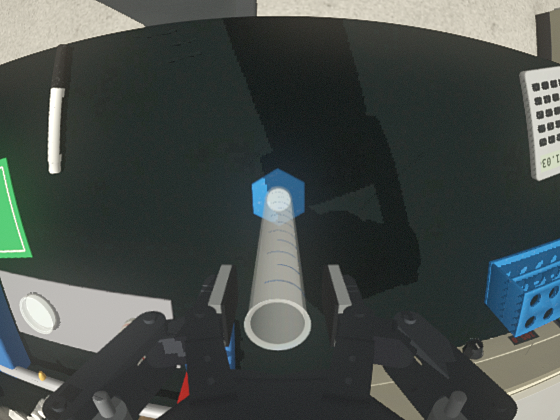

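View pics/s7.png

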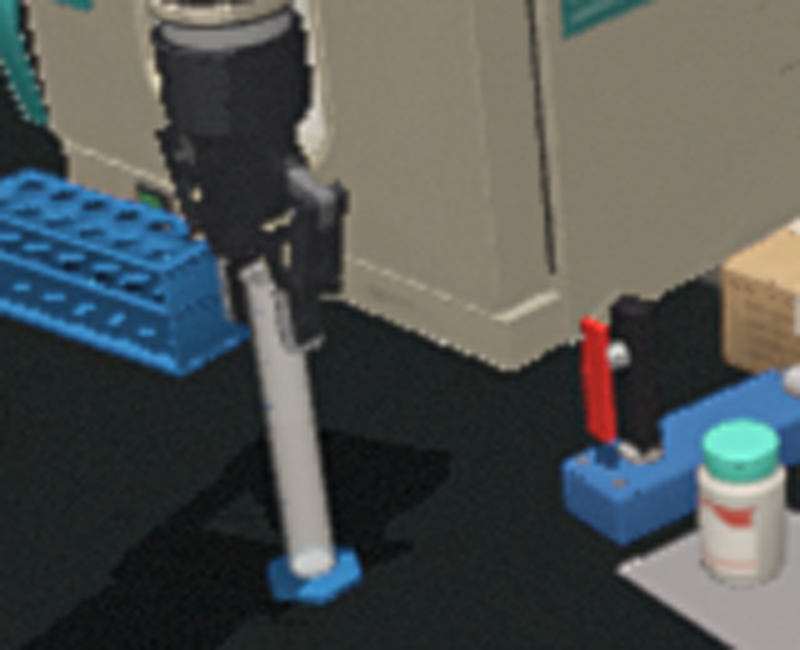

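Request:
play_rows:
  commands:
    - {"dx": 0.1,"dy": -0.12,"dz": 0.2,"rx": 0,"ry": 0,"rz": 0,"claw": 0.5}
    - {"dx": 0.1,"dy": -0.12,"dz": 0.2,"rx": 0,"ry": 0,"rz": 0,"claw": 0.55}
    - {"dx": 0.1,"dy": -0.12,"dz": 0.2,"rx": 0,"ry": 0,"rz": 0,"claw": 0.6}
    - {"dx": 0.1,"dy": -0.12,"dz": 0.2,"rx": 0,"ry": 0,"rz": 0,"claw": 0.64}
    - {"dx": 0.1,"dy": -0.12,"dz": 0.2,"rx": 0,"ry": 0,"rz": 0,"claw": 0.68}

```text
time: 19.55
tool_pos: [0.4384, 0.2478, 0.1258]
tool_rot: [0.002, 0.001, 1.0, 0.001]
contact_force: [0.4, -0.1, 0.6]
gripper_width: 0.319
```

Request:
play_rows:
  commands:
    - {"dx": 0,"dy": 0,"dz": 0,"rx": 0,"ry": 0,"rz": 0,"claw": 0.72}
    - {"dx": 0,"dy": 0,"dz": 0,"rx": 0,"ry": 0,"rz": 0,"claw": 0.76}
    - {"dx": 0,"dy": 0,"dz": 0,"rx": 0,"ry": 0,"rz": 0,"claw": 0.8}
    - {"dx": 0,"dy": 0,"dz": 0,"rx": 0,"ry": 0,"rz": 0,"claw": 0.85}
    - {"dx": 0,"dy": 0,"dz": 0,"rx": 0,"ry": 0,"rz": 0,"claw": 0.85}

```text
time: 20.05
tool_pos: [0.4386, 0.2479, 0.1259]
tool_rot: [0.002, 0.001, 1.0, 0.001]
contact_force: [-0.1, -0.1, 1.6]
gripper_width: 0.308
```

```bash
python3 go.py 0.4385 0.248 0.125 3.1416;  python3 w.py w21
```

```text
d [0.01 0.01 0.09] r [ 0.002  0.003 -0.002] dist 0.1 t 20.05 pos [0.4386 0.2479 0.1259] F [-0.1 -0.1  1.6] w 0.308
[0.4385892  0.24792003 0.12594967] 20.05
```

View pics/w21.png

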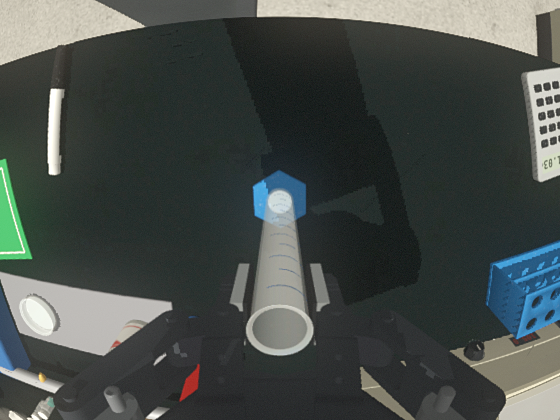

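Gripped. Lifting gently, then moving right and ahead to plate (0, 0.015).

Request:
play_rows:
  commands:
    - {"dx": 0,"dy": 0,"dz": -0.5,"rx": 0,"ry": 0,"rz": 0,"claw": 0.85}
    - {"dx": 0,"dy": 0,"dz": -1.5,"rx": 0,"ry": 0,"rz": 0,"claw": 0.85}
    - {"dx": 0,"dy": 0,"dz": -3,"rx": 0,"ry": 0,"rz": 0,"claw": 0.85}
    - {"dx": 0,"dy": 0,"dz": -4.5,"rx": 0,"ry": 0,"rz": 0,"claw": 0.85}
    - {"dx": 0,"dy": 0,"dz": -5.5,"rx": 0,"ry": 0,"rz": 0,"claw": 0.85}

```text
time: 20.6
tool_pos: [0.4393, 0.2482, 0.1837]
tool_rot: [0.003, 0.001, 1.0, 0.001]
contact_force: [-0.1, -0.2, -1.1]
gripper_width: 0.306
```

```bash
python3 go.py 0.46 0.0 0.19 3.0736;  python3 w.py w22
```

```text
d [ -2.13 -24.81  -0.68] r [0.003 0.006 0.066] dist 24.91 t 20.6 pos [0.4393 0.2482 0.1837] F [-0.1 -0.2 -1.1] w 0.306
[0.43927634 0.24815686 0.18372002] 20.6
```

View pics/w22.png

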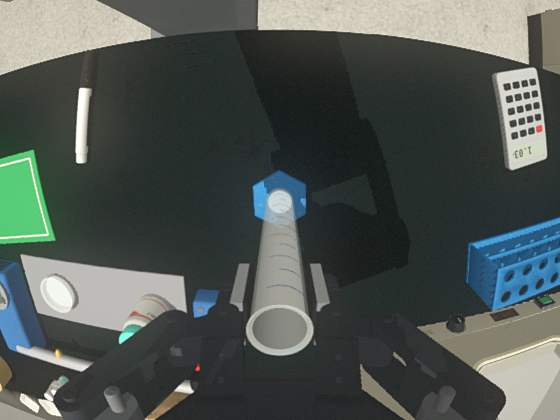

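Request:
play_rows:
  commands:
    - {"dx": 0,"dy": -1.5,"dz": 0,"rx": 0,"ry": 0,"rz": 0,"claw": 0.85}
    - {"dx": 0,"dy": -4,"dz": 0,"rx": 0,"ry": 0,"rz": 0,"claw": 0.85}
    - {"dx": -0.5,"dy": -7,"dz": 0,"rx": 0,"ry": 0,"rz": 0,"claw": 0.85}
    - {"dx": -1,"dy": -10,"dz": 0,"rx": 0,"ry": 0,"rz": 0,"claw": 0.85}
    - {"dx": -1.5,"dy": -13,"dz": 0,"rx": 0,"ry": 0,"rz": 0,"claw": 0.85}

```text
time: 21.15
tool_pos: [0.4543, 0.1166, 0.1845]
tool_rot: [0.004, 0.001, 1.0, 0.002]
contact_force: [0.1, 0.0, -0.8]
gripper_width: 0.306
```

```bash
python3 go.py 0.48 -0.0026 0.19 3.0736
```

```text
d [ -2.6  -11.91  -0.57] r [0.004 0.008 0.066] dist 12.2 t 21.15 pos [0.4543 0.1166 0.1845] F [ 0.1  0.  -0.8] w 0.306
```

Request:
play_rows:
  commands:
    - {"dx": -0.5,"dy": -3,"dz": 0,"rx": 0,"ry": 0,"rz": 0.02,"claw": 0.85}
    - {"dx": -1,"dy": -6,"dz": 0,"rx": 0.002,"ry": 0.004,"rz": 0.04,"claw": 0.85}
    - {"dx": -1.5,"dy": -9,"dz": 0,"rx": 0.004,"ry": 0.008,"rz": 0.066,"claw": 0.85}
    - {"dx": -2,"dy": -11,"dz": 0,"rx": 0.004,"ry": 0.008,"rz": 0.066,"claw": 0.85}
    - {"dx": -3,"dy": -12,"dz": 0,"rx": 0.004,"ry": 0.008,"rz": 0.066,"claw": 0.85}

```text
time: 21.65
tool_pos: [0.4836, -0.0056, 0.1839]
tool_rot: [-0.0, 0.035, 0.999, -0.0]
contact_force: [-0.0, 0.2, -0.8]
gripper_width: 0.302
```

```bash
python3 go.py 0.6036 -0.0026 0.18 3.0736
```

```text
d [-11.95   1.15   0.38] r [-0.001 -0.001 -0.003] dist 12.01 t 21.65 pos [ 0.4836 -0.0056  0.1839] F [-0.   0.2 -0.8] w 0.302
```

Request:
play_rows:
  commands:
    - {"dx": -2,"dy": 0.3,"dz": 0,"rx": 0,"ry": 0,"rz": 0,"claw": 0.85}
    - {"dx": -5,"dy": 0.6,"dz": 0,"rx": 0,"ry": 0,"rz": 0,"claw": 0.85}
    - {"dx": -8,"dy": 0.9,"dz": 0,"rx": 0,"ry": 0,"rz": 0,"claw": 0.85}
    - {"dx": -10.5,"dy": 1.1,"dz": 0,"rx": 0,"ry": 0,"rz": 0,"claw": 0.85}
    - {"dx": -12,"dy": 1.15,"dz": 0,"rx": 0,"ry": 0,"rz": 0,"claw": 0.85}

```text
time: 22.15
tool_pos: [0.6056, -0.0025, 0.1831]
tool_rot: [-0.001, 0.035, 0.999, -0.0]
contact_force: [-0.3, -0.2, -0.9]
gripper_width: 0.304
```

Request:
play_rows:
  commands:
    - {"dx": 0,"dy": 0,"dz": 1,"rx": 0,"ry": 0,"rz": 0,"claw": 0.85}
    - {"dx": 0,"dy": 0,"dz": 2.5,"rx": 0,"ry": 0,"rz": 0,"claw": 0.85}
    - {"dx": 0,"dy": 0,"dz": 3.5,"rx": 0,"ry": 0,"rz": 0,"claw": 0.85}
    - {"dx": 0,"dy": 0,"dz": 3.5,"rx": 0,"ry": 0,"rz": 0,"claw": 0.85}

```text
time: 22.55
tool_pos: [0.6028, -0.0022, 0.1444]
tool_rot: [-0.004, 0.035, 0.999, -0.0]
contact_force: [-0.1, -0.7, -1.9]
gripper_width: 0.301
```

```bash
python3 go.py 0.6036 -0.0026 0.13 3.0736; python3 w.py w23
```

```text
d [-0.1  -0.04  1.44] r [-0.    -0.008 -0.002] dist 1.44 t 22.55 pos [ 0.6028 -0.0022  0.1444] F [-0.1 -0.7 -1.9] w 0.301
[ 0.6027849  -0.00216037  0.14440174] 22.55
```

View pics/w23.png

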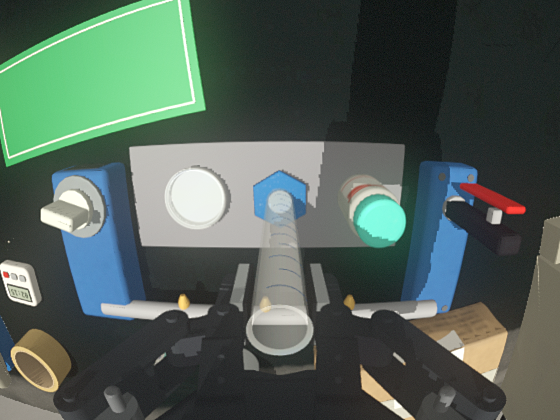

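Request:
play_rows:
  commands:
    - {"dx": -0.1,"dy": 0,"dz": 0.4,"rx": 0,"ry": -0.004,"rz": 0,"claw": 0.85}
    - {"dx": -0.1,"dy": 0,"dz": 0.8,"rx": 0,"ry": -0.008,"rz": 0,"claw": 0.85}
    - {"dx": -0.1,"dy": 0,"dz": 1.1,"rx": 0,"ry": -0.008,"rz": 0,"claw": 0.85}
    - {"dx": -0.1,"dy": 0,"dz": 1.2,"rx": 0,"ry": -0.008,"rz": 0,"claw": 0.85}
    - {"dx": -0.1,"dy": 0,"dz": 1.2,"rx": 0,"ry": -0.008,"rz": 0,"claw": 0.85}

```text
time: 23.1
tool_pos: [0.6046, -0.0024, 0.1339]
tool_rot: [0.001, 0.035, 0.999, -0.0]
contact_force: [0.1, -0.4, -0.6]
gripper_width: 0.305
```

Request:
play_rows:
  commands:
    - {"dx": 0,"dy": 0,"dz": 0.1,"rx": 0,"ry": 0,"rz": 0,"claw": 0.85}
    - {"dx": 0,"dy": 0,"dz": 0.1,"rx": 0,"ry": 0,"rz": 0,"claw": 0.85}

```text
time: 23.3
tool_pos: [0.6047, -0.0024, 0.133]
tool_rot: [0.002, 0.035, 0.999, -0.0]
contact_force: [0.9, 0.2, -0.4]
gripper_width: 0.306
```

Request:
play_rows:
  commands:
    - {"dx": 0,"dy": 0,"dz": 0.15,"rx": 0,"ry": 0,"rz": 0,"claw": 0.85}
    - {"dx": 0,"dy": 0,"dz": 0.3,"rx": 0,"ry": 0,"rz": 0,"claw": 0.85}
    - {"dx": 0,"dy": 0,"dz": 0.3,"rx": 0,"ry": 0,"rz": 0,"claw": 0.85}

```text
time: 23.6
tool_pos: [0.6048, -0.0024, 0.13]
tool_rot: [0.002, 0.035, 0.999, -0.0]
contact_force: [0.0, -0.2, -1.0]
gripper_width: 0.303
```

Request:
play_rows:
  commands:
    - {"dx": 0,"dy": 0,"dz": 0.1,"rx": 0,"ry": 0,"rz": 0,"claw": 0.85}
    - {"dx": 0,"dy": 0,"dz": 0.15,"rx": 0,"ry": 0,"rz": 0,"claw": 0.85}
    - {"dx": 0,"dy": 0,"dz": 0.15,"rx": 0,"ry": 0,"rz": 0,"claw": 0.85}

```text
time: 23.9
tool_pos: [0.6053, -0.0024, 0.13]
tool_rot: [0.002, 0.035, 0.999, -0.0]
contact_force: [-2.3, -0.1, 5.0]
gripper_width: 0.303
```

Contact (5 N). Releasing slowly.

Request:
play_rows:
  commands:
    - {"dx": 0,"dy": 0,"dz": 0,"rx": 0,"ry": 0,"rz": 0,"claw": 0.68}
    - {"dx": 0,"dy": 0,"dz": 0,"rx": 0,"ry": 0,"rz": 0,"claw": 0.64}
    - {"dx": 0,"dy": 0,"dz": 0,"rx": 0,"ry": 0,"rz": 0,"claw": 0.58}
    - {"dx": 0,"dy": 0,"dz": 0,"rx": 0,"ry": 0,"rz": 0,"claw": 0.5}
    - {"dx": 0,"dy": 0,"dz": 0,"rx": 0,"ry": 0,"rz": 0,"claw": 0.4}

```text
time: 24.4
tool_pos: [0.6052, -0.0024, 0.1297]
tool_rot: [0.002, 0.035, 0.999, -0.0]
contact_force: [0.1, -0.2, -0.5]
gripper_width: 0.595
```

```bash
python3 w.py w24
```

```text
[ 0.60520276 -0.00244243  0.12970607] 24.4
```

View pics/w24.png

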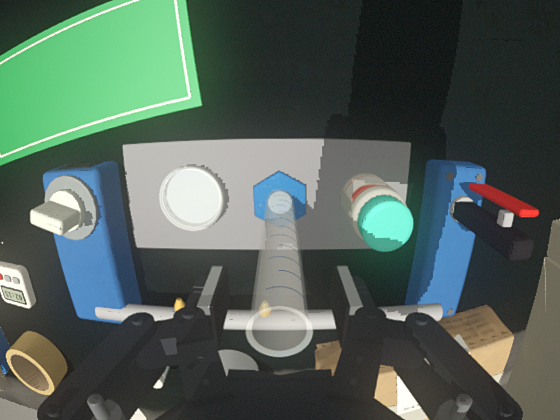

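Request:
play_rows:
  commands:
    - {"dx": 0,"dy": 0,"dz": -1,"rx": 0,"ry": 0,"rz": 0,"claw": 0.2}
    - {"dx": 0,"dy": 0,"dz": -4,"rx": 0,"ry": 0,"rz": 0,"claw": 0}
    - {"dx": 0,"dy": 0,"dz": -8,"rx": 0,"ry": 0,"rz": 0,"claw": 0}
    - {"dx": 0,"dy": 0,"dz": -12,"rx": 0,"ry": 0,"rz": 0,"claw": 0}
    - {"dx": 0,"dy": 0,"dz": -15,"rx": 0,"ry": 0,"rz": 0,"claw": 0}

```text
time: 24.95
tool_pos: [0.6053, -0.0023, 0.284]
tool_rot: [0.004, 0.035, 0.999, -0.001]
contact_force: [0.6, -0.2, 1.2]
gripper_width: 1.001
```

```bash
python3 go.py 0.6107 0.1677 0.25 1.503; python3 w.py w25; python3 -c "
from h import *
print('incub corner',onz('scene',(110+505/5,110+370/5),0))"
```

```text
d [ 0.68 17.    3.38] r [0.006 0.007 1.569] dist 17.35 t 24.95 pos [ 0.6053 -0.0023  0.284 ] F [ 0.6 -0.2  1.2] w 1.001
[ 0.60530096 -0.00234999  0.28398201] 24.95
incub corner [0.6657118 0.3513765 0.       ]
```

View pics/w25.png

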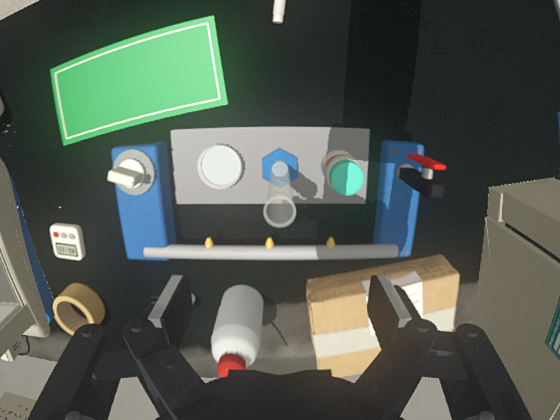

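All three stand on the plate. Turning the wrist 90° on the way to the handle.

Request:
play_rows:
  commands:
    - {"dx": 0,"dy": 3,"dz": -1,"rx": 0,"ry": 0,"rz": 0.15,"claw": 0}
    - {"dx": 0,"dy": 6,"dz": -1,"rx": 0,"ry": 0,"rz": 0.3,"claw": 0}
    - {"dx": 0,"dy": 9,"dz": -1,"rx": 0,"ry": 0,"rz": 0.45,"claw": 0}
    - {"dx": 0.3,"dy": 12,"dz": -1,"rx": 0,"ry": 0,"rz": 0.6,"claw": 0}
    - {"dx": 0.7,"dy": 15,"dz": -1,"rx": 0,"ry": 0,"rz": 0.74,"claw": 0}

```text
time: 25.5
tool_pos: [0.6107, 0.1487, 0.3004]
tool_rot: [0.008, 0.397, 0.918, 0.002]
contact_force: [0.3, 1.5, 0.4]
gripper_width: 1.003
```

```bash
python3 go.py 0.6107 0.1677 0.27 1.503
```

```text
d [1.43 1.27 3.03] r [0.016 0.008 0.823] dist 3.59 t 25.5 pos [0.6107 0.1487 0.3004] F [0.3 1.5 0.4] w 1.003
```

Request:
play_rows:
  commands:
    - {"dx": 0.7,"dy": 0.6,"dz": 1,"rx": 0,"ry": 0,"rz": 0.15,"claw": 0}
    - {"dx": 1.4,"dy": 1.3,"dz": 2,"rx": 0,"ry": 0,"rz": 0.3,"claw": 0}
    - {"dx": 1.4,"dy": 1.3,"dz": 3,"rx": 0,"ry": 0,"rz": 0.45,"claw": 0}
    - {"dx": 1.4,"dy": 1.3,"dz": 3,"rx": 0,"ry": 0,"rz": 0.6,"claw": 0}
    - {"dx": 1.4,"dy": 1.3,"dz": 3,"rx": 0,"ry": 0,"rz": 0.74,"claw": 0}

```text
time: 26.0
tool_pos: [0.6109, 0.1679, 0.2702]
tool_rot: [0.007, 0.704, 0.71, 0.005]
contact_force: [-0.0, 1.5, 0.3]
gripper_width: 1.001
```

```bash
python3 go.py 0.6107 0.1677 0.21 1.503
```

```text
d [-0.   -0.12  6.02] r [0.017 0.002 0.077] dist 6.02 t 26.0 pos [0.6109 0.1679 0.2702] F [-0.   1.5  0.3] w 1.001
```

Request:
play_rows:
  commands:
    - {"dx": 0,"dy": -0.1,"dz": 1.5,"rx": 0.008,"ry": 0,"rz": 0.05,"claw": 0}
    - {"dx": 0,"dy": -0.1,"dz": 3,"rx": 0.017,"ry": 0.002,"rz": 0.077,"claw": 0}
    - {"dx": 0,"dy": -0.1,"dz": 5,"rx": 0.017,"ry": 0.002,"rz": 0.077,"claw": 0}
    - {"dx": 0,"dy": -0.1,"dz": 6,"rx": 0.017,"ry": 0.002,"rz": 0.077,"claw": 0}
    - {"dx": 0,"dy": -0.1,"dz": 6,"rx": 0.017,"ry": 0.002,"rz": 0.077,"claw": 0}

```text
time: 26.5
tool_pos: [0.6095, 0.1675, 0.2074]
tool_rot: [-0.001, 0.731, 0.683, -0.002]
contact_force: [-0.0, 0.7, 0.3]
gripper_width: 0.999
```

```bash
python3 go.py 0.6107 0.1677 0.10 1.503; python3 w.py w26; python3 - <<'E'
from wl import *
st=load("w26")
for q in ((-.027,.1855,.132),(.009,.1855,.135),(-.009,.1855,.135)): print(q,wproj(pw(*q),st))
im=cv2.imread("pics/w26.png"); cv2.imwrite("pics/w26z.png",cv2.resize(im[180:340,180:380],None,fx=4,fy=4,interpolation=cv2.INTER_CUBIC))
E
```

```text
d [ 0.04  0.17 10.74] r [-0.005  0.001  0.   ] dist 10.74 t 26.5 pos [0.6095 0.1675 0.2074] F [-0.   0.7  0.3] w 0.999
[0.60952089 0.16745861 0.20735798] 26.5
(-0.027, 0.1855, 0.132) [253.93774322 213.43423013]
(0.009, 0.1855, 0.135) [299.57249692 214.73126692]
(-0.009, 0.1855, 0.135) [276.58606588 214.69998784]
```

View pics/w26.png

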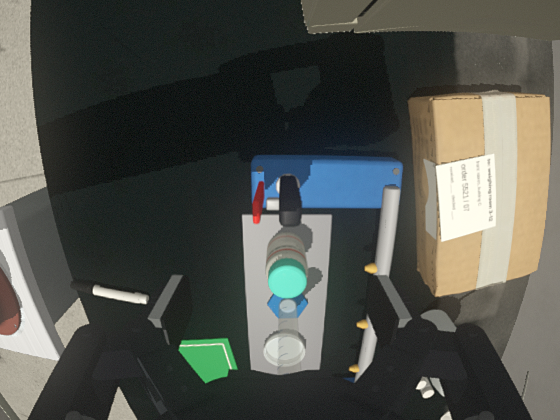

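View pics/w26z.png

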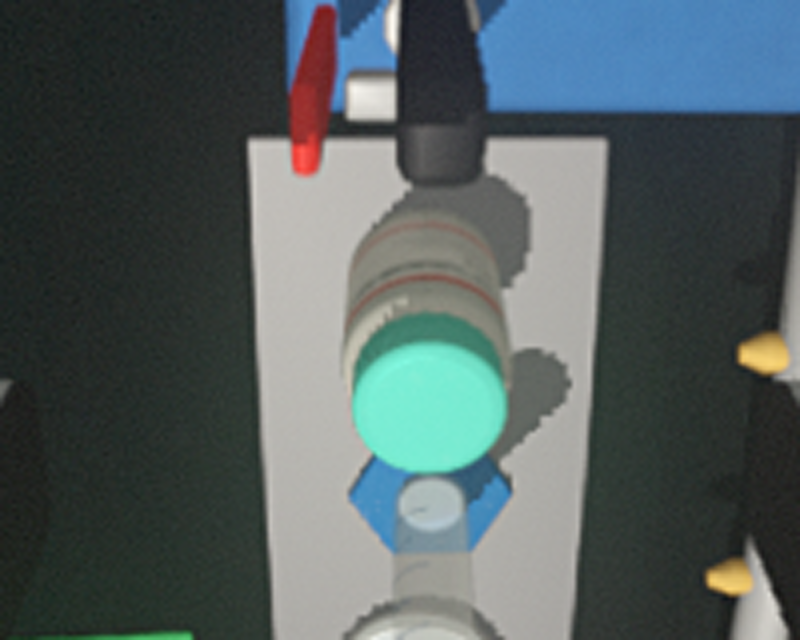

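Wrist view: paddle top at about (256,221), handle top at (290,219). Nudging +1 mm in x and -1.5 mm in y, then descending.

```bash
python3 go.py 0.6117 0.166 0.07 1.503
```

```text
d [-0.14  0.18 13.91] r [-0.002  0.    -0.   ] dist 13.91 t 26.55 pos [0.6103 0.1676 0.2091] F [ 0.5 -0.9 -0.3] w 1.001
```

Request:
play_rows:
  commands:
    - {"dx": -0.1,"dy": 0.2,"dz": 3,"rx": 0,"ry": 0,"rz": 0,"claw": 0}
    - {"dx": -0.15,"dy": 0.2,"dz": 5,"rx": 0,"ry": 0,"rz": 0,"claw": 0}
    - {"dx": -0.15,"dy": 0.2,"dz": 7,"rx": 0,"ry": 0,"rz": 0,"claw": 0}
    - {"dx": -0.15,"dy": 0.2,"dz": 9,"rx": 0,"ry": 0,"rz": 0,"claw": 0}
    - {"dx": -0.15,"dy": 0.2,"dz": 9,"rx": 0,"ry": 0,"rz": 0,"claw": 0}

```text
time: 27.05
tool_pos: [0.6104, 0.1657, 0.1167]
tool_rot: [-0.002, 0.731, 0.683, -0.003]
contact_force: [-0.1, 0.4, -0.1]
gripper_width: 0.999
```

```bash
python3 go.py 0.6117 0.166 0.07 1.503; python3 w.py w27; python3 - <<'E'
from wl import *
st=load("w27")
for q in ((-.027,.1855,.132),(.009,.1855,.135),(-.009,.1855,.135)): print(q,wproj(pw(*q),st))
E
```

```text
d [0.04 0.16 4.67] r [-0.007  0.001  0.   ] dist 4.67 t 27.05 pos [0.6104 0.1657 0.1167] F [-0.1  0.4 -0.1] w 0.999
[0.61043275 0.16570155 0.11673005] 27.05
(-0.027, 0.1855, 0.132) [238.876638   265.16637801]
(0.009, 0.1855, 0.135) [306.88953552 268.19064518]
(-0.009, 0.1855, 0.135) [272.45095391 268.20840218]
```

View pics/w27.png

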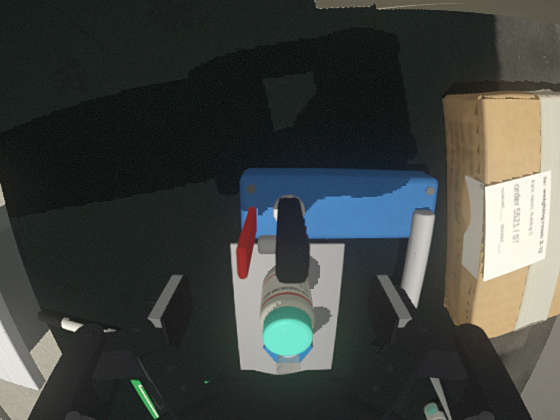

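Request:
play_rows:
  commands:
    - {"dx": 0.1,"dy": 0.15,"dz": 1.5,"rx": -0.005,"ry": 0,"rz": 0,"claw": 0}
    - {"dx": 0.15,"dy": 0.15,"dz": 3,"rx": -0.007,"ry": 0,"rz": 0,"claw": 0}
    - {"dx": 0.15,"dy": 0.15,"dz": 4.5,"rx": -0.007,"ry": 0,"rz": 0,"claw": 0}
    - {"dx": 0.15,"dy": 0.15,"dz": 4.7,"rx": -0.007,"ry": 0,"rz": 0,"claw": 0}

```text
time: 27.5
tool_pos: [0.6108, 0.167, 0.0682]
tool_rot: [-0.0, 0.731, 0.683, -0.001]
contact_force: [-0.5, -0.5, -0.9]
gripper_width: 0.999
```

Request:
play_rows:
  commands:
    - {"dx": 0,"dy": 0,"dz": 0,"rx": 0,"ry": 0,"rz": 0,"claw": 0.2}
    - {"dx": 0,"dy": 0,"dz": 0,"rx": 0,"ry": 0,"rz": 0,"claw": 0.4}
    - {"dx": 0,"dy": 0,"dz": 0,"rx": 0,"ry": 0,"rz": 0,"claw": 0.45}
    - {"dx": 0,"dy": 0,"dz": 0,"rx": 0,"ry": 0,"rz": 0,"claw": 0.45}

```text
time: 27.9
tool_pos: [0.6107, 0.167, 0.0688]
tool_rot: [-0.0, 0.731, 0.683, -0.001]
contact_force: [-2.6, 0.2, 1.7]
gripper_width: 0.551
```

```bash
python3 go.py 0.6118 0.1672 0.07 1.503; python3 w.py w28; python3 - <<'E'
from wl import *
cv2.imwrite("pics/s8.png",cv2.resize(grab_frame("scene")[110:240,160:320],None,fx=5,fy=5,interpolation=cv2.INTER_CUBIC))
E
```

```text
d [ 0.02  0.1  -0.12] r [-0.002  0.002  0.   ] dist 0.16 t 27.9 pos [0.6107 0.167  0.0688] F [-2.6  0.2  1.7] w 0.551
[0.61074788 0.16704023 0.06879693] 27.9
```

View pics/w28.png

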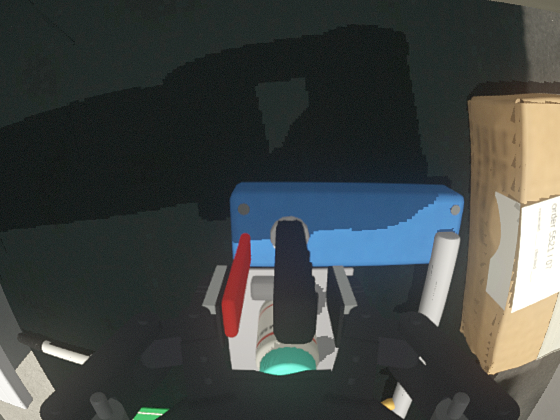

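View pics/s8.png

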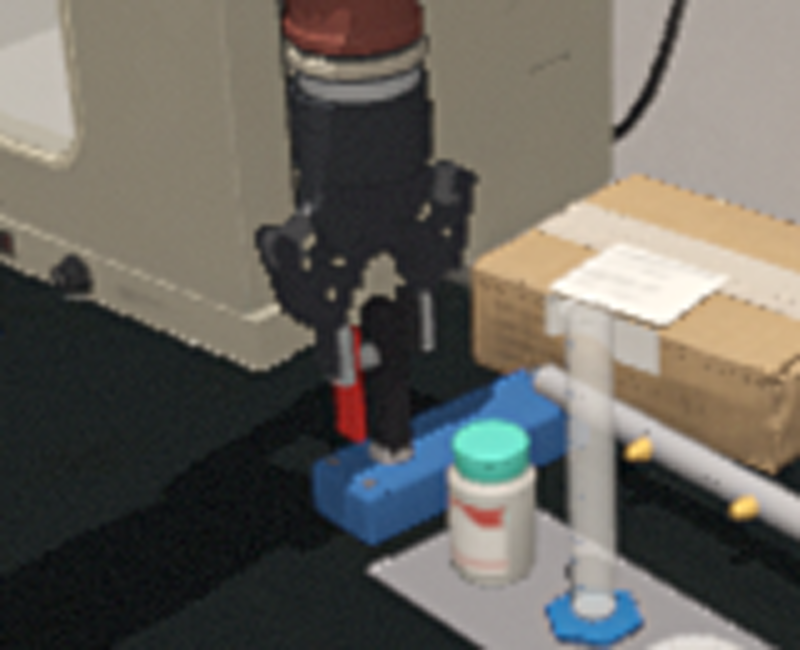

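Request:
play_rows:
  commands:
    - {"dx": 0,"dy": 0.1,"dz": 0,"rx": 0,"ry": 0,"rz": 0,"claw": 0.55}
    - {"dx": 0,"dy": 0.1,"dz": 0,"rx": 0,"ry": 0,"rz": 0,"claw": 0.62}
    - {"dx": 0,"dy": 0.1,"dz": 0,"rx": 0,"ry": 0,"rz": 0,"claw": 0.7}
    - {"dx": 0,"dy": 0.1,"dz": 0,"rx": 0,"ry": 0,"rz": 0,"claw": 0.8}
    - {"dx": 0,"dy": 0.1,"dz": 0,"rx": 0,"ry": 0,"rz": 0,"claw": 0.9}

```text
time: 28.5
tool_pos: [0.6131, 0.167, 0.0701]
tool_rot: [0.001, 0.731, 0.683, -0.0]
contact_force: [3.9, -0.4, 5.7]
gripper_width: 0.3
```

```bash
python3 go.py 0.6118 0.1672 0.07 1.503; python3 w.py w29; python3 - <<'E'
from wl import *
cv2.imwrite("pics/s9.png",cv2.resize(grab_frame("scene")[130:280,180:390],None,fx=3.8,fy=3.8,interpolation=cv2.INTER_CUBIC))
E
```

```text
d [ 0.01 -0.14  0.01] r [0.001 0.001 0.   ] dist 0.14 t 28.5 pos [0.6131 0.167  0.0701] F [ 3.9 -0.4  5.7] w 0.3
[0.61314273 0.16701302 0.07009951] 28.5
```

View pics/w29.png

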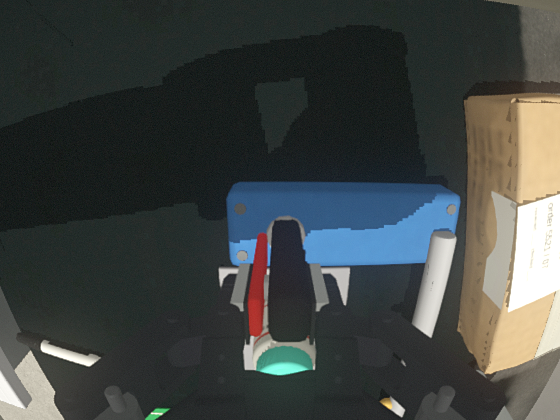

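View pics/s9.png

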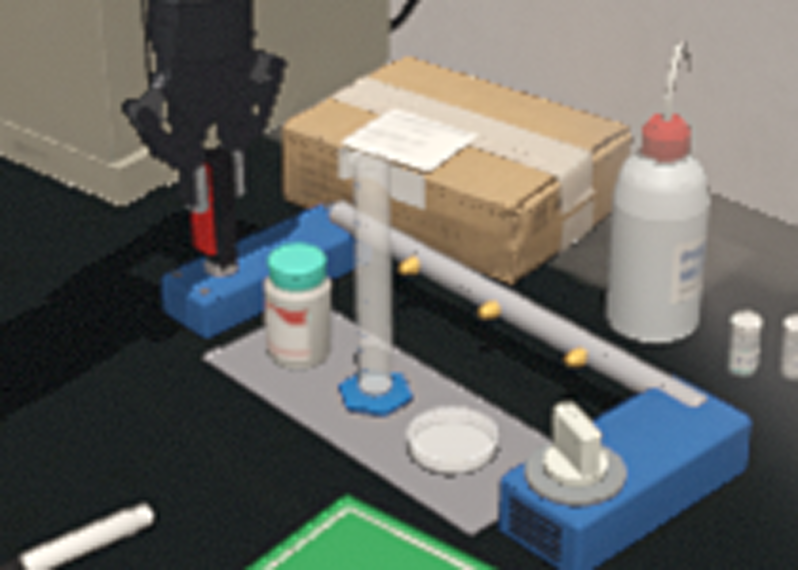

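Trigger fully squeezed: the opening of 0.30 matches 27 mm (the cylinder's reading), and all the items are still on the plate. Holding.

Request:
play_rows:
  commands:
    - {"dx": 0,"dy": 0,"dz": 0,"rx": 0,"ry": 0,"rz": 0,"claw": 0.9}
    - {"dx": 0,"dy": 0,"dz": 0,"rx": 0,"ry": 0,"rz": 0,"claw": 0.9}
    - {"dx": 0,"dy": 0,"dz": 0,"rx": 0,"ry": 0,"rz": 0,"claw": 0.9}
    - {"dx": 0,"dy": 0,"dz": 0,"rx": 0,"ry": 0,"rz": 0,"claw": 0.9}
    - {"dx": 0,"dy": 0,"dz": 0,"rx": 0,"ry": 0,"rz": 0,"claw": 0.9}

```text
time: 29.1
tool_pos: [0.6131, 0.167, 0.0701]
tool_rot: [0.001, 0.731, 0.683, -0.0]
contact_force: [3.3, 0.6, 3.2]
gripper_width: 0.297
```

Request:
play_rows:
  commands:
    - {"dx": 0,"dy": 0,"dz": 0,"rx": 0,"ry": 0,"rz": 0,"claw": 0.9}
    - {"dx": 0,"dy": 0,"dz": 0,"rx": 0,"ry": 0,"rz": 0,"claw": 0.9}
    - {"dx": 0,"dy": 0,"dz": 0,"rx": 0,"ry": 0,"rz": 0,"claw": 0.9}
    - {"dx": 0,"dy": 0,"dz": 0,"rx": 0,"ry": 0,"rz": 0,"claw": 0.9}
    - {"dx": 0,"dy": 0,"dz": 0,"rx": 0,"ry": 0,"rz": 0,"claw": 0.9}

```text
time: 29.6
tool_pos: [0.6132, 0.167, 0.0701]
tool_rot: [0.001, 0.731, 0.683, -0.0]
contact_force: [3.9, 0.0, 4.0]
gripper_width: 0.3
```

Request:
play_rows:
  commands:
    - {"dx": 0,"dy": 0,"dz": 0,"rx": 0,"ry": 0,"rz": 0,"claw": 0.9}
    - {"dx": 0,"dy": 0,"dz": 0,"rx": 0,"ry": 0,"rz": 0,"claw": 0.9}
    - {"dx": 0,"dy": 0,"dz": 0,"rx": 0,"ry": 0,"rz": 0,"claw": 0.9}
    - {"dx": 0,"dy": 0,"dz": 0,"rx": 0,"ry": 0,"rz": 0,"claw": 0.9}
    - {"dx": 0,"dy": 0,"dz": 0,"rx": 0,"ry": 0,"rz": 0,"claw": 0.9}

```text
time: 30.1
tool_pos: [0.6132, 0.167, 0.0701]
tool_rot: [0.001, 0.731, 0.683, -0.0]
contact_force: [3.3, 0.1, 3.2]
gripper_width: 0.299
```

```bash
python3 - <<'E'
from wl import *
cv2.imwrite("pics/s10.png",cv2.resize(grab_frame("scene")[130:280,180:390],None,fx=3.8,fy=3.8,interpolation=cv2.INTER_CUBIC))
E
```

```text
(no output)
```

View pics/s10.png

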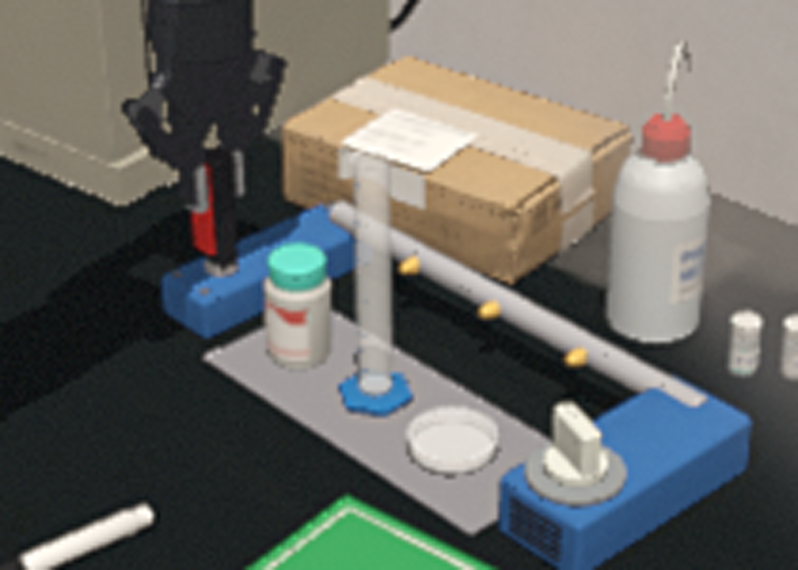

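Nothing moved during the blast. Letting go; I'll rise straight up only once the jaws are open.

Request:
play_rows:
  commands:
    - {"dx": 0,"dy": 0,"dz": 0,"rx": 0,"ry": 0,"rz": 0,"claw": 0.9}
    - {"dx": 0,"dy": 0,"dz": 0,"rx": 0,"ry": 0,"rz": 0,"claw": 0.5}
    - {"dx": 0,"dy": 0,"dz": 0,"rx": 0,"ry": 0,"rz": 0,"claw": 0.2}
    - {"dx": 0,"dy": 0,"dz": 0,"rx": 0,"ry": 0,"rz": 0,"claw": 0}
    - {"dx": 0,"dy": 0,"dz": 0,"rx": 0,"ry": 0,"rz": 0,"claw": 0}

```text
time: 30.65
tool_pos: [0.6133, 0.167, 0.0698]
tool_rot: [0.001, 0.731, 0.683, -0.0]
contact_force: [-0.6, 0.6, -0.8]
gripper_width: 0.956
```

Request:
play_rows:
  commands:
    - {"dx": 0,"dy": 0,"dz": 0,"rx": 0,"ry": 0,"rz": 0,"claw": 0}
    - {"dx": 0,"dy": 0,"dz": -2,"rx": 0,"ry": 0,"rz": 0,"claw": 0}
    - {"dx": 0,"dy": 0,"dz": -6,"rx": 0,"ry": 0,"rz": 0,"claw": 0}
    - {"dx": 0,"dy": 0,"dz": -11,"rx": 0,"ry": 0,"rz": 0,"claw": 0}
    - {"dx": 0,"dy": 0,"dz": -16,"rx": 0,"ry": 0,"rz": 0,"claw": 0}

```text
time: 31.15
tool_pos: [0.6128, 0.167, 0.231]
tool_rot: [0.001, 0.731, 0.683, -0.0]
contact_force: [0.9, -0.4, 1.1]
gripper_width: 0.998
```

```bash
python3 go.py 0.60 0.06 0.29 3.0736; python3 w.py w30
```

```text
d [-10.77  -0.54  -5.88] r [-1.000e-03  2.000e-03 -1.571e+00] dist 12.29 t 31.15 pos [0.6128 0.167  0.231 ] F [ 0.9 -0.4  1.1] w 0.998
[0.61275023 0.16701495 0.23099472] 31.15
```

View pics/w30.png

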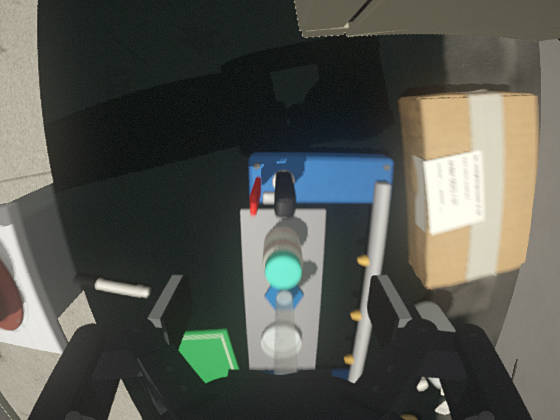

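Trigger released (red paddle away from the handle again). The cylinder goes back first.

Request:
play_rows:
  commands:
    - {"dx": -2,"dy": 0,"dz": -5,"rx": 0,"ry": 0,"rz": -0.15,"claw": 0}
    - {"dx": -4,"dy": 0,"dz": -6,"rx": 0,"ry": 0,"rz": -0.3,"claw": 0}
    - {"dx": -7,"dy": 0,"dz": -6,"rx": 0,"ry": 0,"rz": -0.45,"claw": 0}
    - {"dx": -10,"dy": -0.5,"dz": -6,"rx": 0,"ry": 0,"rz": -0.6,"claw": 0}
    - {"dx": -13,"dy": -0.5,"dz": -6,"rx": 0,"ry": 0,"rz": -0.75,"claw": 0}

```text
time: 31.7
tool_pos: [0.6026, 0.0374, 0.3034]
tool_rot: [0.009, 0.427, 0.904, 0.004]
contact_force: [1.0, -0.4, -0.6]
gripper_width: 0.999
```

```bash
python3 go.py 0.595 -0.0024 0.28 3.0736
```

```text
d [-2.57 -3.15  2.33] r [ 0.01   0.017 -0.815] dist 4.68 t 31.7 pos [0.6026 0.0374 0.3034] F [ 1.  -0.4 -0.6] w 0.999
```

Request:
play_rows:
  commands:
    - {"dx": -1,"dy": -1,"dz": 0,"rx": 0,"ry": 0,"rz": -0.15,"claw": 0}
    - {"dx": -2,"dy": -2,"dz": 0,"rx": 0,"ry": 0,"rz": -0.3,"claw": 0}
    - {"dx": -2.6,"dy": -3.1,"dz": 1,"rx": 0,"ry": 0,"rz": -0.45,"claw": 0}
    - {"dx": -2.6,"dy": -3.1,"dz": 2,"rx": 0,"ry": 0,"rz": -0.6,"claw": 0}
    - {"dx": -2.6,"dy": -3.1,"dz": 2.3,"rx": 0.005,"ry": 0.01,"rz": -0.74,"claw": 0}

```text
time: 32.2
tool_pos: [0.595, -0.0029, 0.2789]
tool_rot: [0.003, 0.069, 0.998, 0.001]
contact_force: [0.1, -0.0, -1.1]
gripper_width: 1.001
```

```bash
python3 go.py 0.60 -0.0024 0.22 3.0736
```

```text
d [-0.45  0.11  5.89] r [ 0.002  0.007 -0.07 ] dist 5.91 t 32.2 pos [ 0.595  -0.0029  0.2789] F [ 0.1 -0.  -1.1] w 1.001
```

Request:
play_rows:
  commands:
    - {"dx": 0,"dy": 0,"dz": 0,"rx": 0,"ry": 0,"rz": -0.04,"claw": 0}
    - {"dx": 0,"dy": 0,"dz": 0.5,"rx": 0.002,"ry": 0.007,"rz": -0.07,"claw": 0}
    - {"dx": -0.3,"dy": 0.1,"dz": 2.5,"rx": 0.002,"ry": 0.007,"rz": -0.07,"claw": 0}
    - {"dx": -0.5,"dy": 0.1,"dz": 5,"rx": 0.002,"ry": 0.007,"rz": -0.07,"claw": 0}
    - {"dx": -0.5,"dy": 0.1,"dz": 5.5,"rx": 0.002,"ry": 0.007,"rz": -0.07,"claw": 0}

```text
time: 32.7
tool_pos: [0.5989, -0.0023, 0.22]
tool_rot: [-0.003, 0.034, 0.999, 0.0]
contact_force: [-0.5, -0.2, -0.1]
gripper_width: 1.002
```

Request:
play_rows:
  commands:
    - {"dx": 0,"dy": 0,"dz": 0,"rx": 0,"ry": 0,"rz": 0,"claw": 0}

```text
time: 32.8
tool_pos: [0.5986, -0.0022, 0.2192]
tool_rot: [-0.004, 0.034, 0.999, 0.0]
contact_force: [-0.3, 0.0, 0.9]
gripper_width: 1.002
```

```bash
python3 go.py 0.605 -0.0024 0.13 3.0736;python3 w.py w31; python3 - <<'E'
from wl import *
st=load("w31"); print(wproj((.605,-.0024,.195),st),wproj((.605,-.0024,.011),st))
E
```

```text
d [-0.71  0.03  8.92] r [ 0.    -0.007  0.   ] dist 8.94 t 32.8 pos [ 0.5986 -0.0022  0.2192] F [-0.3  0.   0.9] w 1.002
[ 0.59856887 -0.00224621  0.21921093] 32.8
[279.90409097 250.30608734] [279.61267905 185.04305412]
```

View pics/w31.png

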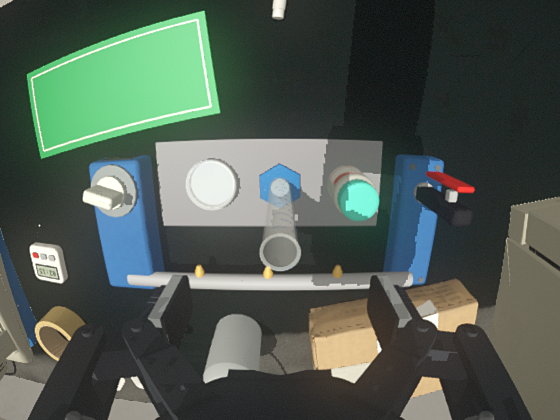

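Request:
play_rows:
  commands:
    - {"dx": -0.4,"dy": 0,"dz": 1.5,"rx": 0,"ry": -0.007,"rz": 0,"claw": 0}
    - {"dx": -0.7,"dy": 0,"dz": 3.5,"rx": 0,"ry": -0.007,"rz": 0,"claw": 0}
    - {"dx": -0.7,"dy": 0,"dz": 5.5,"rx": 0,"ry": -0.007,"rz": 0,"claw": 0}
    - {"dx": -0.7,"dy": 0,"dz": 7.5,"rx": 0,"ry": -0.007,"rz": 0,"claw": 0}
    - {"dx": -0.7,"dy": 0,"dz": 8.7,"rx": 0,"ry": -0.007,"rz": 0,"claw": 0}

```text
time: 33.35
tool_pos: [0.605, -0.0027, 0.1321]
tool_rot: [-0.0, 0.034, 0.999, 0.0]
contact_force: [0.2, -0.0, 0.0]
gripper_width: 1.002
```

Request:
play_rows:
  commands:
    - {"dx": 0,"dy": 0,"dz": 0,"rx": 0,"ry": 0,"rz": 0,"claw": 0.2}
    - {"dx": 0,"dy": 0,"dz": 0,"rx": 0,"ry": 0,"rz": 0,"claw": 0.4}
    - {"dx": 0,"dy": 0,"dz": 0,"rx": 0,"ry": 0,"rz": 0,"claw": 0.5}
    - {"dx": 0,"dy": 0,"dz": 0,"rx": 0,"ry": 0,"rz": 0,"claw": 0.5}

```text
time: 33.75
tool_pos: [0.606, -0.0028, 0.1337]
tool_rot: [0.001, 0.034, 0.999, -0.0]
contact_force: [-0.8, 0.7, -0.3]
gripper_width: 0.502
```

```bash
python3 go.py 0.605 -0.0024 0.13 3.0736;python3 w.py w32; python3 - <<'E'
from wl import *
st=load("w32"); print(wproj((.605,-.0024,.195),st),wproj((.605,-.0024,.011),st))
E
```

```text
d [0.1  0.03 0.37] r [0.    0.002 0.   ] dist 0.39 t 33.75 pos [ 0.606  -0.0028  0.1337] F [-0.8  0.7 -0.3] w 0.502
[ 0.60596789 -0.00280325  0.13373744] 33.75
[280.37640453 322.12865309] [279.80329233 197.19229499]
```

View pics/w32.png

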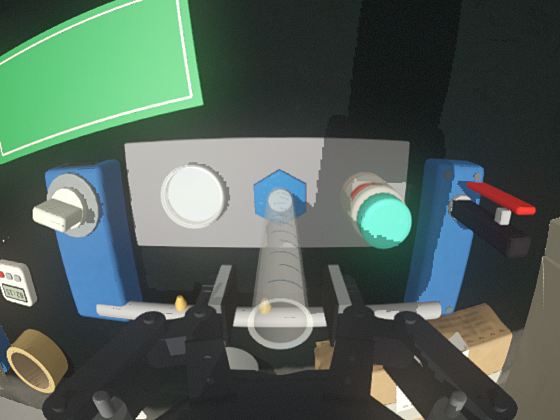

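Request:
play_rows:
  commands:
    - {"dx": 0.1,"dy": 0,"dz": 0.3,"rx": 0,"ry": 0,"rz": 0,"claw": 0.55}
    - {"dx": 0.1,"dy": 0,"dz": 0.3,"rx": 0,"ry": 0,"rz": 0,"claw": 0.6}
    - {"dx": 0.1,"dy": 0,"dz": 0.3,"rx": 0,"ry": 0,"rz": 0,"claw": 0.64}
    - {"dx": 0.1,"dy": 0,"dz": 0.3,"rx": 0,"ry": 0,"rz": 0,"claw": 0.68}
    - {"dx": 0.1,"dy": 0,"dz": 0.3,"rx": 0,"ry": 0,"rz": 0,"claw": 0.72}

```text
time: 34.3
tool_pos: [0.6049, -0.0027, 0.1306]
tool_rot: [0.001, 0.034, 0.999, 0.0]
contact_force: [-0.7, 0.7, 4.3]
gripper_width: 0.306
```

Request:
play_rows:
  commands:
    - {"dx": 0,"dy": 0,"dz": 0,"rx": 0,"ry": 0,"rz": 0,"claw": 0.76}
    - {"dx": 0,"dy": 0,"dz": 0,"rx": 0,"ry": 0,"rz": 0,"claw": 0.8}
    - {"dx": 0,"dy": 0,"dz": 0,"rx": 0,"ry": 0,"rz": 0,"claw": 0.85}
    - {"dx": 0,"dy": 0,"dz": 0,"rx": 0,"ry": 0,"rz": 0,"claw": 0.85}
    - {"dx": 0,"dy": 0,"dz": 0,"rx": 0,"ry": 0,"rz": 0,"claw": 0.85}

```text
time: 34.8
tool_pos: [0.6049, -0.0027, 0.1306]
tool_rot: [0.001, 0.034, 0.999, 0.0]
contact_force: [1.1, 0.5, 0.1]
gripper_width: 0.3
```

Request:
play_rows:
  commands:
    - {"dx": 0,"dy": 0,"dz": -0.5,"rx": 0,"ry": 0,"rz": 0,"claw": 0.85}
    - {"dx": 0,"dy": 0,"dz": -1.5,"rx": 0,"ry": 0,"rz": 0,"claw": 0.85}
    - {"dx": 0,"dy": 0,"dz": -3,"rx": 0,"ry": 0,"rz": 0,"claw": 0.85}
    - {"dx": 0,"dy": 0,"dz": -4.5,"rx": 0,"ry": 0,"rz": 0,"claw": 0.85}
    - {"dx": 0,"dy": 0,"dz": -5.5,"rx": 0,"ry": 0,"rz": 0,"claw": 0.85}

```text
time: 35.3
tool_pos: [0.6058, -0.0028, 0.1886]
tool_rot: [0.003, 0.034, 0.999, -0.0]
contact_force: [0.5, 0.3, -1.6]
gripper_width: 0.301
```

```bash
python3 go.py 0.46 -0.03 0.19 3.0736;python3 go.py 0.4663 -0.3069 0.19 3.2206; python3 w.py w33
```

```text
d [14.36 -3.7  -0.22] r [-0.     0.006  0.   ] dist 14.83 t 35.3 pos [ 0.6058 -0.0028  0.1886] F [ 0.5  0.3 -1.6] w 0.301
d [ 11.86 -31.29  -0.2 ] r [-0.     0.006 -0.147] dist 33.46 t 35.3 pos [ 0.6058 -0.0028  0.1886] F [ 0.5  0.3 -1.6] w 0.301
[ 0.60581815 -0.002782    0.18864773] 35.3
```

View pics/w33.png

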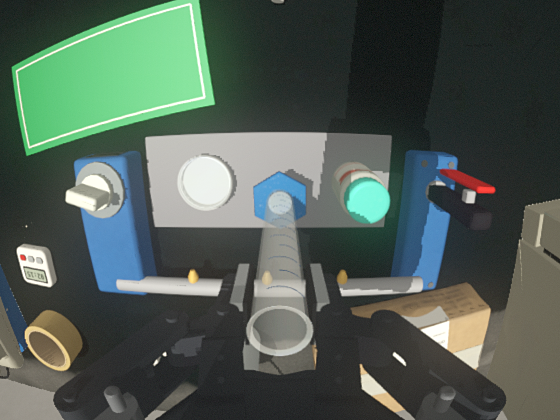

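Request:
play_rows:
  commands:
    - {"dx": 1.5,"dy": -0.3,"dz": 0,"rx": 0,"ry": 0,"rz": 0,"claw": 0.85}
    - {"dx": 4,"dy": -1,"dz": 0,"rx": 0,"ry": 0,"rz": 0,"claw": 0.85}
    - {"dx": 7,"dy": -2,"dz": 0,"rx": 0,"ry": 0,"rz": 0,"claw": 0.85}
    - {"dx": 10,"dy": -3,"dz": 0,"rx": 0,"ry": 0,"rz": 0,"claw": 0.85}
    - {"dx": 13,"dy": -4.5,"dz": 0,"rx": 0,"ry": 0,"rz": 0,"claw": 0.85}

```text
time: 35.85
tool_pos: [0.4728, -0.0389, 0.1894]
tool_rot: [0.004, 0.033, 0.999, -0.0]
contact_force: [0.1, -0.5, -1.3]
gripper_width: 0.305
```

```bash
python3 go.py 0.4663 -0.3069 0.18 3.2206
```

```text
d [ -1.13 -26.78   0.96] r [-0.001  0.008 -0.146] dist 26.82 t 35.85 pos [ 0.4728 -0.0389  0.1894] F [ 0.1 -0.5 -1.3] w 0.305
```

Request:
play_rows:
  commands:
    - {"dx": 0,"dy": -3,"dz": 0,"rx": 0,"ry": 0,"rz": -0.02,"claw": 0.85}
    - {"dx": 0,"dy": -6.5,"dz": 0,"rx": 0,"ry": 0,"rz": -0.05,"claw": 0.85}
    - {"dx": -0.3,"dy": -10,"dz": 0,"rx": 0,"ry": 0.004,"rz": -0.08,"claw": 0.85}
    - {"dx": -0.6,"dy": -13.5,"dz": 0,"rx": 0,"ry": 0.008,"rz": -0.11,"claw": 0.85}
    - {"dx": -0.8,"dy": -17,"dz": 0,"rx": 0,"ry": 0.008,"rz": -0.14,"claw": 0.85}

```text
time: 36.35
tool_pos: [0.4694, -0.2105, 0.1901]
tool_rot: [0.001, -0.037, 0.999, -0.001]
contact_force: [0.6, 0.3, -0.6]
gripper_width: 0.3
```

Request:
play_rows:
  commands:
    - {"dx": 0,"dy": -3,"dz": 0,"rx": 0,"ry": 0,"rz": 0,"claw": 0.85}
    - {"dx": 0,"dy": -5.5,"dz": 0,"rx": 0,"ry": 0,"rz": 0,"claw": 0.85}
    - {"dx": 0,"dy": -7.5,"dz": 0,"rx": 0,"ry": 0,"rz": 0,"claw": 0.85}
    - {"dx": 0,"dy": -8.5,"dz": 0,"rx": 0,"ry": 0,"rz": 0,"claw": 0.85}
    - {"dx": 0,"dy": -8.5,"dz": 0,"rx": 0,"ry": 0,"rz": 0,"claw": 0.85}

```text
time: 36.85
tool_pos: [0.4757, -0.2959, 0.1901]
tool_rot: [0.001, -0.037, 0.999, -0.0]
contact_force: [-0.5, 0.7, -1.5]
gripper_width: 0.303
```

```bash
python3 go.py 0.4663 -0.3069 0.14 3.2206; python3 w.py w34; python3 - <<'E'
from wl import *
st=load("w34"); m=np.array([.4588,-.2122]);y=.079
for a,b in ((-.065,.14),(.065,.14),(.065,-.14),(-.065,-.14)):
  p=m+[np.cos(y)*a-np.sin(y)*b,np.sin(y)*a+np.cos(y)*b]; print(a,b,p,wproj((*p,.003),st))
E
```

```text
d [ 1.02 -1.02  5.01] r [-0.001  0.001 -0.006] dist 5.21 t 36.85 pos [ 0.4757 -0.2959  0.1901] F [-0.5  0.7 -1.5] w 0.303
[ 0.47565498 -0.2958987   0.19010169] 36.85
-0.065 0.14 [ 0.38295423 -0.0777663 ] [465.3272436  124.79694208]
0.065 0.14 [ 0.51254877 -0.06750698] [453.07190188 225.81252535]
0.065 -0.14 [ 0.53464577 -0.3466337 ] [232.99783313 228.18766858]
-0.065 -0.14 [ 0.40505123 -0.35689302] [228.18619905 116.11409077]
```

View pics/w34.png

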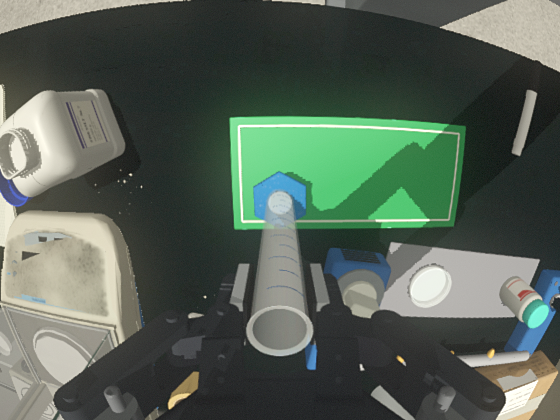

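Request:
play_rows:
  commands:
    - {"dx": 0.5,"dy": -0.4,"dz": 1,"rx": 0,"ry": 0,"rz": 0,"claw": 0.85}
    - {"dx": 1,"dy": -0.8,"dz": 2.5,"rx": 0,"ry": 0,"rz": 0,"claw": 0.85}
    - {"dx": 1,"dy": -0.8,"dz": 4,"rx": 0,"ry": 0,"rz": 0,"claw": 0.85}
    - {"dx": 1,"dy": -0.8,"dz": 5,"rx": 0,"ry": 0,"rz": 0,"claw": 0.85}
    - {"dx": 1,"dy": -0.8,"dz": 5.5,"rx": 0,"ry": 0,"rz": 0,"claw": 0.85}

```text
time: 37.4
tool_pos: [0.4654, -0.3026, 0.1325]
tool_rot: [-0.001, -0.037, 0.999, 0.001]
contact_force: [-0.8, -0.4, -0.7]
gripper_width: 0.303
```

```bash
python3 go.py 0.4663 -0.3049 0.13 3.2206
```

```text
d [-0.08 -0.23  0.25] r [ 0.002 -0.001 -0.005] dist 0.35 t 37.4 pos [ 0.4654 -0.3026  0.1325] F [-0.8 -0.4 -0.7] w 0.303
```

Request:
play_rows:
  commands:
    - {"dx": 0,"dy": 0,"dz": 0.15,"rx": 0,"ry": 0,"rz": 0,"claw": 0.85}
    - {"dx": 0,"dy": 0,"dz": 0.25,"rx": 0,"ry": 0,"rz": 0,"claw": 0.85}
    - {"dx": 0,"dy": 0,"dz": 0.25,"rx": 0,"ry": 0,"rz": 0,"claw": 0.85}

```text
time: 37.7
tool_pos: [0.4657, -0.3028, 0.1304]
tool_rot: [-0.001, -0.037, 0.999, 0.001]
contact_force: [-0.1, 0.7, -1.3]
gripper_width: 0.303
```

Request:
play_rows:
  commands:
    - {"dx": 0,"dy": 0,"dz": 0.1,"rx": 0,"ry": 0,"rz": 0,"claw": 0.85}
    - {"dx": 0,"dy": 0,"dz": 0.2,"rx": 0,"ry": 0,"rz": 0,"claw": 0.85}
    - {"dx": 0,"dy": 0,"dz": 0.2,"rx": 0,"ry": 0,"rz": 0,"claw": 0.85}

```text
time: 38.0
tool_pos: [0.4662, -0.3031, 0.1296]
tool_rot: [0.0, -0.037, 0.999, 0.0]
contact_force: [-0.8, 0.6, 4.7]
gripper_width: 0.3
```

Contact. Releasing slowly.

Request:
play_rows:
  commands:
    - {"dx": 0,"dy": 0,"dz": 0,"rx": 0,"ry": 0,"rz": 0,"claw": 0.68}
    - {"dx": 0,"dy": 0,"dz": 0,"rx": 0,"ry": 0,"rz": 0,"claw": 0.64}
    - {"dx": 0,"dy": 0,"dz": 0,"rx": 0,"ry": 0,"rz": 0,"claw": 0.58}
    - {"dx": 0,"dy": 0,"dz": 0,"rx": 0,"ry": 0,"rz": 0,"claw": 0.5}
    - {"dx": 0,"dy": 0,"dz": 0,"rx": 0,"ry": 0,"rz": 0,"claw": 0.4}

```text
time: 38.5
tool_pos: [0.4661, -0.3031, 0.1294]
tool_rot: [0.0, -0.037, 0.999, 0.0]
contact_force: [0.2, -0.1, 0.0]
gripper_width: 0.6
```

```bash
python3 w.py w35
```

```text
[ 0.4661208  -0.30311384  0.1294414 ] 38.5
```

View pics/w35.png

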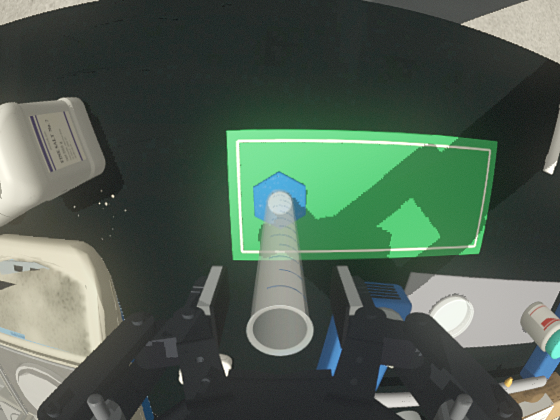

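The cylinder stands on the mat. Going up and on to the jar, which was placed at about (0.609, 0.078).

Request:
play_rows:
  commands:
    - {"dx": 0,"dy": 0,"dz": -1,"rx": 0,"ry": 0,"rz": 0,"claw": 0.2}
    - {"dx": 0,"dy": 0,"dz": -4,"rx": 0,"ry": 0,"rz": 0,"claw": 0}
    - {"dx": 0,"dy": 0,"dz": -8,"rx": 0,"ry": 0,"rz": 0,"claw": 0}
    - {"dx": 0,"dy": 0,"dz": -12,"rx": 0,"ry": 0,"rz": 0,"claw": 0}
    - {"dx": 0,"dy": 3,"dz": -15,"rx": 0,"ry": 0,"rz": 0,"claw": 0}

```text
time: 39.05
tool_pos: [0.4643, -0.2753, 0.2833]
tool_rot: [0.001, -0.036, 0.999, -0.001]
contact_force: [0.7, -0.0, 0.7]
gripper_width: 0.999
```

```bash
python3 go.py 0.60 0.077 0.24 3.0736
```

```text
d [-16.04  34.19   4.29] r [-0.002  0.003  0.139] dist 38.0 t 39.05 pos [ 0.4643 -0.2753  0.2833] F [ 0.7 -0.   0.7] w 0.999
```

Request:
play_rows:
  commands:
    - {"dx": -2,"dy": 4.5,"dz": 0,"rx": 0,"ry": 0,"rz": 0.03,"claw": 0}
    - {"dx": -4,"dy": 9,"dz": 0,"rx": 0,"ry": 0,"rz": 0.06,"claw": 0}
    - {"dx": -6,"dy": 13.5,"dz": 0,"rx": 0,"ry": 0,"rz": 0.1,"claw": 0}
    - {"dx": -8,"dy": 18,"dz": 0,"rx": 0,"ry": 0,"rz": 0.139,"claw": 0}
    - {"dx": -10,"dy": 22,"dz": 0,"rx": 0,"ry": 0,"rz": 0.139,"claw": 0}

```text
time: 39.55
tool_pos: [0.5488, -0.0466, 0.2843]
tool_rot: [0.002, 0.034, 0.999, -0.001]
contact_force: [1.2, 0.7, -0.5]
gripper_width: 0.996
```

```bash
python3 go.py 0.60 0.077 0.20 3.0736
```

```text
d [-4.24 12.7   8.42] r [-0.002  0.005  0.   ] dist 15.81 t 39.55 pos [ 0.5488 -0.0466  0.2843] F [ 1.2  0.7 -0.5] w 0.996
```

Request:
play_rows:
  commands:
    - {"dx": -1.4,"dy": 4,"dz": 1,"rx": 0,"ry": 0,"rz": 0,"claw": 0}
    - {"dx": -2.8,"dy": 8,"dz": 3,"rx": 0,"ry": 0,"rz": 0,"claw": 0}
    - {"dx": -4.2,"dy": 12,"dz": 6,"rx": 0,"ry": 0.005,"rz": 0,"claw": 0}
    - {"dx": -4.2,"dy": 12.7,"dz": 8,"rx": 0,"ry": 0.005,"rz": 0,"claw": 0}
    - {"dx": -4.2,"dy": 12.7,"dz": 8,"rx": 0,"ry": 0.005,"rz": 0,"claw": 0}

```text
time: 40.05
tool_pos: [0.5976, 0.0787, 0.2004]
tool_rot: [-0.004, 0.032, 0.999, -0.001]
contact_force: [-0.9, -0.4, -0.9]
gripper_width: 0.999
```

```bash
python3 go.py 0.6085 0.077 0.09 3.0736; python3 w.py w36; python3 - <<'E'
from wl import *
st=load("w36"); print(wproj((.6085,.077,.087),st),wproj((.6085,.077,.004),st),"dish",wproj((.598,-.085,.019),st))
E
```

```text
d [-1.18 -0.07 11.03] r [-0.003 -0.007  0.003] dist 11.1 t 40.05 pos [0.5976 0.0787 0.2004] F [-0.9 -0.4 -0.9] w 0.999
[0.59759084 0.07871264 0.200402  ] 40.05
[278.70205138 213.82549022] [279.0435151  191.21926355] dish [142.25236937 195.68547814]
```

View pics/w36.png

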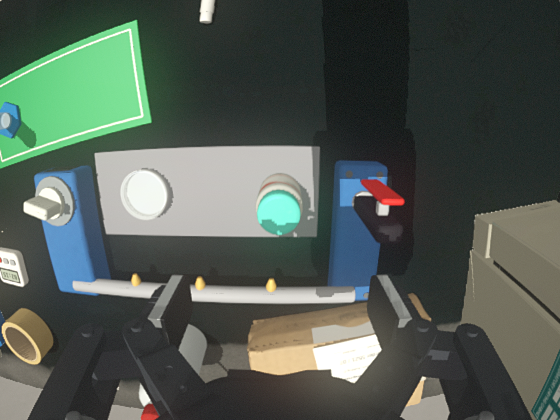

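Request:
play_rows:
  commands:
    - {"dx": -0.6,"dy": -0.05,"dz": 3,"rx": 0,"ry": -0.007,"rz": 0,"claw": 0.2}
    - {"dx": -1.2,"dy": -0.05,"dz": 6,"rx": 0,"ry": -0.007,"rz": 0,"claw": 0.2}
    - {"dx": -1.2,"dy": -0.05,"dz": 9,"rx": 0,"ry": -0.007,"rz": 0,"claw": 0.2}
    - {"dx": -1.2,"dy": -0.05,"dz": 11,"rx": 0,"ry": -0.007,"rz": 0,"claw": 0.2}
    - {"dx": -1.2,"dy": -0.05,"dz": 11,"rx": 0,"ry": -0.007,"rz": 0,"claw": 0.2}

```text
time: 40.6
tool_pos: [0.6088, 0.0746, 0.0914]
tool_rot: [-0.0, 0.034, 0.999, -0.002]
contact_force: [0.6, -0.2, -0.8]
gripper_width: 0.8
```

```bash
python3 go.py 0.6085 0.0775 0.0165 3.0736; python3 w.py w37; python3 - <<'E'
from wl import *
st=load("w37"); print(wproj((.6085,.077,.087),st),wproj((.6085,.077,.004),st))
E
```

```text
d [0.04 0.31 7.49] r [-0.003 -0.    -0.   ] dist 7.49 t 40.6 pos [0.6088 0.0746 0.0914] F [ 0.6 -0.2 -0.8] w 0.8
[0.60875017 0.07461731 0.0913719 ] 40.6
[283.52732723 253.86237449] [282.67485476 209.97741642]
```

View pics/w37.png

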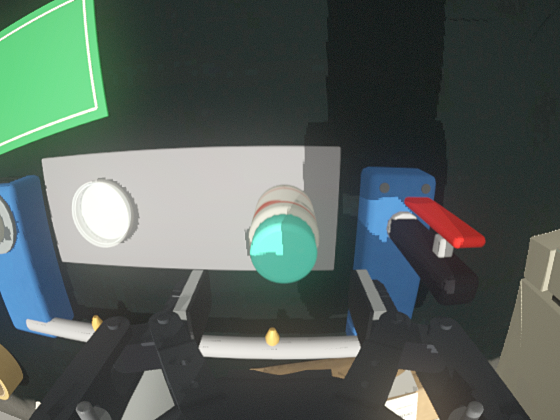

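Request:
play_rows:
  commands:
    - {"dx": 0,"dy": 0.3,"dz": 1,"rx": 0,"ry": 0,"rz": 0,"claw": 0.2}
    - {"dx": 0,"dy": 0.3,"dz": 3.5,"rx": 0,"ry": 0,"rz": 0,"claw": 0.2}
    - {"dx": 0,"dy": 0.3,"dz": 5.5,"rx": 0,"ry": 0,"rz": 0,"claw": 0.2}
    - {"dx": 0,"dy": 0.3,"dz": 7.2,"rx": 0,"ry": 0,"rz": 0,"claw": 0.2}
    - {"dx": 0,"dy": 0.3,"dz": 7.4,"rx": 0,"ry": 0,"rz": 0,"claw": 0.2}

```text
time: 41.15
tool_pos: [0.6096, 0.0774, 0.0181]
tool_rot: [0.0, 0.034, 0.999, -0.002]
contact_force: [-1.1, -0.2, -2.0]
gripper_width: 0.802
```

Request:
play_rows:
  commands:
    - {"dx": 0,"dy": 0,"dz": 0,"rx": 0,"ry": 0,"rz": 0,"claw": 0.35}
    - {"dx": 0,"dy": 0,"dz": 0,"rx": 0,"ry": 0,"rz": 0,"claw": 0.5}
    - {"dx": 0,"dy": 0,"dz": 0,"rx": 0,"ry": 0,"rz": 0,"claw": 0.7}
    - {"dx": 0,"dy": 0,"dz": 0,"rx": 0,"ry": 0,"rz": 0,"claw": 0.7}
    - {"dx": 0,"dy": 0,"dz": 0,"rx": 0,"ry": 0,"rz": 0,"claw": 0.7}

```text
time: 41.65
tool_pos: [0.611, 0.0774, 0.0196]
tool_rot: [0.002, 0.034, 0.999, -0.002]
contact_force: [1.3, -0.5, 4.0]
gripper_width: 0.515
```

Request:
play_rows:
  commands:
    - {"dx": 0,"dy": 0,"dz": -1,"rx": 0,"ry": 0,"rz": 0,"claw": 0.7}
    - {"dx": 0,"dy": 0,"dz": -3,"rx": 0,"ry": 0,"rz": 0,"claw": 0.7}
    - {"dx": 0,"dy": 0,"dz": -6,"rx": 0,"ry": 0,"rz": 0,"claw": 0.7}
    - {"dx": 0,"dy": 0,"dz": -9,"rx": 0,"ry": 0,"rz": 0,"claw": 0.7}
    - {"dx": 0,"dy": 0,"dz": -10,"rx": 0,"ry": 0,"rz": 0,"claw": 0.7}

```text
time: 42.15
tool_pos: [0.6124, 0.0779, 0.1237]
tool_rot: [0.004, 0.034, 0.999, -0.001]
contact_force: [0.3, -0.2, -0.8]
gripper_width: 0.514
```

```bash
python3 go.py 0.4588 -0.2122 0.12 3.2206; python3 w.py w38
```

```text
d [ 13.36 -29.98   0.33] r [-0.003  0.009 -0.147] dist 32.83 t 42.15 pos [0.6124 0.0779 0.1237] F [ 0.3 -0.2 -0.8] w 0.514
[0.6124403  0.07788736 0.12368549] 42.15
```

View pics/w38.png

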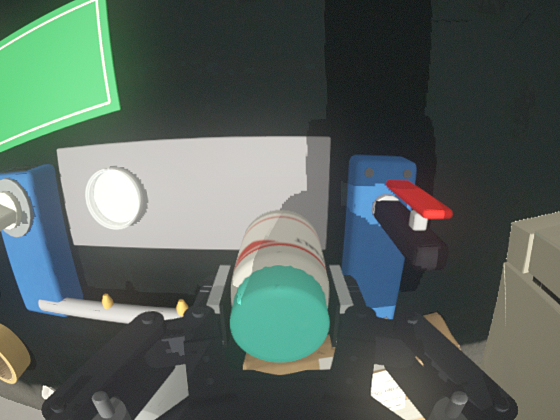

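Request:
play_rows:
  commands:
    - {"dx": 2,"dy": -4,"dz": 0,"rx": 0,"ry": 0,"rz": -0.03,"claw": 0.7}
    - {"dx": 4.5,"dy": -8,"dz": 0,"rx": 0,"ry": 0.004,"rz": -0.06,"claw": 0.7}
    - {"dx": 7,"dy": -12,"dz": 0,"rx": 0,"ry": 0.009,"rz": -0.1,"claw": 0.7}
    - {"dx": 9,"dy": -16,"dz": 0,"rx": 0,"ry": 0.009,"rz": -0.14,"claw": 0.7}
    - {"dx": 11,"dy": -20,"dz": 0,"rx": 0,"ry": 0.009,"rz": -0.147,"claw": 0.7}

```text
time: 42.7
tool_pos: [0.487, -0.1148, 0.1214]
tool_rot: [-0.001, -0.04, 0.999, -0.001]
contact_force: [0.9, -0.7, -1.5]
gripper_width: 0.516
```

```bash
python3 go.py 0.458 -0.20 0.12 3.2206
```

```text
d [ 3.58 -8.26  0.17] r [-0.002 -0.002  0.001] dist 9.0 t 42.7 pos [ 0.487  -0.1148  0.1214] F [ 0.9 -0.7 -1.5] w 0.516
```

Request:
play_rows:
  commands:
    - {"dx": 1.5,"dy": -3.5,"dz": 0,"rx": 0,"ry": 0,"rz": 0,"claw": 0.7}
    - {"dx": 3,"dy": -7,"dz": 1,"rx": 0,"ry": 0,"rz": 0,"claw": 0.7}
    - {"dx": 3.6,"dy": -8.3,"dz": 3,"rx": 0,"ry": 0,"rz": 0,"claw": 0.7}
    - {"dx": 3.6,"dy": -8.3,"dz": 6,"rx": 0,"ry": 0,"rz": 0,"claw": 0.7}
    - {"dx": 3.6,"dy": -8.3,"dz": 8,"rx": 0,"ry": 0,"rz": 0,"claw": 0.7}

```text
time: 43.2
tool_pos: [0.4551, -0.2001, 0.038]
tool_rot: [-0.003, -0.039, 0.999, 0.0]
contact_force: [-0.6, 1.8, -1.9]
gripper_width: 0.508
```

```bash
python3 go.py 0.458 -0.20 0.0195 3.2206; python3 w.py w39
```

```text
d [-0.3  -0.02  1.85] r [ 0.001 -0.006 -0.   ] dist 1.88 t 43.2 pos [ 0.4551 -0.2001  0.038 ] F [-0.6  1.8 -1.9] w 0.508
[ 0.45512625 -0.20006927  0.03803468] 43.2
```

View pics/w39.png

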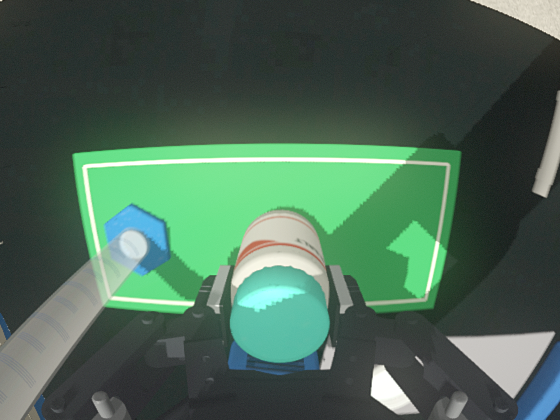

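Request:
play_rows:
  commands:
    - {"dx": -0.3,"dy": 0,"dz": 0.8,"rx": 0,"ry": -0.006,"rz": 0,"claw": 0.7}
    - {"dx": -0.3,"dy": 0,"dz": 1.5,"rx": 0,"ry": -0.006,"rz": 0,"claw": 0.7}
    - {"dx": -0.3,"dy": 0,"dz": 1.8,"rx": 0,"ry": -0.006,"rz": 0,"claw": 0.7}
    - {"dx": -0.3,"dy": 0,"dz": 1.8,"rx": 0,"ry": -0.006,"rz": 0,"claw": 0.7}
    - {"dx": -0.3,"dy": 0,"dz": 1.8,"rx": 0,"ry": -0.006,"rz": 0,"claw": 0.7}

```text
time: 43.75
tool_pos: [0.456, -0.1974, 0.0188]
tool_rot: [-0.003, -0.04, 0.999, 0.003]
contact_force: [-7.0, 5.8, 11.7]
gripper_width: 0.511
```

Request:
play_rows:
  commands:
    - {"dx": 0,"dy": 0,"dz": -0.05,"rx": 0,"ry": 0,"rz": 0,"claw": 0.6}
    - {"dx": 0,"dy": 0,"dz": -0.05,"rx": 0,"ry": 0,"rz": 0,"claw": 0.4}
    - {"dx": 0,"dy": 0,"dz": -0.05,"rx": 0,"ry": 0,"rz": 0,"claw": 0.25}
    - {"dx": 0,"dy": 0,"dz": -0.1,"rx": 0,"ry": 0,"rz": 0,"claw": 0.25}
    - {"dx": 0,"dy": 0,"dz": -1.5,"rx": 0,"ry": 0,"rz": 0,"claw": 0.25}

```text
time: 44.25
tool_pos: [0.4545, -0.1965, 0.0322]
tool_rot: [-0.005, -0.04, 0.999, 0.004]
contact_force: [-0.0, -0.3, -1.4]
gripper_width: 0.749
```

Request:
play_rows:
  commands:
    - {"dx": 0,"dy": 0,"dz": -4,"rx": 0,"ry": 0,"rz": 0,"claw": 0.2}
    - {"dx": 0,"dy": 0,"dz": -8,"rx": 0,"ry": 0,"rz": 0,"claw": 0.2}
    - {"dx": 0,"dy": 0,"dz": -12,"rx": 0,"ry": 0,"rz": 0,"claw": 0.15}
    - {"dx": 0,"dy": 0,"dz": -16,"rx": 0,"ry": 0,"rz": 0,"claw": 0.15}
    - {"dx": -3,"dy": 3,"dz": -17,"rx": 0,"ry": 0,"rz": 0,"claw": 0.15}

```text
time: 44.75
tool_pos: [0.4855, -0.1693, 0.2098]
tool_rot: [-0.001, -0.037, 0.999, 0.001]
contact_force: [0.8, -0.2, -0.1]
gripper_width: 0.851
```

```bash
python3 go.py 0.588 -0.085 0.18 3.0736; python3 w.py w40
```

```text
d [-10.85   7.64   2.98] r [ 0.001 -0.001  0.142] dist 13.6 t 44.75 pos [ 0.4855 -0.1693  0.2098] F [ 0.8 -0.2 -0.1] w 0.851
[ 0.48548575 -0.16928168  0.20983238] 44.75
```

View pics/w40.png

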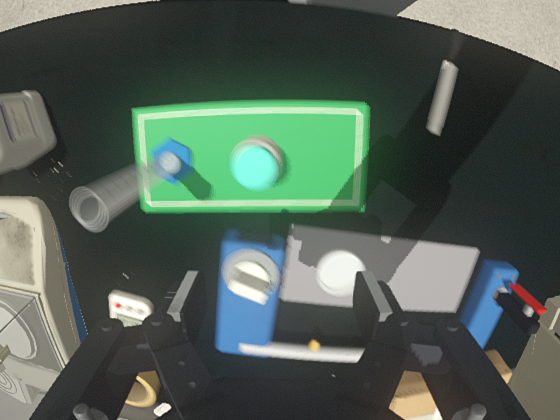

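Jar and cylinder stand on the mat. Now the dish.

Request:
play_rows:
  commands:
    - {"dx": -4,"dy": 3,"dz": 0,"rx": 0,"ry": 0,"rz": 0.05,"claw": 0.15}
    - {"dx": -8,"dy": 6,"dz": 0,"rx": 0,"ry": 0,"rz": 0.1,"claw": 0.15}
    - {"dx": -10.8,"dy": 7.6,"dz": 1,"rx": 0,"ry": 0,"rz": 0.142,"claw": 0.15}
    - {"dx": -10.8,"dy": 7.6,"dz": 3,"rx": 0,"ry": 0,"rz": 0.142,"claw": 0.15}
    - {"dx": -10.8,"dy": 7.6,"dz": 3,"rx": 0,"ry": 0,"rz": 0.142,"claw": 0.15}

```text
time: 45.3
tool_pos: [0.5894, -0.0773, 0.1774]
tool_rot: [-0.002, 0.03, 1.0, 0.004]
contact_force: [-1.0, 0.2, 0.1]
gripper_width: 0.853
```

Request:
play_rows:
  commands:
    - {"dx": 0,"dy": 0,"dz": 0,"rx": 0,"ry": 0,"rz": 0,"claw": 0.15}
    - {"dx": 0,"dy": 0,"dz": 0,"rx": 0,"ry": 0,"rz": 0,"claw": 0.15}

```text
time: 45.5
tool_pos: [0.5892, -0.0777, 0.1782]
tool_rot: [-0.002, 0.03, 1.0, 0.004]
contact_force: [-0.1, -0.2, 0.7]
gripper_width: 0.848
```

```bash
python3 w.py w41; python3 - <<'E'
from wl import *
st=load("w41"); im=cv2.imread("pics/w41.png")
g=cv2.cvtColor(im,cv2.COLOR_BGR2GRAY)
for a in range(0,1): pass
c=cv2.HoughCircles(cv2.medianBlur(g,3),cv2.HOUGH_GRADIENT,1,60,param1=120,param2=20,minRadius=22,maxRadius=50)
print(c)
print("pred",wproj((.598,-.085,.019),st), wproj((.594,-.08,.019),st))
E
```

```text
[ 0.58920062 -0.07773951  0.17819976] 45.5
[[[272.5 196.5  28. ]
  [131.5  68.5  23.5]
  [155.5 202.5  29.7]
  [ 54.5 323.5  42.7]
  [288.5 358.5  25.2]]]
pred [271.81704585 197.91888087] [276.34131529 193.94747754]
```

View pics/w41.png

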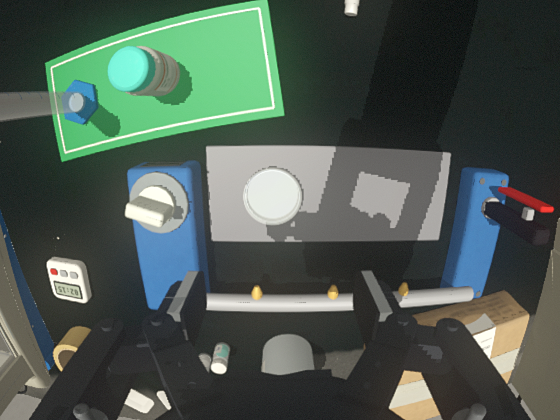

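```bash
python3 go.py 0.5963 -0.084 0.02 3.0736
```

```text
d [-0.77 -0.69 15.85] r [ 0.008 -0.003  0.007] dist 15.88 t 45.55 pos [ 0.5894 -0.0779  0.1785] F [0.2 0.1 0.4] w 0.853
```

Request:
play_rows:
  commands:
    - {"dx": -0.8,"dy": -0.7,"dz": 3.5,"rx": 0.004,"ry": 0,"rz": 0,"claw": 0.15}
    - {"dx": -0.8,"dy": -0.7,"dz": 7,"rx": 0.008,"ry": 0,"rz": 0,"claw": 0.15}
    - {"dx": -0.8,"dy": -0.7,"dz": 11,"rx": 0.008,"ry": 0,"rz": 0,"claw": 0.15}
    - {"dx": -0.8,"dy": -0.7,"dz": 14.5,"rx": 0.008,"ry": 0,"rz": 0,"claw": 0.15}
    - {"dx": -0.8,"dy": -0.7,"dz": 15.5,"rx": 0.008,"ry": 0,"rz": 0,"claw": 0.15}

```text
time: 46.05
tool_pos: [0.5934, -0.0839, 0.0198]
tool_rot: [-0.005, 0.031, 1.0, 0.001]
contact_force: [-0.1, -0.1, -0.1]
gripper_width: 0.847
```

```bash
python3 go.py 0.5963 -0.084 -0.024 3.0736; python3 w.py w42; python3 - <<'E'
from wl import *
st=load("w42")
for x in (-.031,.031): print(wproj((.5963+x,-.084,.019),st),wproj((.5963,-.084+x,.019),st))
E
```

```text
d [-0.33  0.01  4.37] r [ 0.001 -0.01   0.006] dist 4.39 t 46.05 pos [ 0.5934 -0.0839  0.0198] F [-0.1 -0.1 -0.1] w 0.847
[ 0.59340356 -0.0839234   0.01976832] 46.05
[276.19435362 211.06359686] [227.19258567 264.17074122]
[282.69616445 305.46547443] [332.51530426 258.31617512]
```

View pics/w42.png

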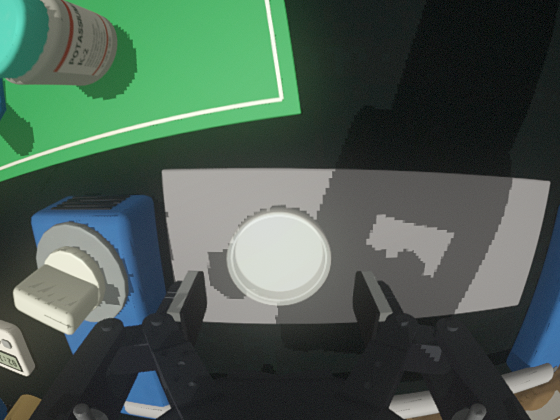

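Request:
play_rows:
  commands:
    - {"dx": -0.2,"dy": 0,"dz": 1.2,"rx": 0,"ry": -0.01,"rz": 0,"claw": 0.15}
    - {"dx": -0.3,"dy": 0,"dz": 2.4,"rx": 0,"ry": -0.01,"rz": 0,"claw": 0.15}
    - {"dx": -0.3,"dy": 0,"dz": 3.4,"rx": 0,"ry": -0.01,"rz": 0,"claw": 0.15}
    - {"dx": -0.3,"dy": 0,"dz": 4,"rx": 0,"ry": -0.01,"rz": 0,"claw": 0.15}
    - {"dx": -0.3,"dy": 0,"dz": 4.2,"rx": 0,"ry": -0.01,"rz": 0,"claw": 0.15}

```text
time: 46.6
tool_pos: [0.5964, -0.0841, -0.0222]
tool_rot: [0.0, 0.031, 1.0, 0.001]
contact_force: [-0.1, 0.5, -0.2]
gripper_width: 0.848
```

Request:
play_rows:
  commands:
    - {"dx": 0,"dy": 0,"dz": 0,"rx": 0,"ry": 0,"rz": 0,"claw": 0.25}
    - {"dx": 0,"dy": 0,"dz": 0,"rx": 0,"ry": 0,"rz": 0,"claw": 0.4}
    - {"dx": 0,"dy": 0,"dz": 0,"rx": 0,"ry": 0,"rz": 0,"claw": 0.5}
    - {"dx": 0,"dy": 0,"dz": 0,"rx": 0,"ry": 0,"rz": 0,"claw": 0.5}
    - {"dx": 0,"dy": 0,"dz": 0,"rx": 0,"ry": 0,"rz": 0,"claw": 0.5}

```text
time: 47.1
tool_pos: [0.5974, -0.0843, -0.0211]
tool_rot: [0.001, 0.031, 1.0, 0.0]
contact_force: [0.4, -0.2, 5.0]
gripper_width: 0.689
```

```bash
python3 go.py 0.5963 -0.084 -0.024 3.0736; python3 w.py w43
```

```text
d [0.11 0.02 0.29] r [0.001 0.003 0.007] dist 0.31 t 47.1 pos [ 0.5974 -0.0843 -0.0211] F [ 0.4 -0.2  5. ] w 0.689
[ 0.59735232 -0.08430187 -0.02109192] 47.1
```

View pics/w43.png

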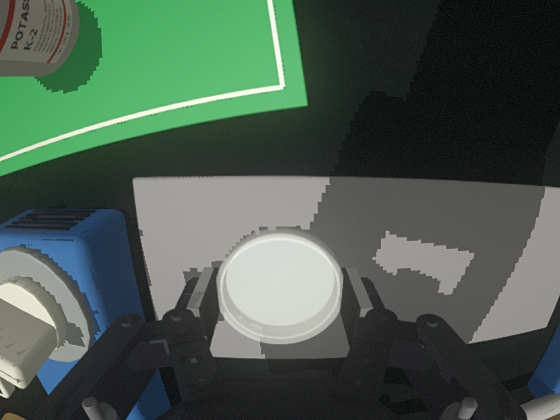

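Request:
play_rows:
  commands:
    - {"dx": 0,"dy": 0,"dz": -2,"rx": 0,"ry": 0,"rz": 0,"claw": 0.5}
    - {"dx": 0,"dy": 0,"dz": -5,"rx": 0,"ry": 0,"rz": 0,"claw": 0.5}
    - {"dx": 0,"dy": 0,"dz": -9,"rx": 0,"ry": 0,"rz": 0,"claw": 0.5}
    - {"dx": 1,"dy": 1,"dz": -11,"rx": 0,"ry": 0,"rz": 0,"claw": 0.5}
    - {"dx": 4,"dy": 1,"dz": -11,"rx": 0,"ry": 0,"rz": 0,"claw": 0.5}

```text
time: 47.65
tool_pos: [0.5614, -0.0722, 0.0934]
tool_rot: [0.006, 0.03, 1.0, -0.0]
contact_force: [-0.2, -0.4, -0.6]
gripper_width: 0.688
```

```bash
python3 go.py 0.4505 -0.1065 0.08 3.2206; python3 w.py w44
```

```text
d [10.88 -4.09  1.22] r [-0.001  0.011 -0.14 ] dist 11.69 t 47.65 pos [ 0.5614 -0.0722  0.0934] F [-0.2 -0.4 -0.6] w 0.688
[ 0.56142616 -0.0722262   0.09340854] 47.65
```

View pics/w44.png

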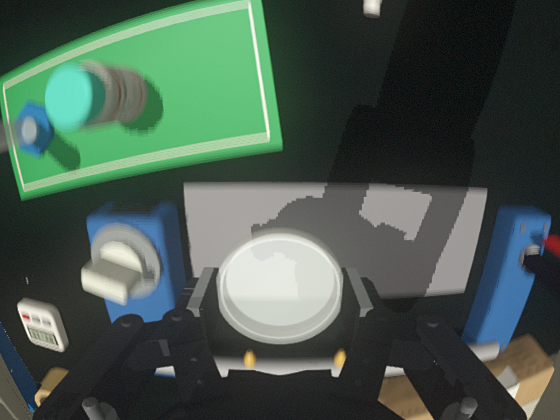

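Request:
play_rows:
  commands:
    - {"dx": 4,"dy": -1.5,"dz": 0,"rx": 0,"ry": 0,"rz": -0.05,"claw": 0.5}
    - {"dx": 8,"dy": -3,"dz": 0,"rx": 0,"ry": 0.005,"rz": -0.1,"claw": 0.5}
    - {"dx": 10.9,"dy": -4.1,"dz": 1,"rx": 0,"ry": 0.011,"rz": -0.14,"claw": 0.5}
    - {"dx": 10.9,"dy": -4.1,"dz": 4,"rx": 0,"ry": 0.011,"rz": -0.14,"claw": 0.5}
    - {"dx": 10.9,"dy": -4.1,"dz": 8,"rx": 0,"ry": 0.011,"rz": -0.14,"claw": 0.5}

```text
time: 48.2
tool_pos: [0.4439, -0.1063, 0.0099]
tool_rot: [-0.003, -0.039, 0.999, -0.001]
contact_force: [0.5, -0.5, -0.9]
gripper_width: 0.69
```

```bash
python3 go.py 0.4505 -0.1065 -0.022 3.2206; python3 w.py w45
```

```text
d [-0.68 -0.07  3.18] r [-0.001 -0.006 -0.001] dist 3.26 t 48.2 pos [ 0.4439 -0.1063  0.0099] F [ 0.5 -0.5 -0.9] w 0.69
[ 0.44385474 -0.10630006  0.00987373] 48.2
```

View pics/w45.png

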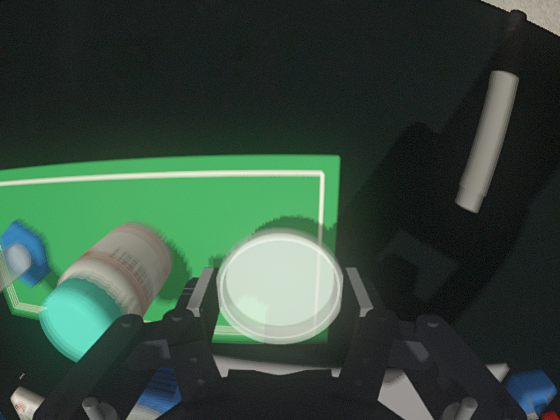

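Request:
play_rows:
  commands:
    - {"dx": -0.6,"dy": 0.5,"dz": 0.5,"rx": 0,"ry": -0.006,"rz": 0,"claw": 0.5}
    - {"dx": -0.7,"dy": 0.5,"dz": 1.5,"rx": 0,"ry": -0.006,"rz": 0,"claw": 0.5}
    - {"dx": -0.7,"dy": 0.5,"dz": 2.5,"rx": 0,"ry": -0.006,"rz": 0,"claw": 0.5}
    - {"dx": -0.7,"dy": 0.5,"dz": 3,"rx": 0,"ry": -0.006,"rz": 0,"claw": 0.5}
    - {"dx": -0.7,"dy": 0.5,"dz": 3.1,"rx": 0,"ry": -0.006,"rz": 0,"claw": 0.5}

```text
time: 48.75
tool_pos: [0.4448, -0.0977, -0.0231]
tool_rot: [-0.009, -0.04, 0.999, 0.004]
contact_force: [-24.8, 8.0, 52.6]
gripper_width: 0.693
```

Request:
play_rows:
  commands:
    - {"dx": 0,"dy": 0,"dz": 0,"rx": 0,"ry": 0,"rz": 0,"claw": 0.4}
    - {"dx": 0,"dy": 0,"dz": 0,"rx": 0,"ry": 0,"rz": 0,"claw": 0.2}
    - {"dx": 0,"dy": 0,"dz": 0,"rx": 0,"ry": 0,"rz": 0,"claw": 0.2}
    - {"dx": 0,"dy": 0,"dz": -0.5,"rx": 0,"ry": 0,"rz": 0,"claw": 0.2}
    - {"dx": 0,"dy": 0,"dz": -3,"rx": 0,"ry": 0,"rz": 0,"claw": 0.2}

```text
time: 49.25
tool_pos: [0.4421, -0.0967, 0.004]
tool_rot: [-0.013, -0.04, 0.999, 0.006]
contact_force: [-0.3, 0.4, 0.2]
gripper_width: 0.801
```

Request:
play_rows:
  commands:
    - {"dx": 0,"dy": 0,"dz": -4,"rx": 0,"ry": 0,"rz": 0,"claw": 0.2}
    - {"dx": 0,"dy": 0,"dz": -8,"rx": 0,"ry": 0,"rz": 0,"claw": 0.2}
    - {"dx": 0,"dy": 0,"dz": -12,"rx": 0,"ry": 0,"rz": 0,"claw": 0}
    - {"dx": 0,"dy": 0,"dz": -17,"rx": 0,"ry": 0,"rz": 0,"claw": 0}
    - {"dx": 0,"dy": 0,"dz": -22,"rx": 0,"ry": 0,"rz": 0,"claw": 0}

```text
time: 49.75
tool_pos: [0.4471, -0.0988, 0.225]
tool_rot: [-0.013, -0.04, 0.999, 0.006]
contact_force: [0.8, 0.4, 0.2]
gripper_width: 1.004
```

```bash
python3 w.py w46
```

```text
[ 0.44710699 -0.09877084  0.22497473] 49.75
```

View pics/w46.png

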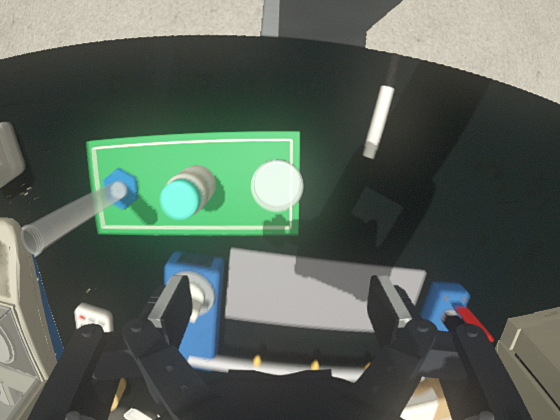

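The dish is down, but the last lowering overshot and pressed with about 50 N (fingers and dish against the mat). I'll check where everything stands and go slower from here.

```bash
python3 - <<'E'
from wl import *
st=load("w46"); m=np.array([.4588,-.2122]);y=.079;A=np.array([[np.cos(y),-np.sin(y)],[np.sin(y),np.cos(y)]])
for a,b in ((-.065,.14),(.065,.14),(.065,-.14),(-.065,-.14)): print(wproj((*(m+A@[a,b]),.003),st))
for n,uv,z in (("dish",(277,185),.017),("cap",(181,200),.086),("foot",(121,188),.008)):
  p=wonz(uv,st,z)[:2]; print(n,p,A.T@(p-m))
E
python3 go.py 0.5865 -0.196 0.22 2.812
python3 go.py 0.5865 -0.196 0.22 5.953
python3 -c "
from plant import monitor; print(monitor.state()['joint_pos'])"
```

```text
[298.65733294 130.0624914 ]
[297.21272763 232.32068047]
[ 99.33536941 231.24622815]
[ 87.81319812 139.82785429]
dish [ 0.4494552  -0.09863941] [-0.0003537   0.11394388]
cap [ 0.45655264 -0.1958823 ] [-0.0009526   0.01644416]
foot [ 0.46801757 -0.30314229] [ 0.00201185 -0.09138608]
d [-12.7  -10.61   1.34] r [ 0.003 -0.013  0.409] dist 16.6 t 49.8 pos [ 0.4516 -0.1005  0.2356] F [ 1.8 -1.1  5.9] w 1.004
d [-12.7  -10.61   1.34] r [ 0.018  0.005 -2.731] dist 16.6 t 49.8 pos [ 0.4516 -0.1005  0.2356] F [ 1.8 -1.1  5.9] w 1.004
[-3.80048458e-01 -3.56989207e-01  1.92883397e+00  7.34337731e-05
  1.58319560e+00 -2.03075410e+00]
```

Mat-frame positions: dish (0.00, 0.114), jar (0.00, 0.016), cylinder (0.00, -0.091), all inside the limits. Now to the dial, with tool x along the bar (az 1.241).

```bash
python3 go.py 0.5865 -0.196 0.22 1.241
```

```text
d [-12.7  -10.61   1.34] r [-0.008 -0.014  1.98 ] dist 16.6 t 49.8 pos [ 0.4516 -0.1005  0.2356] F [ 1.8 -1.1  5.9] w 1.004
```

Request:
play_rows:
  commands:
    - {"dx": -2.5,"dy": -2,"dz": 0,"rx": 0,"ry": 0,"rz": 0.15,"claw": 0}
    - {"dx": -5,"dy": -4,"dz": 0,"rx": 0,"ry": 0,"rz": 0.3,"claw": 0}
    - {"dx": -8,"dy": -6.5,"dz": 0,"rx": 0,"ry": 0,"rz": 0.45,"claw": 0}
    - {"dx": -11,"dy": -9,"dz": 0,"rx": 0,"ry": 0,"rz": 0.6,"claw": 0}
    - {"dx": -12.7,"dy": -10.6,"dz": 0,"rx": 0,"ry": 0,"rz": 0.75,"claw": 0}

```text
time: 50.3
tool_pos: [0.588, -0.1973, 0.232]
tool_rot: [-0.007, 0.332, 0.943, 0.0]
contact_force: [0.1, 0.5, 0.2]
gripper_width: 1.002
```

```bash
python3 go.py 0.5865 -0.196 0.22 1.241
```

```text
d [0.18 0.01 1.21] r [-0.012 -0.01   1.224] dist 1.22 t 50.3 pos [ 0.588  -0.1973  0.232 ] F [0.1 0.5 0.2] w 1.002
```

Request:
play_rows:
  commands:
    - {"dx": 0.2,"dy": 0,"dz": 0,"rx": 0,"ry": 0,"rz": 0.15,"claw": 0}
    - {"dx": 0.2,"dy": 0,"dz": 0,"rx": 0,"ry": 0,"rz": 0.3,"claw": 0}
    - {"dx": 0.2,"dy": 0,"dz": 0,"rx": 0,"ry": 0,"rz": 0.45,"claw": 0}
    - {"dx": 0.2,"dy": 0,"dz": 0.5,"rx": 0,"ry": 0,"rz": 0.6,"claw": 0}
    - {"dx": 0.2,"dy": 0,"dz": 1.2,"rx": 0,"ry": 0,"rz": 0.75,"claw": 0}

```text
time: 50.8
tool_pos: [0.5863, -0.1961, 0.2195]
tool_rot: [-0.007, 0.654, 0.756, -0.002]
contact_force: [0.1, 0.7, -1.0]
gripper_width: 0.998
```

```bash
python3 go.py 0.5865 -0.196 0.2 1.241
```

```text
d [-0.01  0.05  1.95] r [-0.014 -0.004  0.475] dist 1.95 t 50.8 pos [ 0.5863 -0.1961  0.2195] F [ 0.1  0.7 -1. ] w 0.998
```

Request:
play_rows:
  commands:
    - {"dx": 0,"dy": 0,"dz": 0.5,"rx": 0,"ry": 0,"rz": 0.15,"claw": 0}
    - {"dx": 0,"dy": 0,"dz": 1,"rx": 0,"ry": 0,"rz": 0.3,"claw": 0}
    - {"dx": 0,"dy": 0,"dz": 2,"rx": -0.007,"ry": 0,"rz": 0.45,"claw": 0}
    - {"dx": 0,"dy": 0,"dz": 2,"rx": -0.014,"ry": -0.004,"rz": 0.475,"claw": 0}
    - {"dx": 0,"dy": 0,"dz": 2,"rx": -0.014,"ry": -0.004,"rz": 0.475,"claw": 0}

```text
time: 51.3
tool_pos: [0.5854, -0.1957, 0.1982]
tool_rot: [-0.001, 0.814, 0.581, -0.001]
contact_force: [-0.2, -0.3, -0.4]
gripper_width: 0.998
```

```bash
python3 go.py 0.5865 -0.196 0.12 1.241; python3 w.py w47; python3 - <<'E'
from wl import *
st=load("w47"); print(wproj((.5865,-.196,.09),st),wproj((.5865+.019*np.cos(1.241),-.196+.019*np.sin(1.241),.09),st))
E
```

```text
d [0.   0.13 7.82] r [-0.002 -0.     0.   ] dist 7.82 t 51.3 pos [ 0.5854 -0.1957  0.1982] F [-0.2 -0.3 -0.4] w 0.998
[ 0.58538102 -0.19565627  0.19815815] 51.3
[281.79404318 201.87957904] [281.83765699 181.00202446]
```

View pics/w47.png

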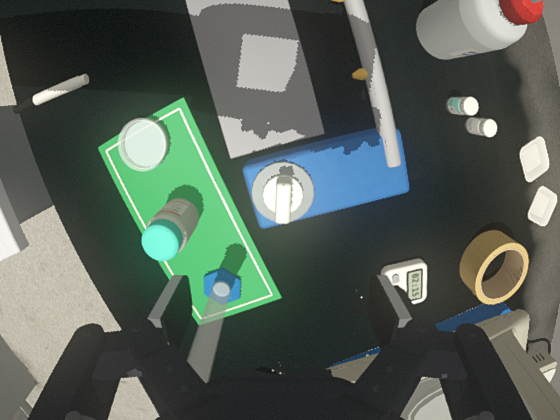

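```bash
python3 - <<'E'
from wl import *
im=cv2.imread("pics/w47.png"); cv2.imwrite("pics/w47z.png",cv2.resize(im[150:240,235:335],None,fx=6,fy=6,interpolation=cv2.INTER_CUBIC))
E
```

```text
(no output)
```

View pics/w47z.png

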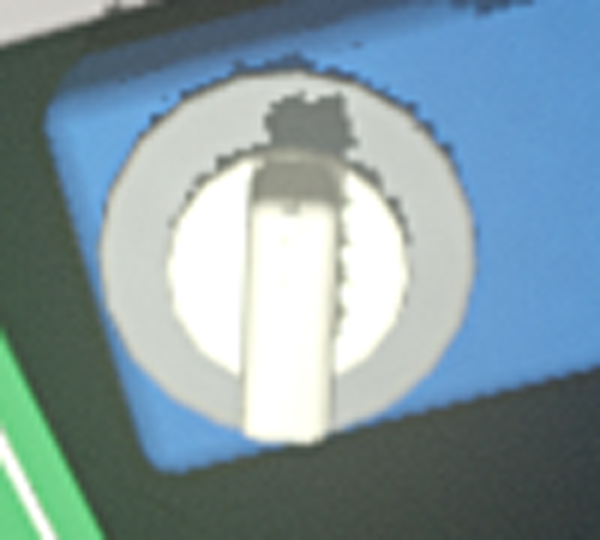

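Request:
play_rows:
  commands:
    - {"dx": -0.1,"dy": 0.2,"dz": 2.5,"rx": 0,"ry": 0,"rz": 0.02,"claw": 0}
    - {"dx": -0.1,"dy": 0.2,"dz": 5,"rx": 0,"ry": 0,"rz": 0.02,"claw": 0}
    - {"dx": -0.1,"dy": 0.2,"dz": 7.5,"rx": 0,"ry": 0,"rz": 0.02,"claw": 0.3}
    - {"dx": -0.1,"dy": 0.2,"dz": 9,"rx": 0,"ry": 0,"rz": 0.02,"claw": 0.5}
    - {"dx": -0.1,"dy": 0.2,"dz": 9,"rx": 0,"ry": 0,"rz": 0.02,"claw": 0.5}

```text
time: 51.85
tool_pos: [0.5854, -0.1965, 0.1057]
tool_rot: [-0.003, 0.819, 0.574, -0.002]
contact_force: [0.3, 0.4, 0.0]
gripper_width: 0.515
```

Request:
play_rows:
  commands:
    - {"dx": 0,"dy": 0,"dz": 0,"rx": 0,"ry": 0,"rz": 0,"claw": 0.5}

```text
time: 51.95
tool_pos: [0.5861, -0.1969, 0.1068]
tool_rot: [-0.002, 0.819, 0.574, -0.001]
contact_force: [-0.2, -0.1, 0.9]
gripper_width: 0.502
```

```bash
python3 go.py 0.5865 -0.196 0.048 1.241; python3 w.py w48; python3 - <<'E'
from wl import *
st=load("w48"); print(wproj((.5865,-.196,.09),st))
im=grab_frame("scene"); cv2.imwrite("pics/s11.png",cv2.resize(im[180:300,260:420],None,fx=5,fy=5,interpolation=cv2.INTER_CUBIC))
E
```

```text
d [0.09 0.03 5.88] r [-0.005 -0.001 -0.019] dist 5.89 t 51.95 pos [ 0.5861 -0.1969  0.1068] F [-0.2 -0.1  0.9] w 0.502
[ 0.58613553 -0.19689266  0.10684508] 51.95
[280.83809706 242.63183004]
```

View pics/w48.png

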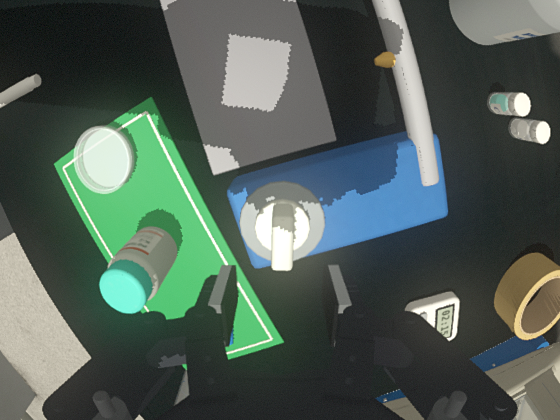

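View pics/s11.png

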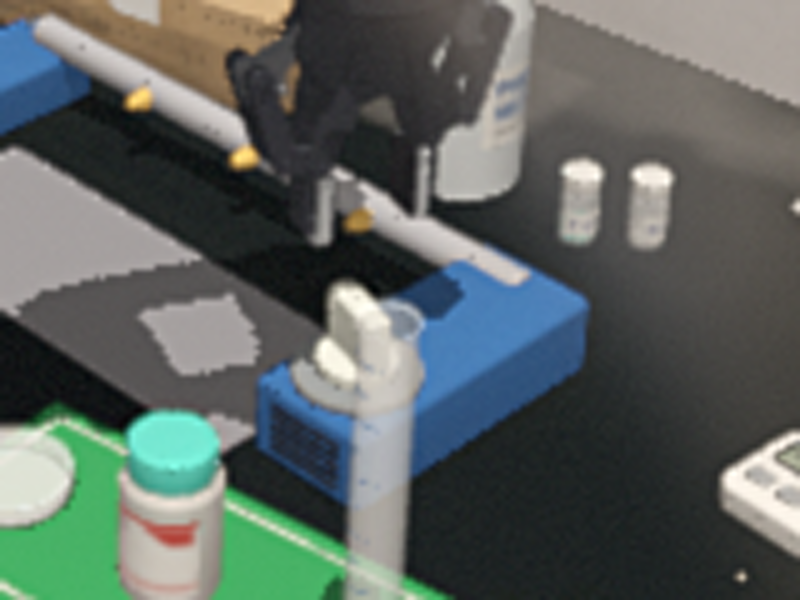

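Request:
play_rows:
  commands:
    - {"dx": 0,"dy": 0.1,"dz": 1.5,"rx": 0,"ry": 0,"rz": 0,"claw": 0.5}
    - {"dx": 0,"dy": 0.1,"dz": 3,"rx": 0,"ry": 0,"rz": 0,"claw": 0.5}
    - {"dx": 0,"dy": 0.1,"dz": 4.5,"rx": 0,"ry": 0,"rz": 0,"claw": 0.5}
    - {"dx": 0,"dy": 0.1,"dz": 5.5,"rx": 0,"ry": 0,"rz": 0,"claw": 0.5}
    - {"dx": 0,"dy": 0.1,"dz": 5.8,"rx": 0,"ry": 0,"rz": 0,"claw": 0.5}

```text
time: 52.55
tool_pos: [0.5853, -0.1964, 0.0462]
tool_rot: [-0.004, 0.819, 0.574, -0.002]
contact_force: [-0.3, 0.5, -1.0]
gripper_width: 0.501
```

Request:
play_rows:
  commands:
    - {"dx": 0,"dy": 0,"dz": 0,"rx": 0,"ry": 0,"rz": 0,"claw": 0.6}
    - {"dx": 0,"dy": 0,"dz": 0,"rx": 0,"ry": 0,"rz": 0,"claw": 0.7}
    - {"dx": 0,"dy": 0,"dz": 0,"rx": 0,"ry": 0,"rz": 0,"claw": 0.75}
    - {"dx": 0,"dy": 0,"dz": 0,"rx": 0,"ry": 0,"rz": 0,"claw": 0.75}

```text
time: 52.95
tool_pos: [0.5858, -0.1966, 0.0471]
tool_rot: [-0.003, 0.819, 0.574, -0.002]
contact_force: [0.1, -0.5, 0.1]
gripper_width: 0.251
```

```bash
python3 go.py 0.5865 -0.196 0.048 1.241; python3 w.py w49; python3 - <<'E'
from wl import *
im=grab_frame("scene"); cv2.imwrite("pics/s12.png",cv2.resize(im[180:300,260:420],None,fx=5,fy=5,interpolation=cv2.INTER_CUBIC))
E
```

```text
d [ 0.08  0.04 -0.09] r [-0.008 -0.001 -0.019] dist 0.13 t 52.95 pos [ 0.5858 -0.1966  0.0471] F [ 0.1 -0.5  0.1] w 0.251
[ 0.58582712 -0.19660162  0.04706853] 52.95
```

View pics/w49.png

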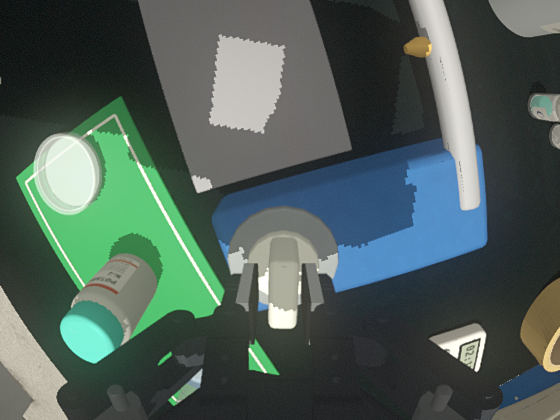

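View pics/s12.png

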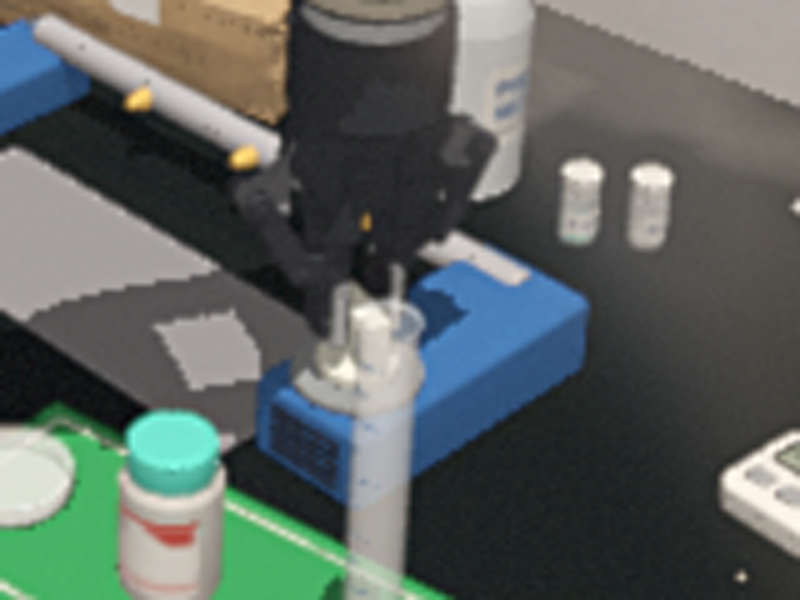

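Request:
play_rows:
  commands:
    - {"dx": 0,"dy": 0.08,"dz": 0,"rx": 0,"ry": 0,"rz": 0,"claw": 0.8}
    - {"dx": 0,"dy": 0.08,"dz": 0,"rx": 0,"ry": 0,"rz": 0,"claw": 0.85}
    - {"dx": 0,"dy": 0.08,"dz": 0,"rx": 0,"ry": 0,"rz": 0,"claw": 0.95}
    - {"dx": 0,"dy": 0.08,"dz": 0,"rx": 0,"ry": 0,"rz": 0,"claw": 0.95}
    - {"dx": 0,"dy": 0.08,"dz": 0,"rx": 0,"ry": 0,"rz": 0,"claw": 0.95}

```text
time: 53.55
tool_pos: [0.5874, -0.1972, 0.0476]
tool_rot: [-0.003, 0.819, 0.574, -0.001]
contact_force: [3.9, -1.1, 0.5]
gripper_width: 0.146
```

```bash
python3 go.py 0.5865 -0.196 0.048 1.241; python3 -c "
from plant import monitor; s=monitor.state(); print(s['ft_torque'])"
```

```text
d [ 0.08 -0.12 -0.04] r [-0.006 -0.001 -0.019] dist 0.15 t 53.55 pos [ 0.5874 -0.1972  0.0476] F [ 3.9 -1.1  0.5] w 0.146
[-0.18878234 -0.65728601 -0.00786375]
```

Request:
play_rows:
  commands:
    - {"dx": 0,"dy": 0,"dz": 0,"rx": 0,"ry": 0,"rz": -0.1,"claw": 0.95}
    - {"dx": 0,"dy": 0,"dz": 0,"rx": 0,"ry": 0,"rz": -0.2,"claw": 0.95}
    - {"dx": 0,"dy": 0,"dz": 0,"rx": 0,"ry": 0,"rz": -0.3,"claw": 0.95}
    - {"dx": 0,"dy": 0,"dz": 0,"rx": 0,"ry": 0,"rz": -0.4,"claw": 0.95}
    - {"dx": 0,"dy": 0,"dz": 0,"rx": 0,"ry": 0,"rz": -0.4,"claw": 0.95}

```text
time: 54.05
tool_pos: [0.587, -0.1972, 0.0475]
tool_rot: [-0.003, 0.689, 0.725, -0.001]
contact_force: [0.6, -0.4, 1.2]
gripper_width: 0.149
```

```bash
python3 go.py 0.5870 -0.1968 0.048 1.241; python3 -c "
from plant import monitor; s=monitor.state(); print(s['ft_torque'])"
```

```text
d [ 0.04 -0.   -0.05] r [-0.006 -0.002  0.381] dist 0.06 t 54.05 pos [ 0.587  -0.1972  0.0475] F [ 0.6 -0.4  1.2] w 0.149
[-0.13573978 -0.09165502  0.05728905]
```

Request:
play_rows:
  commands:
    - {"dx": 0,"dy": 0,"dz": 0,"rx": 0,"ry": 0,"rz": -0.1,"claw": 0.95}
    - {"dx": 0,"dy": 0,"dz": 0,"rx": 0,"ry": 0,"rz": -0.2,"claw": 0.95}
    - {"dx": 0,"dy": 0,"dz": 0,"rx": 0,"ry": 0,"rz": -0.3,"claw": 0.95}
    - {"dx": 0,"dy": 0,"dz": 0,"rx": 0,"ry": 0,"rz": -0.4,"claw": 0.95}
    - {"dx": 0,"dy": 0,"dz": 0,"rx": 0,"ry": 0,"rz": -0.4,"claw": 0.95}

```text
time: 54.55
tool_pos: [0.5867, -0.1973, 0.0475]
tool_rot: [-0.004, 0.532, 0.847, -0.001]
contact_force: [0.8, -1.1, 0.8]
gripper_width: 0.142
```

```bash
python3 go.py 0.5870 -0.1970 0.048 1.241; python3 -c "
from plant import monitor; s=monitor.state(); print(s['ft_torque'])"
```

```text
d [ 0.01  0.04 -0.05] r [-0.007 -0.003  0.779] dist 0.07 t 54.55 pos [ 0.5867 -0.1973  0.0475] F [ 0.8 -1.1  0.8] w 0.142
[-0.24174056 -0.10685747  0.05804616]
```

Request:
play_rows:
  commands:
    - {"dx": 0,"dy": 0,"dz": 0,"rx": 0,"ry": 0,"rz": -0.08,"claw": 0.95}
    - {"dx": 0,"dy": 0,"dz": 0,"rx": 0,"ry": 0,"rz": -0.15,"claw": 0.95}
    - {"dx": 0,"dy": 0,"dz": 0,"rx": 0,"ry": 0,"rz": -0.2,"claw": 0.95}
    - {"dx": 0,"dy": 0,"dz": 0,"rx": 0,"ry": 0,"rz": -0.2,"claw": 0.95}

```text
time: 54.95
tool_pos: [0.5865, -0.1974, 0.0475]
tool_rot: [-0.004, 0.446, 0.895, -0.001]
contact_force: [1.0, -1.0, 1.2]
gripper_width: 0.148
```

```bash
python3 go.py 0.5870 -0.1970 0.048 1.241; python3 -c "
from plant import monitor; s=monitor.state(); print(s['ft_torque'])"
```

```text
d [ 0.    0.06 -0.05] r [-0.007 -0.003  0.976] dist 0.08 t 54.95 pos [ 0.5865 -0.1974  0.0475] F [ 1.  -1.   1.2] w 0.148
[-0.30786673 -0.1794904   0.09825411]
```

Request:
play_rows:
  commands:
    - {"dx": 0,"dy": 0,"dz": 0,"rx": 0,"ry": 0,"rz": -0.08,"claw": 0.95}
    - {"dx": 0,"dy": 0,"dz": 0,"rx": 0,"ry": 0,"rz": -0.15,"claw": 0.95}
    - {"dx": 0,"dy": 0,"dz": 0,"rx": 0,"ry": 0,"rz": -0.2,"claw": 0.95}
    - {"dx": 0,"dy": 0,"dz": 0,"rx": 0,"ry": 0,"rz": -0.2,"claw": 0.95}

```text
time: 55.35
tool_pos: [0.5864, -0.1976, 0.0475]
tool_rot: [-0.004, 0.356, 0.935, -0.0]
contact_force: [1.3, -2.2, 1.2]
gripper_width: 0.145
```

```bash
python3 go.py 0.5870 -0.1970 0.048 1.241; python3 -c "
from plant import monitor; s=monitor.state(); print(s['ft_torque'])"; python3 w.py w50
```

```text
d [-0.01  0.08 -0.05] r [-0.007 -0.004  1.173] dist 0.09 t 55.35 pos [ 0.5864 -0.1976  0.0475] F [ 1.3 -2.2  1.2] w 0.145
[-0.32249682 -0.16561588  0.03463176]
[ 0.58641456 -0.19756021  0.04753574] 55.35
```

View pics/w50.png

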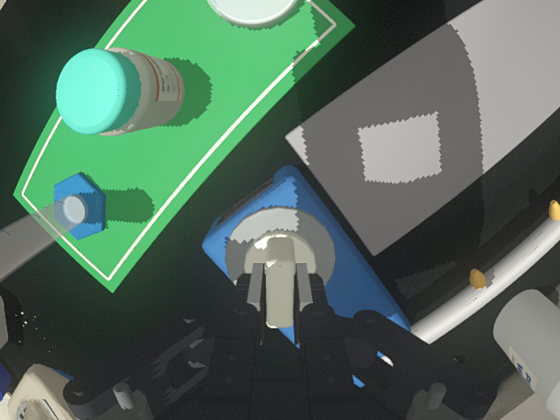

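Request:
play_rows:
  commands:
    - {"dx": 0,"dy": 0,"dz": 0,"rx": 0,"ry": 0,"rz": -0.08,"claw": 0.95}
    - {"dx": 0,"dy": 0,"dz": 0,"rx": 0,"ry": 0,"rz": -0.15,"claw": 0.95}
    - {"dx": 0,"dy": 0,"dz": 0,"rx": 0,"ry": 0,"rz": -0.2,"claw": 0.95}
    - {"dx": 0,"dy": 0,"dz": 0,"rx": 0,"ry": 0,"rz": -0.2,"claw": 0.95}

```text
time: 55.8
tool_pos: [0.5863, -0.1977, 0.0475]
tool_rot: [-0.004, 0.262, 0.965, -0.0]
contact_force: [0.6, -1.0, 0.7]
gripper_width: 0.145
```

```bash
python3 go.py 0.5870 -0.1970 0.048 1.241; python3 -c "
from plant import monitor; s=monitor.state(); print(s['ft_torque'])"
```

```text
d [-0.02  0.09 -0.05] r [-0.007 -0.004  1.371] dist 0.11 t 55.8 pos [ 0.5863 -0.1977  0.0475] F [ 0.6 -1.   0.7] w 0.145
[-0.39324626 -0.18427352  0.02607117]
```

Request:
play_rows:
  commands:
    - {"dx": 0,"dy": 0,"dz": 0,"rx": 0,"ry": 0,"rz": -0.08,"claw": 0.95}
    - {"dx": 0,"dy": 0,"dz": 0,"rx": 0,"ry": 0,"rz": -0.15,"claw": 0.95}
    - {"dx": 0,"dy": 0,"dz": 0,"rx": 0,"ry": 0,"rz": -0.2,"claw": 0.95}
    - {"dx": 0,"dy": 0,"dz": 0,"rx": 0,"ry": 0,"rz": -0.2,"claw": 0.95}

```text
time: 56.2
tool_pos: [0.5863, -0.1979, 0.0475]
tool_rot: [-0.004, 0.165, 0.986, -0.0]
contact_force: [0.1, -1.6, 0.8]
gripper_width: 0.146
```

```bash
python3 go.py 0.5870 -0.1970 0.048 1.241; python3 -c "
from plant import monitor; s=monitor.state(); print(s['ft_torque'])"; python3 w.py w51
```

```text
d [-0.04  0.11 -0.05] r [-0.007 -0.005  1.568] dist 0.12 t 56.2 pos [ 0.5863 -0.1979  0.0475] F [ 0.1 -1.6  0.8] w 0.146
[-0.50304477 -0.11756439  0.01619811]
[ 0.5862852  -0.19789435  0.04753348] 56.2
```

View pics/w51.png

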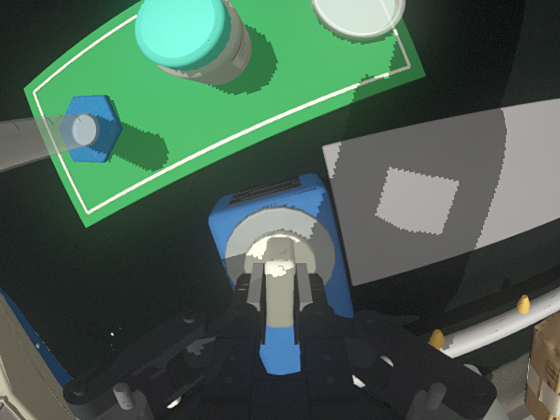

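Request:
play_rows:
  commands:
    - {"dx": 0,"dy": 0,"dz": 0,"rx": 0,"ry": 0,"rz": -0.05,"claw": 0.95}
    - {"dx": 0,"dy": 0,"dz": 0,"rx": 0,"ry": 0,"rz": -0.1,"claw": 0.95}
    - {"dx": 0,"dy": 0,"dz": 0,"rx": 0,"ry": 0,"rz": -0.15,"claw": 0.95}
    - {"dx": 0,"dy": 0,"dz": 0,"rx": 0,"ry": 0,"rz": -0.15,"claw": 0.95}

```text
time: 56.65
tool_pos: [0.5863, -0.198, 0.0475]
tool_rot: [-0.004, 0.092, 0.996, 0.0]
contact_force: [0.1, -2.1, 0.3]
gripper_width: 0.145
```

```bash
python3 go.py 0.5870 -0.1970 0.048 1.241; python3 -c "
from plant import monitor; s=monitor.state(); print(s['ft_torque'])"
```

```text
d [-0.05  0.11 -0.05] r [-0.007 -0.005  1.716] dist 0.13 t 56.65 pos [ 0.5863 -0.198   0.0475] F [ 0.1 -2.1  0.3] w 0.145
[-0.46955491 -0.18755364  0.04775439]
```

Request:
play_rows:
  commands:
    - {"dx": 0,"dy": 0,"dz": 0,"rx": 0,"ry": 0,"rz": -0.05,"claw": 0.95}
    - {"dx": 0,"dy": 0,"dz": 0,"rx": 0,"ry": 0,"rz": -0.1,"claw": 0.95}
    - {"dx": 0,"dy": 0,"dz": 0,"rx": 0,"ry": 0,"rz": -0.1,"claw": 0.95}

```text
time: 56.95
tool_pos: [0.5863, -0.1981, 0.0476]
tool_rot: [-0.004, 0.043, 0.999, 0.0]
contact_force: [-0.0, -0.9, 0.4]
gripper_width: 0.147
```

```bash
python3 go.py 0.5870 -0.1970 0.048 1.241; python3 -c "
from plant import monitor; s=monitor.state(); print(s['ft_torque'],s['joint_pos'])"
```

```text
d [-0.06  0.12 -0.05] r [-0.007 -0.005  1.814] dist 0.14 t 56.95 pos [ 0.5863 -0.1981  0.0476] F [-0.  -0.9  0.4] w 0.147
[-0.47358729 -0.21939392  0.05929404] [-0.44477002  0.18691084  1.74279507 -0.0027392   1.21902983 -1.92762772]
```

Request:
play_rows:
  commands:
    - {"dx": 0,"dy": 0,"dz": 0,"rx": 0,"ry": 0,"rz": -0.04,"claw": 0.95}
    - {"dx": 0,"dy": 0,"dz": 0,"rx": 0,"ry": 0,"rz": -0.08,"claw": 0.95}
    - {"dx": 0,"dy": 0,"dz": 0,"rx": 0,"ry": 0,"rz": -0.08,"claw": 0.95}

```text
time: 57.25
tool_pos: [0.5863, -0.1981, 0.0476]
tool_rot: [-0.004, 0.007, 1.0, 0.001]
contact_force: [0.3, -1.8, 0.6]
gripper_width: 0.151
```

```bash
python3 go.py 0.5870 -0.1970 0.048 1.241; python3 -c "
from plant import monitor; s=monitor.state(); print(s['ft_torque'])"; python3 w.py w52
```

```text
d [-0.07  0.11 -0.04] r [-0.006 -0.006  1.888] dist 0.14 t 57.25 pos [ 0.5863 -0.1981  0.0476] F [ 0.3 -1.8  0.6] w 0.151
[-0.40421956 -0.20835904 -1.37253516]
[ 0.58630061 -0.19809221  0.04756421] 57.25
```

View pics/w52.png

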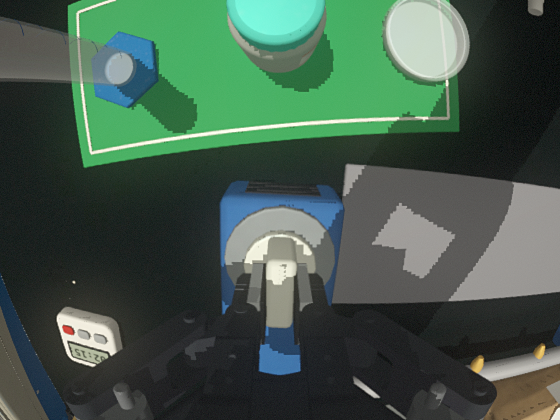

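The torque jumped to 1.4 N m: that's the anticlockwise stop. Opening and rising straight up.

Request:
play_rows:
  commands:
    - {"dx": 0,"dy": 0,"dz": 0,"rx": 0,"ry": 0,"rz": 0,"claw": 0.9}
    - {"dx": 0,"dy": 0,"dz": 0,"rx": 0,"ry": 0,"rz": 0,"claw": 0.75}
    - {"dx": 0,"dy": 0,"dz": 0,"rx": 0,"ry": 0,"rz": 0,"claw": 0.6}
    - {"dx": 0,"dy": 0,"dz": 0,"rx": 0,"ry": 0,"rz": 0,"claw": 0.5}
    - {"dx": 0,"dy": 0,"dz": 0,"rx": 0,"ry": 0,"rz": 0,"claw": 0.5}

```text
time: 57.8
tool_pos: [0.5862, -0.1978, 0.0473]
tool_rot: [-0.004, 0.006, 1.0, 0.001]
contact_force: [0.2, 0.2, -1.0]
gripper_width: 0.498
```

Request:
play_rows:
  commands:
    - {"dx": 0,"dy": 0,"dz": -2,"rx": 0,"ry": 0,"rz": 0,"claw": 0.5}
    - {"dx": 0,"dy": 0,"dz": -5,"rx": 0,"ry": 0,"rz": 0,"claw": 0.5}
    - {"dx": 0,"dy": 0,"dz": -9,"rx": 0,"ry": 0,"rz": 0,"claw": 0.3}
    - {"dx": 0,"dy": 0,"dz": -14,"rx": 0,"ry": 0,"rz": 0,"claw": 0.1}
    - {"dx": 0,"dy": 0,"dz": -18,"rx": 0,"ry": 0,"rz": 0,"claw": 0}

```text
time: 58.3
tool_pos: [0.5878, -0.1981, 0.2303]
tool_rot: [-0.003, 0.006, 1.0, 0.0]
contact_force: [0.2, -0.4, 0.2]
gripper_width: 0.977
```

Request:
play_rows:
  commands:
    - {"dx": 0,"dy": 2,"dz": -2,"rx": 0,"ry": 0,"rz": 0,"claw": 0}
    - {"dx": 0,"dy": 5,"dz": -4,"rx": 0,"ry": 0,"rz": 0,"claw": 0}
    - {"dx": 0,"dy": 8,"dz": -6,"rx": 0,"ry": 0,"rz": 0,"claw": 0}
    - {"dx": 0,"dy": 8,"dz": -6,"rx": 0,"ry": 0,"rz": 0,"claw": 0}
    - {"dx": 0,"dy": 8,"dz": -6,"rx": 0,"ry": 0,"rz": 0,"claw": 0}

```text
time: 58.8
tool_pos: [0.5893, -0.1178, 0.2908]
tool_rot: [-0.003, 0.005, 1.0, 0.0]
contact_force: [0.1, 0.3, -0.8]
gripper_width: 0.999
```

```bash
python3 w.py w53; python3 - <<'E'
from wl import *
im=cv2.imread("pics/w53.png"); cv2.imwrite("pics/w53z.png",cv2.resize(im[120:230,120:260],None,fx=5,fy=5,interpolation=cv2.INTER_CUBIC))
im=grab_frame("scene"); cv2.imwrite("pics/s13.png",cv2.resize(im[130:350,170:450],None,fx=2.7,fy=2.7,interpolation=cv2.INTER_CUBIC))
E
```

```text
[ 0.58928682 -0.11782322  0.29083499] 58.8
```

View pics/w53.png

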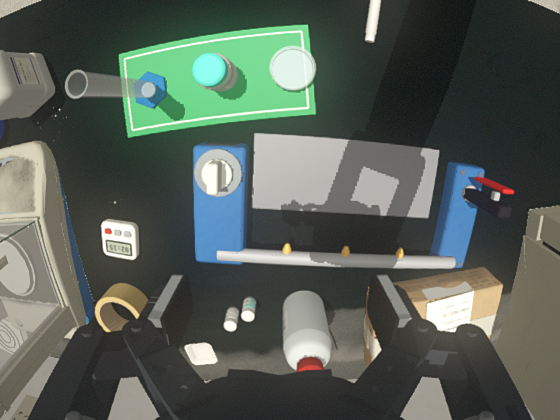

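View pics/w53z.png

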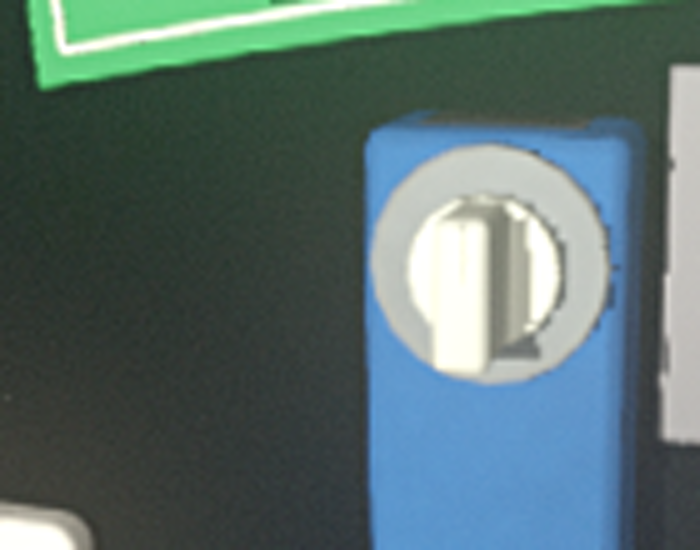

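View pics/s13.png

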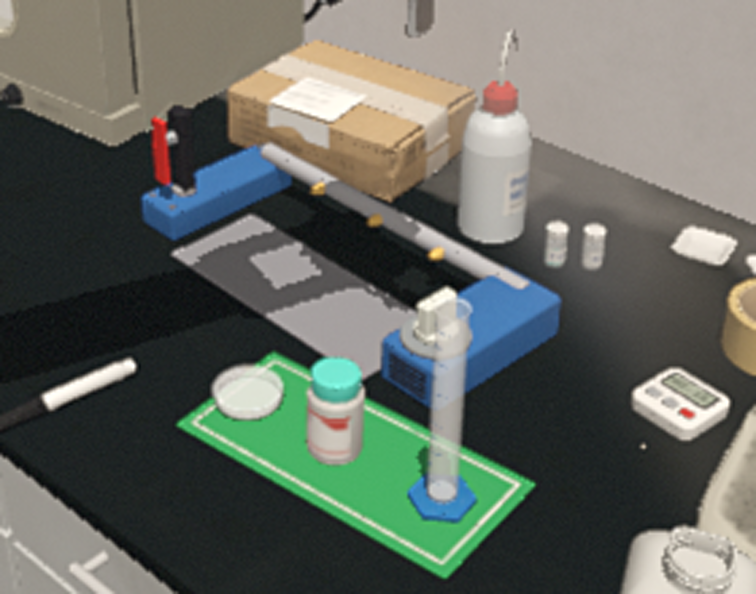

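```bash
python3 - <<'E'
from wl import *
st=load("w53"); b=lambda x,y:(120+x/5,120+y/5)
C=[wonz(b(*q),st,.09) for q in ((440,218),(433,370),(487,374),(490,218))]
d=(C[1]-C[0])+(C[2]-C[3]); print("bar angle rel plate",(np.arctan2(d[1],d[0])+.068)%np.pi, [pl(c).round(3) for c in C])
print(monitor.state()['contact_force'],monitor.state()['gripper_width'])
from plant import ticket
ticket.job_done()
E
```

```text
bar angle rel plate 3.1153028381247387 [array([-0.023, -0.185]), array([ 0.014, -0.187]), array([ 0.014, -0.174]), array([-0.023, -0.173])]
[ 0.41716686 -0.75689767 -0.52766629] 1.000048040889313
the job is handed in; nothing more can be done
```

The job is done and handed in at about 59 s of the 210 s allowed.

**What I did**
1. I stood the dish, jar and cylinder on the grey plate. Only one petri dish was present.
2. I squeezed the trigger fully and held it for about 2 s, then let go. The jaw opening of 0.30 matched 27 mm, and nothing on the plate moved.
3. I moved all three to the green mat.
4. I turned the dial about 1.83 rad anticlockwise, until the torque jumped to 1.4 N m at the stop.

**Last checks**
- **On the mat (mat frame, x, y in m):** cylinder (0.00, -0.09), jar (0.00, 0.02), dish (0.00, 0.11). All are upright and inside the limits.
- **Dish edge:** it hangs about 5 mm over the mat's end, but the dish lies flat.
- **Dial:** the bar lies along the station's x axis, with a measured angle of 3.12 rad (mod π) relative to the plate, and it reached the stop.
- **Trigger:** the paddle is back at rest.
- **Robot and timer:** the arm is clear and touching nothing. The timer was not touched.

**What disagreed**
- The real fingertips sat about 25 to 40 mm behind the reported TCP, depending on how far the jaws were open. I set grasp heights from the images and contact forces instead. The first close on the dish therefore went over the top of it without touching.
- While I was setting the dish on the mat, the force briefly read about 50 to 60 N. I take this as the fingers and dish pressing on the mat, not the gripper's body, but I could not confirm that it stays outside the 40 N rule.

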